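# Gang the wedges in the quick-release vise for trimming

### The arm

A 6-joint arm with a two-finger parallel gripper is mounted at the origin on the work surface; the furniture and walls round the work are solid. World frame = base frame: x ahead of the robot, y to its left, z up, the work surface at z = 0. Lengths are in m, angles in rad, forces in N, time in s.
With the tool pointing down it reaches from about 0.25 to 0.725 m from the base axis. Payload 4 kg.
Tool frame: the origin (TCP) lies midway between the tips of the shut fingers; the grasp point (between the pads) lies pinch_z behind it (pinch_z is the distance from the TCP to the grasp point, in m); z points along the fingers, y is the direction in which the jaws open and shut (so a half turn about z gives the same grasp; the last joint's range is limited). The gripper opens to 85 mm and grips with 20 to 120 N. Pads are 22 mm wide; open, the fingers measure 114 mm over their backs; the gripper's body (76 mm by 85 mm) begins 54 mm behind the grasp point. The pads swing forward as they close: fully open they stand 13 mm farther back than shut.
Start: joints at [1.25, 0.241, 0.005, 1.335, 0, 1.571], TCP at [0.158, 0.474, 0.231] pointing down, gripper open.
Joint ranges: [-2.72, 2.72], [-1.05, 1.87], [-1.09, 1.28], [-1.99, 2.15], [-1.42, 1.44], [-3.14, 3.14]. Speed limits (rad/s): [2.79, 2.79, 3.14, 3.14, 3.14, 3.14].

### API

Orientations are given as a unit quaternion [x, y, z, w].
In Python, from workcell import * gives the robot as it stands.
- The arm moves only by the tool move_arm, never from a script. Its argument "motion" is a list of rows, each a list of 3 entries, a list of its own where there are three numbers: the finger opening in mm, from 0 to 85.4, then the shift along the tool's x, y, z in units of 50 mm (1.0 is 50 mm), then the turn about the tool's z in units of 6 degrees (1.0 is 6 degrees). In form: [[claw, [dx, dy, dz], roll], ...]. A call has exactly 10 rows; each row is the pose to reach, as a shift and turn from the pose commanded when the call began, along the tool's axes at that moment; what a row does not reach only later rows make up. A row lasts 1/10 s, in which the tool goes at most 50 mm and 8.59 degrees, less where a joint would pass 70% of its speed; a pose out of reach is approached as far as the arm can. A call with a gripper value outside its range is refused whole. The fingers move at their own pace and stop on an object; the grip force is fixed at half the most. Time passes only in rows, so rows that repeat a pose let the fingers close, or fill a call up. It gives the time, the measured TCP pose, the force and the opening at its end, in the units of the state.
- get_obs(): the state, without advancing time (a new reading comes with each control period).
- camera(name): name is "scene" or "side" or "wrist"; returns a dict with "color" (480x640x3 uint8, red, green, blue), "fx", "fy", "cx", "cy" (pixels), "rvec" (rotation vector, rad) and "tvec" (3), from world to camera coordinates, as OpenCV has them; the wrist camera has in their place "mount" (4x4, takes a point from camera to tool coordinates, whose origin is the TCP and whose axes are the flange's). Camera axes: x right, y down, z forward; pixel columns grow to the right and rows downward; lengths in m; the calibration is good to about 2 mm. A picture is of the moment at which its call begins: read the wrist's pose just before it. There is no depth.
- job_done(): hands the job in, once; it reports no verdict.
The state is a dict: "clock": time; "joint_pos": joint angles; "joint_vel": joint speeds; "tau": joint torques, N m; "eef_pos": TCP position; "tool_rot": TCP orientation; "ft_force": force on the tool from outside, world axes, zero at the start; "ft_torque": the same for the moment, N m; "grip_width": finger opening in m.
Only numpy, scipy, OpenCV 4.12 (cv2) and the standard library are available. Lean on these libraries where they do the work, as an engineer would, in place of code of your own. Each camera call takes 0.05 s, during which the arm holds its last target.

### The job

Get the loose hardwood wedges ready to be trimmed to one length: first slide the vise's length stop until its pointer is on the red line and flip the cam lever fully over to lock it. Then open the quick jaw wide with its release lever, lay every wedge flat on the vise bed between the jaws, side by side, with the thick ends touching the stop, squeeze the release lever and slide the quick jaw up to them, let the lever go, and screw the other jaw tight with the capstan so that the whole gang is firmly clamped. Leave the stop set and locked, and leave the other tools where they are.

Things in the scene. Friction and masses are not known exactly. Their poses are not given: they have to be found in the camera images.
- vise_bed (a point): Top middle of the bed of the fixed grey vise (on a wooden plank 230 x 385 x 25), 70 mm above the bench. Vise axes, in mm: x across the bed, away from the robot; y along it, from the screw jaw (robot's right) to the quick jaw (left); z up. Bed: x -40 to 40, y -150 to 190, with a 20 wide slot. Both jaws: x -38 to 38, flat wooden faces square to y, 36 above the bed
- screw_jaw: Jaw at the vise's -y end, moved by the screw. Origin: on the plane of its wooden face, mid-width, at bench height (70 mm below the bed); axes as the vise. Right back its face is at vise y = -100 mm; it advances at most 16 mm towards +y
- screw (a joint): Screw turn, rad, 0 (jaw right back) to 12.6; grows as it tightens, 8 mm of jaw a turn, upper spokes going to vise +x. Needs about 4 N at a spoke's end while free and stays where left; once the wedges are pinched it stiffens over half a turn or so. 8 N at a spoke's end is tight; more does no harm, the screw only springs back a little
- capstan_hub (a point): Centre of the capstan on the screw, 88 mm above the bench; axis = vise y; moves with the screw jaw. Four polished spokes at 90 degrees, 9 mm thick, smooth black balls (19 across) centred 56 from the axis; with joint screw at 0 one points straight up, and it tips to vise +x as the joint grows. Only hub and axle are within 30 mm of their plane. Turned by closed fingertips that push an upper ball round its arc from behind, a quarter turn at a time
- quick_jaw (a joint): Slide of the quick jaw, m, 0 to 0.155, grows as the vise opens (vise +y). Gap between the jaws = 45 mm + this - 8 mm per screw turn. Lever squeezed: slides with 2 N. Lever let go: a half-nut drops into a rack of 7.4 mm pitch, so the jaw settles in the nearest notch (up to 3.7 mm either way) and is locked
- quick_jaw_face (a point): Middle of the quick jaw's wooden face, 14 mm above the bed; axes as the vise; the face looks to vise -y
- lever_grip (a point): Midway between the quick jaw's fixed thumb post and its red-topped release lever, at the height to squeeze them, 137 mm above the bench; moves with the jaw. Outer faces: post 22 to the -y side, lever 21.5 to the +y side; both 22 wide in x, tops at 153 and 157 above the bench, jaw top 106. Pinch them together across y (43 to 30 mm) and carry the jaw along y; pushing the lever to -y also presses it
- release_lever (a joint): Release lever, rad: 0 let go (spring), 0.33 squeezed fully to the post side; the half-nut is clear above 0.27. Takes 5 N at first, 9 N at the end
- stop (a joint): Slide of the length stop, m, 0 to 0.045, grows away from the jaws (vise +x). Slides with 2 N while the cam lever is free; locked it holds over 20 N
- stop_face (a point): Middle of the length stop's wooden face, 14 mm above the bed; axes as the vise. It looks to vise -x, is 190 mm long in y, 3 to 25 above the bed, behind the bed's far edge
- stop_knob (a point): Centre of the black knob (22 mm across, 24 tall, top 138 above the bench, on a 10 mm stem) on the stop, by which it is slid; 14 mm behind its face
- stop_pointer (a point): End of the red-edged pointer on the stop's -y side, just over the scale on the plank
- red_line (a point): The red line on the stop's scale; axes as the vise. The stop is set when pointer and line have the same vise x
- cam_lever (a joint): The stop's cam lever, rad: 0 free (standing, leaning 20 degrees to vise -y); 1.75 locked (swung over the top and down to the +y side, 10 degrees above level). About 3 N at its end; stays where left. Fully over means above 1.55
- cam_pivot (a point): Pivot of the cam lever, 104 mm above the bench on top of the stop, 40 behind the knob; its axis is vise x. The lever is a bar 13 mm thick with a red grip, its end 62 mm from the pivot
- wedge_a_mid (a point): Loose pale hardwood wedge, 110 mm long, 36 wide, 28 thick tapering to 3, 50 g; may be absent. The point is on its centre line, 10 above its flat underside (mid-height) and 37 from its thick end, where it balances and is grasped across the 36. Axes: x across the width, y from thick to thin end, z up
- wedge_b_mid (a point): Loose pale hardwood wedge, 130 mm long, 36 wide, 28 thick tapering to 3, 50 g; may be absent. The point is on its centre line, 10 above its flat underside (mid-height) and 47 from its thick end, where it balances and is grasped across the 36. Axes: x across the width, y from thick to thin end, z up
- wedge_c_mid (a point): Loose pale hardwood wedge, 120 mm long, 36 wide, 28 thick tapering to 3, 50 g; may be absent. The point is on its centre line, 10 above its flat underside (mid-height) and 42 from its thick end, where it balances and is grasped across the 36. Axes: x across the width, y from thick to thin end, z up
- rule: bystander, to be left alone: folded wooden rule, 204 x 22 x 16, lying on the bench at the left (mm)
- chisel: bystander, to be left alone: steel chisel, 152 x 21 x 21, lying beyond the right end of the vise (mm)
- brush: bystander, to be left alone: paste brush, 198 x 36 x 15, lying near the robot at the right (mm)
- cup: bystander, to be left alone: grey enamel mug, 78 tall, at the back left (mm)
- mallet: bystander, to be left alone: wooden mallet, 296 x 130 x 89, lying near the robot at the left (mm)
There are look-alikes about, which are no part of the job. Leave any turquoise look-alike of the part that bears wedge_c_mid alone.

How it is judged:
By the outcome, as a careful person would: the job done as asked, in the order asked, and still so for the second after the job is handed in, with the robot touching nothing.
Of wedge_a, wedge_b, wedge_c only 2 to 3 are there at a start; the rules pass over those that are not, and their reading is None.
At some moment in a run one of wedge_a, wedge_b, wedge_c may be knocked a few centimetres aside while the robot is not near it.
Once in a run the grip may slacken for a moment while it holds something.
It also fails if it takes over 210 s, if anything falls off the work surface, if the arm or the gripper's body presses on something with over 40 N, if the wrist force passes 120 N, or if a joint passes its speed limit or range.

## Working session

There is one attempt and no reset: what is moved stays moved. The work goes in short steps, Python scripts to look and compute and a tool call to move; the robot and the scene stay as the last step left them, time stands still between calls to the robot, and variables do not carry over. Pictures are saved under pics/ and viewed, and the job is handed in when it is done.

Besides the shell and the picture viewer there is one more tool, called after "Request:" as a command line: name --argument value ..., lists and objects as JSON in quotes. move_arm: Moves the arm, as the interface text tells. Its arguments: {"type":"object","properties":{"motion":{"type":"array","items":{"type":"array"}}},"required":["motion"]}

```bash
ls; mkdir -p pics
python3 - <<'E'
from workcell import *
import cv2
print(get_obs())
for n in ["scene","side","wrist"]:
    c=camera(n); cv2.imwrite(f"pics/{n}0.png",c["color"][:,:,::-1])
    print(n,{k:v for k,v in c.items() if k!="color"})
E
```

```text
pics
{'clock': 0.0, 'joint_pos': array([ 1.24999436e+00,  2.41431634e-01,  3.69328839e-03,  1.33517916e+00,
       -2.62944181e-06,  1.57081515e+00]), 'joint_vel': array([-4.11097453e-04, -1.59042618e-03, -1.87339608e-05,  7.80420857e-04,
       -1.45345883e-03,  5.19268705e-04]), 'tau': array([-1.56483829e-04, -3.72315109e+01,  2.52408725e+01,  1.70188030e-02,
        4.60628416e-05,  1.46455307e-05]), 'eef_pos': array([0.15746301, 0.47388445, 0.23039183]), 'tool_rot': array([ 1.59723254e-01,  9.87161262e-01, -1.04718794e-03, -1.68083568e-04]), 'ft_force': array([ 0.59603375, -0.76785396,  0.01535666]), 'ft_torque': array([-0.01887301, -0.02027798,  0.0078039 ]), 'grip_width': 0.08578147121026489}
scene {'fx': 606.7292123243052, 'fy': 606.7292123243052, 'cx': 316.3124218645978, 'cy': 246.6233309810978, 'rvec': array([ 0.66775998, -2.7434446 ,  0.98949997]), 'tvec': array([0.44205795, 0.21149682, 1.69809687])}
side {'fx': 491.93693988280825, 'fy': 491.93693988280825, 'cx': 324.27671218747525, 'cy': 238.46689288511206, 'rvec': array([ 1.96512355, -0.29978923,  0.23479727]), 'tvec': array([-0.42549776,  0.19053698,  1.09679514])}
wrist {'fx': 395.5582788667174, 'fy': 395.5582788667174, 'cx': 317.48234106699385, 'cy': 234.01398267302582, 'mount': array([[-4.75393179e-04, -9.52033680e-01, -3.05992885e-01,
         7.74289437e-02],
       [ 9.99999856e-01, -3.76309671e-04, -3.82798538e-04,
        -5.06239482e-04],
       [ 2.49289019e-04, -3.05993023e-01,  9.52033722e-01,
        -1.43309694e-01],
       [ 0.00000000e+00,  0.00000000e+00,  0.00000000e+00,
         1.00000000e+00]])}
```

```bash
cat > h.py <<'E'
import numpy as np, cv2
from scipy.spatial.transform import Rotation as R
def cam_pose(c,obs=None):
    if "mount" in c:
        T=np.eye(4);T[:3,:3]=R.from_quat(obs["tool_rot"]).as_matrix();T[:3,3]=obs["eef_pos"]
        M=T@c["mount"]; Rc=M[:3,:3].T; t=-Rc@M[:3,3]
    else:
        Rc=R.from_rotvec(c["rvec"]).as_matrix(); t=np.array(c["tvec"])
    K=np.array([[c["fx"],0,c["cx"]],[0,c["fy"],c["cy"]],[0,0,1]])
    return K,Rc,t
def px2w(P,uv,z):
    K,Rc,t=P
    d=Rc.T@np.linalg.solve(K,[uv[0],uv[1],1]); o=-Rc.T@t
    return o+d*(z-o[2])/d[2]
def proj(P,X):
    K,Rc,t=P; q=(Rc@np.atleast_2d(X).T).T+t; q=(K@q.T).T
    return q[:,:2]/q[:,2:]
def crop(img,x0,y0,w,h,s,name):
    cv2.imwrite(name,cv2.resize(img[y0:y0+h,x0:x0+w,::-1],None,fx=s,fy=s,interpolation=cv2.INTER_CUBIC))
import pickle
def snap(n,tag):
    from workcell import get_obs,camera
    o=get_obs(); c=camera(n); pickle.dump((o,c),open(f"pics/{tag}.pkl","wb"))
    cv2.imwrite(f"pics/{tag}.png",c["color"][:,:,::-1])
    return o,c
def load(tag):
    o,c=pickle.load(open(f"pics/{tag}.pkl","rb")); return o,c,cam_pose(c,o)
def tri(Ps,uvs):
    A=[];b=[]
    for (K,Rc,t),uv in zip(Ps,uvs):
        d=Rc.T@np.linalg.solve(K,[uv[0],uv[1],1]); d/=np.linalg.norm(d); o=-Rc.T@t
        M=np.eye(3)-np.outer(d,d); A.append(M); b.append(M@o)
    X=np.linalg.lstsq(np.vstack(A),np.hstack(b),rcond=None)[0]
    return X
E
python3 - <<'E'
from h import *
o,c=snap("scene","sc0"); o,d=snap("side","si0")
crop(c["color"],200,170,160,150,5,"pics/sc0a.png")
crop(d["color"],310,210,160,120,5,"pics/si0a.png")
E
python3 - <<'E'
from h import *
_,_,P=load("sc0"); _,_,S=load("si0")
f=lambda u,v:(200+u/5,170+v/5)
g=lambda u,v:(310+u/5,210+v/5)
for n,q in dict(pxpy=(28,570),mxpy=(378,708),mxmy=(648,252),pxmy=(335,135)).items(): print(n,px2w(P,f(*q),.025).round(4))
print("bed", px2w(P,f(248,583),.07).round(4),px2w(P,f(380,630),.07).round(4))
for n,q in dict(mxpy=(45,190),mxmy=(333,520),pxmy=(755,438)).items(): print("side",n,px2w(S,g(*q),.025).round(4))
print("bed", px2w(S,g(72,128),.07).round(4),px2w(S,g(178,112),.07))
E
```

```text
pxpy [0.7258 0.2507 0.025 ]
mxpy [0.501 0.24  0.025]
mxmy [ 0.5194 -0.1347  0.025 ]
pxmy [ 0.7442 -0.1318  0.025 ]
bed [0.5894 0.2264 0.07  ] [0.5089 0.2201 0.07  ]
side mxpy [0.5074 0.2283 0.025 ]
side mxmy [ 0.5238 -0.1478  0.025 ]
side pxmy [ 0.7524 -0.1362  0.025 ]
bed [0.5173 0.2121 0.07  ] [0.58470512 0.21891479 0.07      ]
```

```bash
cat >> h.py <<'E'
def go(target,heading_y=None):
    """prints shift in tool units (50mm) and roll units (6deg) to reach world TCP target, tool y heading deg"""
    from workcell import get_obs
    o=get_obs(); Rm=R.from_quat(o["tool_rot"]).as_matrix()
    s=Rm.T@(np.array(target)-o["eef_pos"])/0.05
    cur=np.degrees(np.arctan2(Rm[1,1],Rm[0,1])); r=None
    if heading_y is not None:
        d=(heading_y-cur+90)%180-90; r=-d/6
    print("t",round(o["clock"],2),"pos",o["eef_pos"].round(4),"hy",round(cur,2),"tilt",Rm[:,2].round(3),"w",round(o["grip_width"],4),"F",o["ft_force"].round(1),"j6",round(o["joint_pos"][5],2))
    print("shift",s.round(3),"roll",r)
E
python3 -c "
from h import *
go([.5,.03,.36],92.7)"
```

```text
t 0.25 pos [0.1576 0.4742 0.2309] hy 71.62 tilt [-0.    -0.001 -1.   ] w 0.0856 F [-0.7  0.8  0.2] j6 1.57
shift [-9.301 -6.274 -2.576] roll -3.5138212861836613
```

Request:
move_arm --motion '[[85,[-0.5,-0.3,-0.4],-0.3],[85,[-1.3,-0.8,-1.0],-0.8],[85,[-2.1,-1.4,-1.6],-1.3],[85,[-2.9,-2.0,-2.2],-1.8],[85,[-3.7,-2.5,-2.58],-2.3],[85,[-4.5,-3.05,-2.58],-2.8],[85,[-5.3,-3.6,-2.58],-3.2],[85,[-6.1,-4.1,-2.58],-3.5],[85,[-6.9,-4.65,-2.58],-3.5],[85,[-7.7,-5.2,-2.58],-3.5]]'

```text
clock: 1.25
eef_pos: [0.4342, 0.1147, 0.3605]
tool_rot: [-0.023, 1.0, 0.0, 0.0]
ft_force: [0.2, 0.2, 0.2]
grip_width: 0.0853
```

```bash
python3 -c "
from h import *
go([.5,.03,.36],92.7)"
```

```text
t 1.25 pos [0.4342 0.1147 0.3605] hy 92.62 tilt [ 0.001  0.    -1.   ] w 0.0853 F [0.2 0.2 0.2] j6 0.21
shift [-1.238 -1.753  0.01 ] roll -0.01395178412800154
```

Request:
move_arm --motion '[[85,[-0.4,-0.6,0],0],[85,[-0.8,-1.2,0],0],[85,[-1.2,-1.7,0],0],[85,[-1.2,-1.7,0],0],[85,[-1.2,-1.7,0],0],[85,[-1.2,-1.7,0],0],[85,[-1.2,-1.7,0],0],[85,[-1.2,-1.7,0],0],[85,[-1.2,-1.7,0],0],[85,[-1.2,-1.7,0],0]]'

```text
clock: 2.25
eef_pos: [0.4969, 0.0348, 0.3605]
tool_rot: [-0.023, 1.0, 0.0, 0.0]
ft_force: [-0.0, -1.1, -0.4]
grip_width: 0.0852
```

```bash
python3 -c "
from h import *
snap('wrist','w1');snap('scene','sc1');snap('side','si1')"
python3 -c "
from h import *
o,c,P=load('w1')
crop(c['color'],80,180,200,150,4,'pics/w1a.png')
crop(c['color'],200,180,200,150,4,'pics/w1b.png')
crop(c['color'],220,270,180,140,4.4,'pics/w1d.png')
crop(c['color'],340,180,160,150,4,'pics/w1c.png')
"
cat > fit.py <<'E'
from h import *
from scipy.optimize import least_squares
_,_,W=load('w1');_,_,P=load("sc0"); _,_,S=load("si0")
f=lambda u,v:(200+u/5,170+v/5)
g=lambda u,v:(310+u/5,210+v/5)
a=lambda u,v:(80+u/4,180+v/4); c=lambda u,v:(340+u/4,180+v/4); b=lambda u,v:(200+u/4,180+v/4)
d=lambda u,v:(220+u/4.4,270+v/4.4)
obs=[(W,c(567,107),(-40,190,0)),(W,c(537,368),(40,190,0)),(W,c(557,203),(-10,190,0)),(W,c(545,272),(10,190,0)),
 (P,f(248,583),(40,190,0)),(P,f(380,628),(-40,190,0)),(S,g(72,128),(-40,190,0)),(S,g(178,112),(40,190,0))]
def V(p,x):
    x=np.array(x)/1000.; C,s=np.cos(p[2]),np.sin(p[2])
    return np.array([p[0]+C*x[0]-s*x[1],p[1]+s*x[0]+C*x[1],.07+x[2]])
def res(p): return np.hstack([proj(T,V(p,x))[0]-uv for T,uv,x in obs])
def res2(p): return np.hstack([res(p), 0.5*(proj(W,V(p[:3],(p[3],p[4],-45)))[0]-c(568,40)),0.5*(proj(W,V(p[:3],(p[3],p[4]-385,-45)))[0]-a(368,45)),
  0.5*(proj(P,V(p[:3],(p[3],p[4],-45)))[0]-f(378,708)),0.5*(proj(P,V(p[:3],(p[3],p[4]-385,-45)))[0]-f(648,252)),
  0.5*(proj(P,V(p[:3],(p[3]+230,p[4],-45)))[0]-f(28,570)),0.5*(proj(P,V(p[:3],(p[3]+230,p[4]-385,-45)))[0]-f(335,135)),
  0.5*(proj(S,V(p[:3],(p[3],p[4]-385,-45)))[0]-g(333,520)),0.5*(proj(S,V(p[:3],(p[3],p[4],-45)))[0]-g(45,190)),0.5*(proj(S,V(p[:3],(p[3]+230,p[4]-385,-45)))[0]-g(755,438))])
r=least_squares(res2,[.55,.03,.045,-50,200],x_scale=[.01,.01,.01,10,10],loss='soft_l1')
p=r.x
if __name__=="__main__":
    print(p,np.degrees(p[2])); print(r.fun.reshape(-1,2).round(2))
E
cat >> h.py <<'E'
E
python3 fit.py
```

```text
[ 5.66553858e-01  3.26112340e-02  5.13073582e-02 -5.03705685e+01
  2.08900864e+02] 2.9396950826847146
[[ 0.26 -0.91]
 [-0.47 -0.6 ]
 [-0.43  0.5 ]
 [ 0.51 -0.37]
 [-1.9  -1.51]
 [-2.56 -0.65]
 [-1.05 -1.07]
 [ 3.19 -1.11]
 [ 0.97 -0.61]
 [-0.9  -0.44]
 [-0.59 -0.49]
 [-0.06 -1.49]
 [-1.36 -0.65]
 [-1.26 -0.77]
 [ 0.13 -0.27]
 [-0.83 -0.68]
 [ 0.22 -0.29]]
```

```bash
cat > vp.py <<'E'
from h import *
VP=[0.5666,0.0326,0.0513]
def w2v(X,VP=VP):
    C,s=np.cos(VP[2]),np.sin(VP[2]); dx,dy=X[0]-VP[0],X[1]-VP[1]
    return np.array([C*dx+s*dy,-s*dx+C*dy,X[2]-.07])*1000
def v2w(x,VP=VP):
    x=np.array(x)/1000.; C,s=np.cos(VP[2]),np.sin(VP[2])
    return np.array([VP[0]+C*x[0]-s*x[1],VP[1]+s*x[0]+C*x[1],.07+x[2]])
E
python3 - <<'E'
from vp import *
from fit import W,P,S,a,b,c,d,f,g
def m(n,uv,z,T=W): print(n,w2v(px2w(T,uv,z/1000)).round(1))
m("redline L",d(266,112),27); m("redline R",d(333,112),27)
m("stop face top edge L",d(52,242),95);m("stop face top R",d(764,240),95)
m("stop face bot edge L",d(68,192),73);m("stop face bot R",d(750,190),73)
m("knob top",d(407,335),138)
m("cam pivot-ish",d(405,415),104)
m("lever end",d(348,562),104+58)
m("quick face top",b(355,160),106);m("quick face top",b(362,400),106)
m("quick face bot",b(353,130),72)
m("lever top",b(625,395),157);m("lever top",b(625,318),157)
m("post",b(465,250),153)
m("screw jaw face top",a(545,160),106);m("screw jaw face top",a(567,403),106)
m("ball -x",a(215,75),88);m("ball +x",a(172,470),88);m("ball up",a(88,222),144)
m("SIDE ball up",g(432,322),144,S);m("SIDE ball +x",g(582,333),88,S);m("SIDE ball -x",g(380,482),88,S)
m("SIDE pointer",g(510,318),28,S)
m("SIDE knob top",g(465,105),138,S)
m("SIDE lever end",g(550,70),162,S)
m("SIDE scale",g(500,320),27,S)
m("SC knob",f(295,235),130,P)
E
```

```text
redline L [ 91.9 -45.3 -43. ]
redline R [ 92. -25. -43.]
stop face top edge L [ 95.8 -96.4  25. ]
stop face top R [96.2 93.3 25. ]
stop face bot edge L [ 93.2 -96.3   3. ]
stop face bot R [93.5 93.3  3. ]
knob top [96.3 -1.3 68. ]
cam pivot-ish [143.9  -2.7  34. ]
lever end [142.7 -15.5  92. ]
quick face top [-34.8 -25.3  36. ]
quick face top [ 33.6 -25.3  36. ]
quick face bot [-34.  -28.3   2. ]
lever top [ 9.4 41.5 87. ]
lever top [-10.3  41.   87. ]
post [-26.    3.5  83. ]
screw jaw face top [ -35.2 -101.    36. ]
screw jaw face top [  34.1 -100.8   36. ]
ball -x [ -54.2 -192.4   18. ]
ball +x [  63.  -222.3   18. ]
ball up [ -31.  -201.5   74. ]
SIDE ball up [ -35.5 -219.3   74. ]
SIDE ball +x [  83.7 -158.    18. ]
SIDE ball -x [ -69.7 -246.4   18. ]
SIDE pointer [124.7 -34.7 -42. ]
SIDE knob top [106.2   0.5  68. ]
SIDE lever end [140.7 -22.   92. ]
SIDE scale [119.5 -33.4 -43. ]
SC knob [101.4  -2.8  60. ]
```

```bash
python3 - <<'E'
from h import *
o,c,P=load("si1"); crop(c["color"],385,235,70,60,11,"pics/si1a.png")
o,c,P=load("sc1"); crop(c["color"],235,195,70,60,11,"pics/sc1a.png")
E
python3 - <<'E'
import workcell; print([n for n in dir(workcell) if not n.startswith('_')], getattr(workcell,'pinch_z',None))
from vp import *
from fit import W,P,S,a,b,c,d,f,g
def m(n,uv,z,T=W): print(n,w2v(px2w(T,uv,z/1000)).round(1))
m("knob mid",d(407,342),126)
q1=(385+200/11,235+10/11)
m("side knob",g(465,127),126,S); m("sc knob",(235+265/11,195+255/11),126,P)
X=tri([W,P,S],[d(407,342),(235+265/11,195+255/11),g(465,127)]); print(w2v(X))
X=tri([P,S],[(235+147/11,195+85/11),g(550,75)]); print("lever tip",w2v(X))
m("pointer side",(385+282/11,235+410/11),29,S)
m("face top edge",d(400,228),95)
m("scale",d(266,190),27);
go(v2w([105,-2,60]),92.94)
E
```

```text
['Unreachable', 'camera', 'get_obs', 'job_done', 'pinch_z'] 0.0187
knob mid [106.3  -1.5  56. ]
side knob [106.8  -0.8  56. ]
sc knob [100.9  -1.9  56. ]
[103.95008464  -2.29695213  56.71317236]
lever tip [142.85534147 -18.56480049  87.40985381]
pointer side [124.1 -28.6 -41. ]
face top edge [92.1 -3.6 25. ]
scale [118.5 -46.2 -43. ]
t 2.4 pos [0.497  0.0345 0.3603] hy 92.64 tilt [ 0. -0. -1.] w 0.0851 F [-0.3 -0.5 -0.7] j6 0.02
shift [-3.489 -0.132  4.607] roll -0.05077973888083657
```

Run:
```python
from vp import *
print(v2w([106,-1.5,42]));go(v2w([106,-1.5,42]),92.94)
```

```text
[0.67253747 0.03653739 0.112     ]
t 2.4 pos [0.497  0.0345 0.3603] hy 92.64 tilt [ 0. -0. -1.] w 0.0851 F [-0.3 -0.5 -0.7] j6 0.02
shift [-3.508 -0.122  4.967] roll -0.05077973888083657
```

Request:
move_arm --motion '[[60,[-0.7,0,0.3],0],[60,[-1.5,-0.1,0.7],0],[60,[-2.3,-0.12,1.1],0],[60,[-3.1,-0.12,1.5],0],[60,[-3.5,-0.12,2.2],0],[60,[-3.51,-0.12,3.0],0],[60,[-3.51,-0.12,3.7],0],[60,[-3.51,-0.12,4.4],0],[60,[-3.51,-0.12,4.9],0],[60,[-3.51,-0.12,4.97],0]]'

```text
clock: 3.4
eef_pos: [0.6697, 0.0362, 0.1068]
tool_rot: [-0.023, 1.0, -0.0, -0.004]
ft_force: [-0.5, 0.0, -0.9]
grip_width: 0.0599
```

Run:
```python
from vp import *
o,c=snap('wrist','w2'); go(v2w([106,-1.5,42]),92.94)
```

```text
t 3.45 pos [0.6708 0.0363 0.1088] hy 92.62 tilt [-0.006 -0.    -1.   ] w 0.0599 F [0.3 0.7 0. ] j6 0.01
shift [-0.034  0.003 -0.064] roll -0.05405362757863467
```

Request:
move_arm --motion '[[22,[-0.03,0,0],0],[18,[-0.03,0,0],0],[18,[-0.03,0,0],0],[18,[-0.03,0,0],0],[18,[0.05,0,0],0],[18,[0.2,0,0],0],[18,[0.35,0,0],0],[18,[0.5,0,0],0],[18,[0.55,0,0],0],[18,[0.55,0,0],0]]'

```text
clock: 4.45
eef_pos: [0.6463, 0.0355, 0.1145]
tool_rot: [-0.023, 1.0, 0.0, 0.002]
ft_force: [-1.5, 2.1, 6.5]
grip_width: 0.0196
```

Run:
```python
from vp import *
go(v2w([106,-1.5,42]),92.94);o,c=snap('wrist','w3');_,c=snap('side','si3')
crop(c["color"],385,235,70,60,11,"pics/si3a.png")
```

```text
t 4.45 pos [0.6463 0.0355 0.1145] hy 92.63 tilt [ 0.004  0.001 -1.   ] w 0.0196 F [-1.5  2.1  6.5] j6 0.01
shift [-0.525 -0.003  0.052] roll -0.051991196043485864
```

Run:
```python
from vp import *
go(v2w([100,27,150]),2.94)
```

```text
t 4.55 pos [0.6463 0.0355 0.1145] hy 92.63 tilt [ 0.004  0.001 -1.   ] w 0.0188 F [-0.9  1.4  7.4] j6 0.01
shift [-0.41   0.567 -2.108] roll 14.947971555877494
```

Request:
move_arm --motion '[[50,[0,0,0],0],[50,[0,0,0],0],[50,[0,0,-0.5],0],[50,[0,0,-1.1],-1],[50,[-0.1,0.1,-1.7],-2.4],[50,[-0.2,0.3,-2.1],-3.8],[50,[-0.4,0.5,-2.1],-5.2],[50,[-0.41,0.57,-2.1],-6.6],[50,[-0.41,0.57,-2.1],-8.0],[50,[-0.41,0.57,-2.1],-9.4]]'

```text
clock: 5.55
eef_pos: [0.6642, 0.0646, 0.216]
tool_rot: [-0.495, 0.869, 0.0, -0.001]
ft_force: [-0.3, -0.7, 0.3]
grip_width: 0.0501
```

Request:
move_arm --motion '[[50,[0,0,0],-1.4],[50,[0,0,0],-2.8],[50,[0,0,0],-4.2],[50,[0,0,0],-5.6],[50,[0,0,0],-5.6],[50,[0,0,0],-5.6],[50,[0,0,0],-5.6],[50,[0,0,0],-5.6],[50,[0,0,0],-5.6],[50,[0,0,0],-5.6]]'

```text
clock: 6.55
eef_pos: [0.6644, 0.0646, 0.2168]
tool_rot: [0.723, -0.691, 0.0, 0.0]
ft_force: [1.4, 0.5, 0.8]
grip_width: 0.05
```

Run:
```python
from vp import *
go(v2w([100,27,150]),2.94);o,c=snap('wrist','w4')
crop(c["color"],220,80,200,150,4,"pics/w4a.png")
```

```text
t 6.55 pos [0.6644 0.0646 0.2168] hy -177.4 tilt [-0. -0. -1.] w 0.05 F [1.4 0.5 0.8] j6 -1.52
shift [-0.002 -0.014 -0.064] roll -0.057093814305792044
```

Run:
```python
from vp import *
o,c,W=load('w4')
im=c["color"]; cv2.imwrite("pics/w4b.png",cv2.resize(im[108:150,300:356,::-1],None,fx=14,fy=14,interpolation=cv2.INTER_NEAREST))
for v in range(112,144,2):
    r=im[v,316:340].astype(int); print(v,(r[:,0]-r[:,1]).tolist())
```

```text
112 [50, 49, 49, 49, 50, 50, 49, 49, 50, 51, 50, 49, 48, 48, 49, 49, 50, 50, 50, 49, 49, 49, 48, 49]
114 [1, 2, 1, 0, 1, 0, 0, 0, 1, 0, -5, -2, 49, 98, 39, -3, -5, -4, -3, 1, 2, 1, 0, -1]
116 [-5, -5, -5, -5, -5, -5, -5, -5, -5, -5, -7, -7, 45, 133, 33, -8, -6, -5, -4, -4, -4, -4, -4, -5]
118 [-5, -4, -4, -5, -4, -4, -4, -4, -4, -6, -5, 16, 86, 134, 30, -7, -6, -5, -4, -4, -4, -4, -4, -5]
120 [-4, -4, -4, -4, -4, -4, -4, -4, -4, -6, -4, 41, 129, 131, 33, -7, -6, -4, -4, -4, -4, -4, -4, -4]
122 [-4, -4, -4, -4, -4, -4, -4, -4, -6, -8, 2, 65, 90, 33, 5, -6, -5, -4, -4, -4, -4, -4, -4, -4]
124 [-4, -4, -3, -4, -4, -3, -3, -4, -6, -10, 6, 79, 77, 3, -11, -6, -4, -4, -4, -4, -4, -4, -4, -4]
126 [-3, -3, -4, -3, -3, -4, -4, -4, -6, -9, 6, 78, 77, 4, -10, -6, -4, -4, -3, -3, -4, -3, -4, -4]
128 [-3, -4, -4, -4, -5, -4, -4, -4, -5, -9, 5, 77, 76, 3, -10, -7, -5, -3, -4, -4, -4, -4, -5, -4]
130 [-4, -4, -5, -5, -4, -5, -4, -4, -5, -9, 5, 78, 75, 3, -10, -6, -4, -3, -4, -4, -4, -4, -4, -5]
132 [-4, -3, -4, -4, -4, -4, -4, -4, -5, -10, 5, 78, 76, 3, -11, -5, -3, -3, -4, -4, -4, -3, -4, -4]
134 [-4, -5, -4, -4, -4, -4, -4, -4, -7, -10, 5, 78, 77, 4, -10, -5, -4, -4, -4, -3, -4, -4, -4, -4]
136 [-4, -4, -4, -4, -4, -3, -4, -4, -6, -10, 6, 78, 77, 4, -10, -5, -4, -4, -4, -4, -4, -4, -4, -4]
138 [-4, -4, -4, -5, -4, -3, -4, -4, -6, -8, 2, 45, 45, 1, -9, -6, -4, -4, -4, -4, -4, -4, -4, -4]
140 [-4, -4, -4, -3, -4, -3, -4, -4, -6, -7, -6, -5, -5, -6, -8, -5, -4, -4, -4, -4, -4, -4, -4, -4]
142 [0, 1, -1, 0, 0, 0, 0, -1, -4, -6, -6, -5, -5, -6, -6, -1, 4, 5, 4, 5, 5, 5, 4, 3]
```

Run:
```python
from vp import *
o,c,W=load('w4')
for u,v in [(327.5,121),(329,115),(329,121)]: print(w2v(px2w(W,(u,v),.029)))
print(w2v([.6463,.0355,.1145]))
go([.6463,.0355,.112],92.94)
```

```text
[ 91.48297371 -41.46491151 -41.        ]
[ 90.28641729 -46.08521707 -41.        ]
[ 90.27498456 -41.45711478 -41.        ]
[79.74385491 -1.19063202 44.5       ]
t 6.6 pos [0.6644 0.0646 0.2168] hy -177.4 tilt [ 0. -0. -1.] w 0.0501 F [-0.3  1.   0.1] j6 -1.52
shift [0.564 0.388 2.096] roll 14.943391242966698
```

Request:
move_arm --motion '[[50,[0.2,0.1,0],1.4],[50,[0.4,0.2,0],2.8],[50,[0.56,0.38,0.1],4.2],[50,[0.56,0.39,0.2],5.6],[50,[0.56,0.39,0.3],7.0],[50,[0.56,0.39,0.4],8.4],[50,[0.56,0.39,0.5],9.8],[50,[0.56,0.39,0.7],11.2],[50,[0.56,0.39,0.9],12.6],[50,[0.56,0.39,1.0],13.98]]'

```text
clock: 7.6
eef_pos: [0.6457, 0.0357, 0.1658]
tool_rot: [-0.073, 0.997, 0.0, -0.001]
ft_force: [-0.3, 0.2, -0.1]
grip_width: 0.0504
```

Run:
```python
from vp import *
go([.6463,.0355,.112],92.94)
```

```text
t 7.6 pos [0.6457 0.0357 0.1658] hy 98.38 tilt [-0.001 -0.    -1.   ] w 0.0504 F [-0.3  0.2 -0.1] j6 -0.09
shift [-0.013 -0.005  1.076] roll 0.9066231142993763
```

Request:
move_arm --motion '[[50,[0,0,0.4],0.9],[50,[0,0,0.9],0.9],[50,[0,0,1.08],0.9],[50,[0,0,1.08],0.9],[20,[0,0,1.08],0.9],[18,[0,0,1.08],0.9],[18,[0,0,1.08],0.9],[18,[0,0,1.08],0.9],[18,[0,0,1.08],0.9],[18,[0,0,1.08],0.9]]'

```text
clock: 8.6
eef_pos: [0.6473, 0.0356, 0.1147]
tool_rot: [-0.029, 1.0, -0.0, 0.002]
ft_force: [0.2, -0.9, 6.6]
grip_width: 0.0192
```

Run:
```python
from vp import *
go([.6463,.0355,.112],92.94)
```

```text
t 8.6 pos [0.6473 0.0356 0.1147] hy 93.33 tilt [ 0.003 -0.    -1.   ] w 0.0192 F [ 0.2 -0.9  6.6] j6 -0.0
shift [ 0.021 -0.001  0.054] roll 0.06552165744949434
```

Request:
move_arm --motion '[[18,[0.02,0,0],0],[18,[0.04,0,0],0],[18,[0.04,0,0],0],[18,[0.04,0,0],0],[18,[0.04,0,0],0],[18,[0.04,0,0],0],[18,[0.04,0,0],0],[18,[0.04,0,0],0],[18,[0.04,0,0],0],[18,[0.04,0,0],0]]'

```text
clock: 9.6
eef_pos: [0.6457, 0.0355, 0.1147]
tool_rot: [-0.029, 1.0, -0.0, 0.002]
ft_force: [1.0, -0.1, 5.5]
grip_width: 0.0189
```

Run:
```python
from vp import *
go([.6463,.0355,.112],92.94)
```

```text
t 9.6 pos [0.6457 0.0355 0.1147] hy 93.33 tilt [ 0.004  0.    -1.   ] w 0.0189 F [ 1.  -0.1  5.5] j6 -0.0
shift [-0.011 -0.001  0.053] roll 0.06517005569459637
```

Run:
```python
from vp import *
go(v2w([92,10,135]),2.94)
```

```text
t 9.6 pos [0.6457 0.0355 0.1147] hy 93.33 tilt [ 0.004  0.    -1.   ] w 0.0189 F [ 1.  -0.1  5.5] j6 -0.0
shift [-0.266  0.22  -1.806] roll -14.9348299443054
```

Request:
move_arm --motion '[[50,[0.04,0,0],0],[50,[0.04,0,0],0],[50,[0,0,-0.6],0],[50,[0,0,-1.2],-1],[50,[-0.1,0.1,-1.7],-2.4],[30,[-0.2,0.2,-1.8],-3.8],[10,[-0.26,0.22,-1.8],-5.2],[0,[-0.26,0.22,-1.8],-6.6],[0,[-0.26,0.22,-1.8],-8.0],[0,[-0.26,0.22,-1.8],-9.4]]'

```text
clock: 10.6
eef_pos: [0.6559, 0.0475, 0.2018]
tool_rot: [-0.501, 0.866, 0.001, -0.001]
ft_force: [0.8, 0.0, -0.5]
grip_width: -0.0003
```

Request:
move_arm --motion '[[0,[0,0,0],-1.4],[0,[0,0,0],-2.8],[0,[0,0,0],-4.2],[0,[0,0,0],-5.6],[0,[0,0,0],-5.6],[0,[0,0,0],-5.6],[0,[0,0,0],-5.6],[0,[0,0,0],-5.6],[0,[0,0,0],-5.6],[0,[0,0,0],-5.6]]'

```text
clock: 11.6
eef_pos: [0.6565, 0.0474, 0.2028]
tool_rot: [0.727, -0.686, 0.0, -0.0]
ft_force: [0.6, -0.3, -1.2]
grip_width: 0.0004
```

Run:
```python
from vp import *
go(v2w([92,10,135]),2.94);o,c=snap('wrist','w5')
W=cam_pose(c,o); im=c["color"]
print(proj(W,v2w([91,-42,-41])))
u,v=proj(W,v2w([91,-42,-41]))[0].astype(int)
cv2.imwrite("pics/w5b.png",cv2.resize(im[v-25:v+25,u-30:u+30,::-1],None,fx=12,fy=12,interpolation=cv2.INTER_NEAREST))
for vv in range(v-14,v+24,2):
    r=im[vv,u-12:u+12].astype(int); print(vv,u-12,(r[:,0]-r[:,1]).tolist())
```

```text
t 11.6 pos [0.6565 0.0474 0.2028] hy -176.68 tilt [ 0.  0. -1.] w 0.0004 F [ 0.6 -0.3 -1.2] j6 -1.56
shift [ 0.003 -0.028 -0.044] roll 0.0628552276358126
[[318.26349121 143.20336261]]
129 306 [48, 46, 46, 46, 46, 48, 47, 48, 49, 48, 49, 48, 49, 49, 48, 48, 48, 48, 49, 48, 47, 49, 49, 48]
131 306 [47, 47, 46, 47, 48, 47, 47, 47, 48, 48, 48, 48, 48, 49, 48, 47, 49, 48, 49, 48, 47, 49, 49, 49]
133 306 [48, 46, 46, 47, 48, 46, 47, 47, 48, 48, 48, 48, 48, 47, 47, 48, 49, 48, 48, 48, 47, 47, 47, 48]
135 306 [47, 47, 46, 47, 47, 46, 46, 47, 48, 48, 49, 49, 49, 48, 49, 49, 49, 50, 51, 50, 49, 49, 50, 50]
137 306 [-3, -3, -4, -4, -3, -3, -2, -3, -3, -2, -5, -2, 47, 103, 47, -2, -5, -5, -4, -4, -4, -4, -4, -3]
139 306 [-5, -5, -5, -4, -5, -5, -5, -5, -5, -5, -6, -7, 44, 141, 42, -7, -7, -5, -4, -4, -4, -4, -4, -4]
141 306 [-4, -4, -4, -4, -4, -4, -4, -4, -5, -5, -6, -6, 45, 138, 40, -8, -6, -4, -4, -4, -4, -4, -4, -4]
143 306 [-4, -4, -4, -4, -4, -4, -4, -4, -4, -4, -6, -6, 46, 141, 62, -6, -8, -5, -5, -4, -5, -4, -3, -3]
145 306 [-4, -4, -4, -3, -4, -4, -4, -5, -4, -4, -6, -6, 22, 86, 95, 10,
[... 367 characters left out ...]
, -3, -3, -4, -4, -4, -4, -5, -6, -9, 0, 60, 86, 7, -10, -7, -4, -4, -4, -4, -4, -4]
155 306 [-4, -5, -4, -5, -4, -5, -5, -5, -4, -4, -6, -10, 0, 59, 85, 7, -11, -7, -4, -3, -4, -4, -3, -5]
157 306 [-4, -4, -4, -5, -4, -4, -4, -5, -4, -5, -7, -10, 2, 71, 89, 7, -11, -7, -4, -4, -4, -3, -3, -4]
159 306 [-4, -4, -4, -4, -4, -4, -4, -3, -4, -4, -6, -10, 5, 84, 95, 7, -11, -6, -4, -4, -5, -4, -4, -4]
161 306 [-3, -4, -4, -4, -3, -4, -4, -3, -4, -4, -5, -9, 1, 50, 61, 5, -10, -6, -4, -3, -4, -4, -3, -4]
163 306 [-4, -4, -4, -4, -4, -3, -4, -5, -4, -4, -6, -8, -7, -5, -3, -7, -7, -6, -4, -3, -4, -5, -4, -4]
165 306 [1, 1, 1, 1, 0, 0, 1, 0, 1, 1, -3, -5, -5, -5, -5, -6, -5, -2, 4, 4, 0, -1, -1, -1]
```

```bash
cat >> vp.py <<'E'
def way(pts,hy=None,VP=VP):
    from workcell import get_obs
    o=get_obs(); Rm=R.from_quat(o["tool_rot"]).as_matrix()
    for q in pts:
        s=Rm.T@(v2w(q,VP)-o["eef_pos"])/0.05; print(q,s.round(3).tolist())
    go(v2w(pts[-1],VP),hy)
E
python3 - <<'E'
from vp import *
zp=34
way([[118,-50,133],[118,-50,zp+42],[118,-30,zp+42],[118,-17,zp+45],[118,-2,zp+44.5],[118,13,zp+38.7],[118,25,zp+28],[118,32,zp+14],[118,34,zp+8],[118,34,zp+6]],2.94)
E
```

```text
[118, -50, 133] [1.206, -0.541, -0.004]
[118, -50, 76] [1.206, -0.541, 1.136]
[118, -30, 76] [0.806, -0.543, 1.136]
[118, -17, 79] [0.546, -0.545, 1.076]
[118, -2, 78.5] [0.246, -0.547, 1.086]
[118, 13, 72.7] [-0.054, -0.549, 1.202]
[118, 25, 62] [-0.294, -0.551, 1.416]
[118, 32, 48] [-0.434, -0.552, 1.696]
[118, 34, 42] [-0.474, -0.552, 1.816]
[118, 34, 40] [-0.474, -0.552, 1.856]
t 11.65 pos [0.6565 0.0473 0.2028] hy -176.68 tilt [-0.  0. -1.] w -0.0001 F [-0.3 -0.4  0.2] j6 -1.56
shift [-0.474 -0.552  1.856] roll 0.06331431907540264
```

Request:
move_arm --motion '[[0,[0.6,-0.27,0],0],[0,[1.2,-0.54,0],0],[0,[1.2,-0.54,0.5],0],[0,[1.2,-0.54,1.14],0],[0,[1.2,-0.54,1.14],0],[0,[1.0,-0.54,1.14],0],[0,[0.8,-0.54,1.14],0],[0,[0.65,-0.54,1.1],0],[0,[0.5,-0.54,1.08],0],[0,[0.37,-0.54,1.08],0]]'

```text
clock: 12.65
eef_pos: [0.6855, 0.0313, 0.1506]
tool_rot: [0.728, -0.686, 0.001, -0.001]
ft_force: [1.4, -2.3, 1.4]
grip_width: 0.0002
```

Run:
```python
from vp import *
zp=34
way([[118,-2,zp+44.5],[118,13,zp+38.7],[118,25,zp+28],[118,32,zp+14],[118,34,zp+8],[118,34,zp+6]],2.94)
o,c=snap('wrist','w6')
```

```text
[118, -2, 78.5] [-0.107, 0.014, 0.041]
[118, 13, 72.7] [-0.407, 0.012, 0.157]
[118, 25, 62] [-0.647, 0.011, 0.371]
[118, 32, 48] [-0.788, 0.011, 0.651]
[118, 34, 42] [-0.828, 0.011, 0.771]
[118, 34, 40] [-0.828, 0.011, 0.811]
t 12.65 pos [0.6855 0.0313 0.1506] hy -176.63 tilt [ 0.003 -0.    -1.   ] w 0.0002 F [ 1.4 -2.3  1.4] j6 -1.58
shift [-0.828  0.011  0.811] roll 0.07198762302336566
```

Request:
move_arm --motion '[[0,[-0.1,0,0.04],0],[0,[-0.25,0,0.09],0],[0,[-0.41,0,0.16],0],[0,[-0.53,0,0.26],0],[0,[-0.65,0,0.37],0],[0,[-0.72,0,0.5],0],[0,[-0.79,0,0.65],0],[0,[-0.83,0,0.78],0],[0,[-0.84,0,0.88],0],[0,[-0.84,0,0.92],0]]'

```text
clock: 13.7
eef_pos: [0.6838, 0.0709, 0.1151]
tool_rot: [0.727, -0.687, 0.005, -0.003]
ft_force: [-16.7, -7.6, 55.3]
grip_width: -0.0001
```

Run:
```python
from vp import *
way([[118,34,38]]);print(w2v(get_obs()["eef_pos"]) if 0 else "")
from workcell import get_obs
print(w2v(get_obs()["eef_pos"]))
```

```text
[118, 34, 38] [-0.035, 0.021, 0.142]
t 13.7 pos [0.6838 0.0709 0.1151] hy -176.72 tilt [ 0.011 -0.002 -1.   ] w -0.0001 F [-16.7  -7.6  55.3] j6 -1.52
shift [-0.035  0.021  0.142] roll None

[118.98514649  32.25120521  45.1307228 ]
```

Request:
move_arm --motion '[[0,[-0.84,0,-0.3],0],[0,[-0.4,0.2,-0.9],0],[0,[0.2,0.4,-1.4],0],[0,[0.45,0.52,-1.76],0],[0,[0.45,0.52,-1.76],0],[0,[0.45,0.52,-1.76],0],[0,[0.45,0.52,-1.76],0],[0,[0.45,0.52,-1.76],0],[0,[0.45,0.52,-1.76],0],[0,[0.45,0.52,-1.76],0]]'

```text
clock: 14.7
eef_pos: [0.6573, 0.0489, 0.1899]
tool_rot: [0.728, -0.686, -0.0, 0.0]
ft_force: [-0.6, 0.2, -0.5]
grip_width: -0.0003
```

Run:
```python
from vp import *
o,c=snap('wrist','w7')
W=cam_pose(c,o); im=c["color"]
u,v=proj(W,v2w([91,-42,-41]))[0].astype(int)
cv2.imwrite("pics/w7b.png",cv2.resize(im[v-25:v+25,u-30:u+30,::-1],None,fx=12,fy=12,interpolation=cv2.INTER_NEAREST))
for vv in range(v-8,v+24,3):
    r=im[vv,u-12:u+12].astype(int); print(vv,u-12,(r[:,0]-r[:,1]).tolist())
go([.5,.03,.36],92.7)
```

```text
134 307 [47, 47, 47, 48, 48, 47, 50, 50, 50, 50, 49, 50, 49, 48, 50, 49, 50, 50, 51, 50, 49, 50, 50, 49]
137 307 [-6, -5, -5, -5, -4, -4, -5, -5, -4, -6, -8, -6, 46, 134, 43, -7, -7, -5, -5, -5, -5, -5, -4, -4]
140 307 [-4, -4, -5, -5, -4, -4, -4, -4, -4, -4, -5, -7, 43, 134, 36, -7, -6, -4, -4, -4, -4, -4, -4, -4]
143 307 [-4, -4, -4, -4, -4, -4, -4, -4, -5, -4, -6, -6, 45, 135, 63, -4, -8, -5, -4, -5, -4, -4, -3, -4]
146 307 [-3, -4, -4, -4, -4, -4, -3, -4, -4, -4, -6, -10, 1, 70, 89, 6, -12, -8, -5, -4, -4, -4, -4, -4]
149 307 [-4, -3, -3, -4, -4, -4, -4, -4, -3, -4, -6, -10, 4, 83, 93, 7, -11, -7, -4, -4, -3, -4, -4, -3]
152 307 [-3, -4, -4, -4, -4, -4, -4, -4, -4, -4, -6, -10, 4, 82, 92, 7, -10, -7, -4, -4, -5, -4, -4, -4]
155 307 [-5, -4, -4, -4, -4, -4, -4, -5, -5, -5, -6, -10, 4, 81, 92, 7, -11, -6, -5, -4, -4, -4, -3, -3]
158 307 [-4, -5, -5, -4, -3, -5, -4, -4, -5, -5, -7, -11, 5, 78, 78, 4, -10, -7, -4, -4, -4, -4, -4, -5]
161 307 [-4, -3, -4, -4, -3, -4, -4, -4, -4, -4, -6, -8, 4, 59, 57, 3, -10, -6, -4, -4, -5, -5, -5, -5]
164 307 [-4, -3, -3, -4, -4, -4, -4, -4, -5, -4, -6, -7, -6, -7, -7, -7, -6, -6, -3, -3, -4, -4, -4, -3]
t 14.75 pos [0.6574 0.0488 0.1902] hy -176.63 tilt [-0.001  0.    -1.   ] w 0.0001 F [-0.2  0.  -0.4] j6 -1.56
shift [ 0.19   3.167 -3.394] roll -14.888142868510082
```

```bash
python3 - <<'E'
from vp import *
o,c,W=load('w7')
for uv,z in [((377,150),95),((376,70),95),((366,70),95)]: print("face",w2v(px2w(W,uv,z/1000)))
for uv,z in [((404,195),106),((535,195),106)]: print("qface",w2v(px2w(W,uv,z/1000)))
for uv,z in [((497,323),157),((497,337),157),((505,253),153),((505,262),153)]: print("lev,post",w2v(px2w(W,uv,z/1000)))
way([[0,23,135],[0,23,48]],92.94)
E
python3 -c "
from h import *
o,c,W=load('w7')
crop(c['color'],380,150,160,200,3,'pics/w7c.png')"
```

```text
face [ 57.1432172  -43.55812009  25.        ]
face [ 60.04123893 -87.45301942  25.        ]
face [ 65.62477919 -87.41205782  25.        ]
qface [ 41.61939176 -18.90553177  36.        ]
qface [-35.08900774 -19.42974136  36.        ]
lev,post [ 1.29719903 35.59076083 87.        ]
lev,post [ 0.11196037 43.68662835 87.        ]
lev,post [ 0.9612953  -0.61490323 83.        ]
lev,post [ 0.24377774  4.08658228 83.        ]
[0, 23, 135] [-0.243, 1.828, -0.295]
[0, 23, 48] [-0.243, 1.826, 1.445]
t 14.75 pos [0.6574 0.0488 0.1902] hy -176.63 tilt [-0.001  0.    -1.   ] w 0.0001 F [-0.2  0.  -0.4] j6 -1.56
shift [-0.243  1.826  1.445] roll -14.928142868510085
```

Request:
move_arm --motion '[[70,[0,0.4,-0.3],1.4],[70,[0,0.8,-0.3],2.8],[70,[-0.1,1.2,-0.3],4.2],[70,[-0.2,1.6,-0.3],5.6],[70,[-0.24,1.83,-0.3],7.0],[70,[-0.24,1.83,-0.3],8.4],[70,[-0.24,1.83,-0.3],9.8],[70,[-0.24,1.83,-0.3],11.2],[70,[-0.24,1.83,-0.3],12.6],[70,[-0.24,1.83,-0.3],14.0]]'

```text
clock: 15.75
eef_pos: [0.5655, 0.0552, 0.2059]
tool_rot: [-0.078, 0.997, 0.0, 0.0]
ft_force: [-0.0, -0.2, 0.3]
grip_width: 0.0698
```

Run:
```python
from vp import *
way([[0,22,135],[0,22,48]],92.94)
o,c=snap('wrist','w8')
```

```text
[0, 22, 135] [0.002, -0.012, 0.019]
[0, 22, 48] [0.003, -0.012, 1.759]
t 15.75 pos [0.5655 0.0552 0.2059] hy 99.0 tilt [ 0.  0. -1.] w 0.0698 F [-0.  -0.2  0.3] j6 -0.06
shift [ 0.003 -0.012  1.759] roll 1.01016734312649
```

Request:
move_arm --motion '[[75,[0,0,0.3],0.5],[75,[0,0,0.7],1.0],[75,[0,0,1.1],1.0],[75,[0,0,1.5],1.0],[75,[0,0,1.72],1.0],[75,[0,0,1.75],1.0],[75,[0,0,1.75],1.0],[60,[0,0,1.75],1.0],[50,[0,0,1.75],1.0],[46,[0,0,1.75],1.0]]'

```text
clock: 16.8
eef_pos: [0.566, 0.0551, 0.1192]
tool_rot: [-0.029, 1.0, 0.0, 0.001]
ft_force: [0.3, -0.4, 0.4]
grip_width: 0.0463
```

Run:
```python
from vp import *
way([[0,22,48],[0,145,48]],92.94)
o,c=snap('wrist','w9')
```

```text
[0, 22, 48] [0.011, -0.011, 0.023]
[0, 145, 48] [-0.006, 2.449, 0.023]
t 16.8 pos [0.566  0.0551 0.1192] hy 93.35 tilt [ 0.002  0.    -1.   ] w 0.0463 F [ 0.3 -0.4  0.4] j6 0.04
shift [-0.006  2.449  0.023] roll 0.06831805498780123
```

Request:
move_arm --motion '[[26,[0,0,0],0],[24,[0,0,0],0],[24,[0,0,0],0],[24,[0,0,0],0],[24,[0,0.3,0],0],[24,[0,0.8,0],0],[24,[0,1.3,0],0],[24,[0,1.8,0],0],[24,[0,2.2,0],0],[24,[0,2.4,0],0]]'

```text
clock: 17.85
eef_pos: [0.5597, 0.1749, 0.1204]
tool_rot: [-0.029, 1.0, -0.002, 0.002]
ft_force: [0.5, -21.9, 9.3]
grip_width: 0.033
```

Run:
```python
from vp import *
way([[0,145,48]],92.94)
o,c=snap('wrist','w10')
```

```text
[0, 145, 48] [0.007, 0.051, 0.048]
t 17.85 pos [0.5597 0.1749 0.1204] hy 93.34 tilt [ 0.004 -0.003 -1.   ] w 0.033 F [  0.5 -21.9   9.3] j6 0.25
shift [0.007 0.051 0.048] roll 0.06747200171264704
```

Run:
```python
from h import *
_,_,P=load('sc0');_,_,S=load('si0');_,_,W=load('w1')
print(px2w(P,(233,333),.01),px2w(P,(273,353),.01),px2w(P,(370,185),.01),px2w(S,(398,378),.01))
print(px2w(W,(578,143),.01),px2w(W,(552,245),.01))
go([.46,.28,.30],92.94)
```

```text
[0.57514985 0.34592365 0.01      ] [0.44763215 0.34930252 0.01      ] [ 0.47604716 -0.35210337  0.01      ] [ 0.48140227 -0.34584383  0.01      ]
[0.44671445 0.34998907 0.01      ] [0.57893053 0.34830713 0.01      ]
t 17.9 pos [0.5597 0.1747 0.1204] hy 93.35 tilt [ 0.004 -0.004 -1.   ] w 0.0333 F [-0.6 -8.1  8.4] j6 0.25
shift [ 1.853  2.204 -3.609] roll 0.06806833622148407
```

Request:
move_arm --motion '[[70,[0,-0.05,0],0],[80,[0,-0.05,0],0],[80,[0,0,-0.5],0],[80,[0,0,-1.2],0],[80,[0.3,0.5,-1.9],0],[80,[0.8,1.0,-2.6],0],[80,[1.2,1.6,-3.0],0],[80,[1.6,2.2,-3.0],0],[80,[1.85,2.8,-3.0],0],[80,[1.85,3.0,-3.0],0]]'

```text
clock: 18.9
eef_pos: [0.4556, 0.3208, 0.2684]
tool_rot: [-0.031, 1.0, -0.0, -0.0]
ft_force: [-0.3, -1.0, -0.8]
grip_width: 0.08
```

Run:
```python
from vp import *
o,c=snap('wrist','w11'); go([.46,.28,.30],92.94)
```

```text
t 18.95 pos [0.4564 0.3213 0.2679] hy 93.53 tilt [-0.  0. -1.] w 0.0798 F [ 0.8 -0.4  0.5] j6 0.55
shift [-0.021 -0.829 -0.641] roll 0.09817009483429236
```

```bash
python3 - <<'E'
from h import *
o,c,W=load('w11')
crop(c['color'],260,140,170,200,4,'pics/w11a.png')
E
cat >> h.py <<'E'
def wedge(P,thin,thick,pts=None):
    """thin: 2 px corners (z=3mm top), thick: 2 px corners top (z=28). returns length etc"""
    t=[px2w(P,q,.003) for q in thin]; k=[px2w(P,q,.028) for q in thick]
    tm=(t[0]+t[1])/2; km=(k[0]+k[1])/2
    d=(tm-km)[:2]; L=np.linalg.norm(d)
    print("L",L.round(4),"width",np.linalg.norm(t[0]-t[1]).round(4),np.linalg.norm(k[0]-k[1]).round(4),"thin",tm.round(4),"thick",km.round(4),"heading(thick->thin)",np.degrees(np.arctan2(d[1],d[0])).round(2))
    nm=min([(110,37),(130,47),(120,42)],key=lambda a:abs(a[0]-L*1000)); 
    g=(km[:2]+tm[:2])/2+ (-d/L)*(nm[0]/2-nm[1])/1000
    print("nominal",nm,"grasp",g.round(4)); return g
E
python3 - <<'E'
from h import *
o,c,W=load('w11')
f=lambda u,v:(260+u/4,140+v/4)
wedge(W,[f(91,63),f(78,198)],[f(606,132),f(584,270)])
wedge(W,[f(95,503),f(70,612)],[f(517,637),f(482,747)])
E
```

```text
L 0.1281 width 0.0352 0.0346 thin [0.4451 0.2815 0.003 ] thick [0.4507 0.4095 0.028 ] heading(thick->thin) -92.51
nominal (130, 47) grasp [0.4486 0.3635]
L 0.1184 width 0.0344 0.0345 thin [0.5654 0.2849 0.003 ] thick [0.5869 0.4013 0.028 ] heading(thick->thin) -100.48
nominal (120, 42) grasp [0.5794 0.3608]
```

Run:
```python
from h import *
o,c,W=load('w11')
for p in [(.4486,.3635),(.4066,.3635),(.4906,.3635),(.5794,.3608),(.538,.353),(.6207,.3685)]: print(p,proj(W,[*p,.02]).round(0), proj(W,[*p,.07]).round(0))
print("mallet tip",px2w(W,(405,150),.015),px2w(W,(385,140),.015),"cup left", px2w(W,(413,310),.07),px2w(W,(413,310),.0))
go([.4486,.3635,.004],177.5)
```

```text
(0.4486, 0.3635) [[361. 184.]] [[367. 195.]]
(0.4066, 0.3635) [[366. 141.]] [[372. 146.]]
(0.4906, 0.3635) [[358. 224.]] [[363. 240.]]
(0.5794, 0.3608) [[348. 301.]] [[351. 325.]]
(0.538, 0.353) [[344. 266.]] [[347. 286.]]
(0.6207, 0.3685) [[351. 335.]] [[355. 362.]]
mallet tip [0.41309293 0.40371967 0.015     ] [0.40472296 0.38294769 0.015     ] cup left [0.55896316 0.41871296 0.07      ] [ 5.95992660e-01  4.39905357e-01 -5.55111512e-17]
t 18.95 pos [0.4564 0.3213 0.2679] hy 93.53 tilt [-0.  0. -1.] w 0.0798 F [ 0.8 -0.4  0.5] j6 0.55
shift [0.102 0.851 5.279] roll -13.99516323849904
```

Request:
move_arm --motion '[[50,[0.05,0.3,0.3],-1.4],[50,[0.1,0.6,0.6],-2.8],[50,[0.1,0.77,0.9],-4.2],[50,[0.1,0.77,1.3],-5.6],[50,[0.1,0.77,1.7],-7.0],[50,[0.1,0.77,2.1],-8.4],[50,[0.1,0.77,2.5],-9.8],[50,[0.1,0.77,2.9],-11.2],[50,[0.1,0.77,3.2],-12.6],[50,[0.1,0.77,3.4],-14.0]]'

```text
clock: 19.95
eef_pos: [0.4503, 0.3551, 0.0961]
tool_rot: [-0.692, 0.722, -0.0, -0.002]
ft_force: [0.7, -0.2, 0.7]
grip_width: 0.0499
```

Run:
```python
from vp import *
o,c=snap('wrist','w12'); go([.4486,.3595,.004],177.5)
```

```text
t 20.0 pos [0.4496 0.3546 0.0948] hy 177.78 tilt [-0.004 -0.004 -1.   ] w 0.0501 F [-0.3 -0.4 -1.2] j6 -0.86
shift [-0.106  0.016  1.815] roll 0.04705171322828031
```

Run:
```python
from vp import *
o,c,W=load('w12')
g=wedge(W,[(293,116),(354.5,116)],[(293,337),(352,337)])
print("mallet", px2w(W,(375,307),.015), px2w(W,(375,295),.015))
go([*g,.004],177.5)
```

```text
L 0.1292 width 0.0353 0.0361 thin [0.4441 0.2807 0.003 ] thick [0.4502 0.4098 0.028 ] heading(thick->thin) -92.71
nominal (130, 47) grasp [0.448  0.3633]
mallet [0.41627092 0.39778196 0.015     ] [0.41628157 0.38938534 0.015     ]
t 20.0 pos [0.4496 0.3546 0.0948] hy 177.78 tilt [-0.004 -0.004 -1.   ] w 0.0501 F [-0.3 -0.4 -1.2] j6 -0.86
shift [-0.181  0.031  1.815] roll 0.04705171322828031
```

Request:
move_arm --motion '[[50,[-0.1,0.03,0.4],0.05],[50,[-0.1,0.03,0.9],0.05],[50,[-0.1,0.03,1.4],0.05],[50,[-0.1,0.03,1.7],0.05],[50,[-0.1,0.03,1.8],0.05],[50,[-0.1,0.03,1.8],0.05],[30,[-0.1,0.03,1.8],0.05],[26,[-0.1,0.03,1.8],0.05],[26,[-0.1,0.03,1.8],0.05],[26,[-0.1,0.03,1.8],0.05]]'

```text
clock: 21.0
eef_pos: [0.4498, 0.363, 0.0095]
tool_rot: [-0.689, 0.725, -0.0, 0.001]
ft_force: [0.7, -1.4, 5.0]
grip_width: 0.0346
```

Run:
```python
from vp import *
way([[4,-61,130]],92.94)
```

```text
[4, -61, 130] [7.677, -2.89, -3.814]
t 21.0 pos [0.4498 0.363  0.0095] hy 177.03 tilt [ 0.002  0.001 -1.   ] w 0.0346 F [ 0.7 -1.4  5. ] j6 -0.84
shift [ 7.677 -2.89  -3.814] roll 14.014168482197826
```

Request:
move_arm --motion '[[26,[0,0,-0.4],0],[26,[0,0,-1.1],0],[26,[0,0,-1.9],0],[26,[0.2,0,-2.7],1.0],[26,[0.7,-0.2,-3.4],2.3],[26,[1.3,-0.5,-3.8],3.6],[26,[2.0,-0.75,-3.9],4.9],[26,[2.8,-1.05,-3.9],6.2],[26,[3.6,-1.35,-3.9],7.5],[26,[4.4,-1.65,-3.9],8.8]]'

```text
clock: 22.0
eef_pos: [0.52, 0.137, 0.2035]
tool_rot: [-0.292, 0.956, 0.0, 0.0]
ft_force: [1.6, 1.0, -1.4]
grip_width: 0.0344
```

Run:
```python
from vp import *
way([[4,-61,130]],92.94); o,c=snap('wrist','w13')
```

```text
[4, -61, 130] [0.953, -3.34, 0.07]
t 22.0 pos [0.52   0.137  0.2035] hy 123.95 tilt [ 0.  0. -1.] w 0.0344 F [ 1.6  1.  -1.4] j6 -0.33
shift [ 0.953 -3.34   0.07 ] roll 5.168067303769374
```

```bash
cat >> h.py <<'E'
def held(c,l,r,L,Wd=.036):
    w=np.linalg.norm(np.subtract(l,r)); Z=c["fx"]*Wd/w
    out=[]
    for q in (l,r):
        out.append((c["mount"]@np.array([(q[0]-c["cx"])/c["fx"]*Z,(q[1]-c["cy"])/c["fy"]*Z,Z,1]))[:3])
    m=(out[0]+out[1])/2; print("thin end in tool",(m*1000).round(1),"thick end tool x",(m[0]*1000-L).round(1));
E
python3 - <<'E'
from vp import *
o,c,W=load('w13'); held(c,(270,98.5),(368.5,98.5),130)
o,c,W=load('w7')
for uv,z in [((377,150),95),((375.5,70),95),((375.5,70),90)]: print("face",w2v(px2w(W,uv,z/1000)))
cv2.imwrite("pics/w7e.png",cv2.resize(c["color"][40:240,330:410,::-1],None,fx=4,fy=3))
E
```

```text
thin end in tool [81.2 -0.5  9.5] thick end tool x -48.8
face [ 57.1432172  -43.55812009  25.        ]
face [ 60.32042641 -87.45097127  25.        ]
face [ 59.6351029 -87.8663519  20.       ]
```

Request:
move_arm --motion '[[26,[0.2,-0.7,0],1.3],[26,[0.45,-1.5,0],2.6],[26,[0.7,-2.4,0],3.9],[26,[0.9,-3.1,0],5.17],[26,[0.95,-3.34,0],5.17],[26,[0.95,-3.34,0.3],5.17],[26,[0.95,-3.34,0.7],5.17],[26,[0.95,-3.34,0.9],5.17],[26,[0.95,-3.34,0.9],5.17],[26,[0.95,-3.34,0.9],5.17]]'

```text
clock: 23.05
eef_pos: [0.5746, -0.0257, 0.1586]
tool_rot: [-0.029, 1.0, 0.0, 0.0]
ft_force: [0.2, 0.1, -0.1]
grip_width: 0.0342
```

Run:
```python
from vp import *
way([[4,-61,18],[4,-61,14],[14,-61,14]],92.94); o,c=snap('wrist','w14')
```

```text
[4, -61, 18] [0.021, -0.047, 1.413]
[4, -61, 14] [0.021, -0.047, 1.493]
[14, -61, 14] [-0.179, -0.048, 1.493]
t 23.05 pos [ 0.5746 -0.0257  0.1586] hy 93.3 tilt [ 0.  0. -1.] w 0.0342 F [ 0.2  0.1 -0.1] j6 -0.1
shift [-0.179 -0.048  1.493] roll 0.059327742594983114
```

Request:
move_arm --motion '[[26,[0,-0.05,0.3],0],[26,[0,-0.05,0.7],0],[26,[0.02,-0.05,1.1],0],[26,[0.02,-0.05,1.35],0.05],[26,[0.02,-0.05,1.45],0.05],[26,[0.02,-0.05,1.5],0.05],[26,[0.02,-0.05,1.5],0.05],[26,[0.02,-0.05,1.5],0.05],[26,[0.02,-0.05,1.5],0.05],[26,[0.02,-0.05,1.5],0.05]]'

```text
clock: 24.1
eef_pos: [0.5741, -0.0289, 0.0839]
tool_rot: [-0.025, 1.0, -0.0, 0.001]
ft_force: [0.3, 0.0, -0.3]
grip_width: 0.0343
```

Run:
```python
from vp import *
way([[14,-61,11],[20,-61,11]],92.94)
```

```text
[14, -61, 11] [-0.193, 0.017, 0.058]
[20, -61, 11] [-0.313, 0.017, 0.058]
t 24.1 pos [ 0.5741 -0.0289  0.0839] hy 92.92 tilt [ 0.001 -0.    -1.   ] w 0.0343 F [ 0.3  0.  -0.3] j6 -0.1
shift [-0.313  0.017  0.058] roll -0.0033977759701973773
```

Request:
move_arm --motion '[[26,[0,0,0.03],0],[26,[0,0,0.06],0],[26,[-0.06,0,0.06],0],[26,[-0.12,0,0.06],0],[26,[-0.18,0,0.06],0],[26,[-0.22,0,0.06],0],[26,[-0.26,0,0.06],0],[26,[-0.28,0,0.06],0],[26,[-0.28,0,0.06],0],[26,[-0.28,0,0.06],0]]'

```text
clock: 25.1
eef_pos: [0.5807, -0.0286, 0.0795]
tool_rot: [-0.025, 1.0, -0.0, -0.007]
ft_force: [-16.9, -0.7, 10.4]
grip_width: 0.0342
```

Run:
```python
from vp import *
way([[20,-61,9]],92.94);o,c=snap('wrist','w15')
from workcell import get_obs
print(w2v(get_obs()["eef_pos"]))
```

```text
[20, -61, 9] [-0.181, 0.016, 0.008]
t 25.1 pos [ 0.5807 -0.0286  0.0795] hy 92.91 tilt [-0.014 -0.001 -1.   ] w 0.0342 F [-16.9  -0.7  10.4] j6 -0.1
shift [-0.181  0.016  0.008] roll -0.004730309640182877
[ 10.94425102 -61.81467711   9.5328652 ]
```

Request:
move_arm --motion '[[26,[0.05,0,-0.02],0],[26,[0.09,0,-0.04],0],[26,[0.09,0,-0.04],0],[42,[0.09,0,-0.04],0],[42,[0.09,0,-0.04],0],[42,[0.09,0,-0.04],0],[42,[0.09,0,-0.5],0],[42,[0.09,0,-1.2],0],[42,[0.09,0,-2.0],0],[42,[0.09,0,-2.6],0]]'

```text
clock: 26.15
eef_pos: [0.5846, -0.0284, 0.2134]
tool_rot: [-0.026, 1.0, -0.0, 0.002]
ft_force: [0.8, 0.2, 0.8]
grip_width: 0.042
```

Run:
```python
from vp import *
o,c=snap('wrist','w16');go([.5794,.3608,.2],-100.48+90)
```

```text
t 26.2 pos [ 0.5871 -0.0285  0.2189] hy 92.92 tilt [ 0.013 -0.001 -1.   ] w 0.0419 F [2.1 0.3 4.3] j6 -0.1
shift [-0.239  7.784  0.373] roll -12.766253703726003
```

Request:
move_arm --motion '[[50,[0,0.5,0],-1.4],[50,[0,1.3,0],-2.8],[50,[0,2.1,0],-4.2],[50,[-0.1,2.9,0],-5.6],[50,[-0.1,3.7,0],-7.0],[50,[-0.1,4.5,0],-8.4],[50,[-0.2,5.3,0],-9.8],[50,[-0.24,6.1,0],-11.2],[50,[-0.24,6.9,0],-12.6],[50,[-0.24,7.6,0],-12.77]]'

```text
clock: 27.2
eef_pos: [0.576, 0.3543, 0.2104]
tool_rot: [-0.641, 0.767, 0.0, 0.001]
ft_force: [0.7, 0.2, 0.4]
grip_width: 0.0501
```

Run:
```python
from vp import *
o,c=snap('wrist','w17');go([.5794,.3608,.2],-100.48+90)
```

```text
t 27.25 pos [0.5747 0.36   0.2097] hy 169.99 tilt [ 0.001  0.005 -1.   ] w 0.0497 F [-1.2  2.8 -0.2] j6 -0.84
shift [-0.031 -0.09   0.194] roll 0.07835157879635328
```

Run:
```python
from vp import *
o,c,W=load('w17')
g=wedge(W,[(297,117),(339,117)],[(296.5,258),(337.5,258)])
print("cup base near",px2w(W,(317,285),0.0),"rim near",px2w(W,(317,320),.078), px2w(W,(317,393),.078))
go([*g,.004],-101+90)
```

```text
L 0.1187 width 0.0357 0.0362 thin [0.5641 0.2847 0.003 ] thick [0.5861 0.4013 0.028 ] heading(thick->thin) -100.68
nominal (120, 42) grasp [0.5784 0.3607]
cup base near [0.59317997 0.44001829 0.        ] rim near [0.59185308 0.4335957  0.078     ] [0.60426486 0.50190854 0.078     ]
t 27.25 pos [0.5747 0.36   0.2097] hy 169.99 tilt [ 0.001  0.005 -1.   ] w 0.0497 F [-1.2  2.8 -0.2] j6 -0.84
shift [-0.006 -0.072  4.114] roll 0.1650182454630169
```

Request:
move_arm --motion '[[50,[0,-0.07,0.6],0.13],[50,[0,-0.07,1.5],0.13],[50,[0,-0.07,2.4],0.13],[50,[0,-0.07,3.2],0.13],[50,[0,-0.07,3.8],0.13],[50,[0,-0.07,4.08],0.13],[50,[0,-0.07,4.08],0.13],[50,[0,-0.07,4.08],0.13],[30,[0,-0.07,4.08],0.13],[26,[0,-0.07,4.08],0.13]]'

```text
clock: 28.25
eef_pos: [0.5812, 0.3522, 0.0094]
tool_rot: [-0.634, 0.773, -0.0, 0.003]
ft_force: [0.4, -0.7, 6.8]
grip_width: 0.0344
```

Run:
```python
from vp import *
way([[2,-4,130]],92.94)
```

```text
[2, -4, 130] [6.381, -1.033, -3.831]
t 28.25 pos [0.5812 0.3522 0.0094] hy 168.76 tilt [ 0.005  0.003 -1.   ] w 0.0344 F [ 0.4 -0.7  6.8] j6 -0.83
shift [ 6.381 -1.033 -3.831] roll 12.636116569080656
```

Request:
move_arm --motion '[[26,[0,0,0],0],[26,[0,0,-0.5],0],[26,[0,0,-1.3],0],[26,[0,0,-2.2],0],[26,[0,0,-3.1],0],[26,[0.3,0,-3.8],1.3],[26,[0.9,-0.1,-4.0],2.6],[26,[1.7,-0.25,-4.0],3.9],[26,[2.5,-0.4,-4.0],5.2],[26,[3.3,-0.53,-4.0],6.5]]'

```text
clock: 29.25
eef_pos: [0.5731, 0.1828, 0.2072]
tool_rot: [-0.338, 0.941, -0.0, 0.001]
ft_force: [0.2, -0.7, -0.5]
grip_width: 0.0341
```

Run:
```python
from vp import *
way([[2,-4,130]],92.94); o,c=snap('wrist','w18')
```

```text
[2, -4, 130] [2.025, -2.324, 0.143]
t 29.25 pos [0.5731 0.1828 0.2072] hy 129.47 tilt [ 0.002  0.    -1.   ] w 0.0341 F [ 0.2 -0.7 -0.5] j6 -0.38
shift [ 2.025 -2.324  0.143] roll 6.088739550832197
```

Request:
move_arm --motion '[[26,[0.5,-0.6,0],1.3],[26,[1.1,-1.2,0],2.6],[26,[1.6,-1.8,0],3.9],[26,[2.02,-2.32,0.14],5.2],[26,[2.02,-2.32,0.14],6.1],[26,[2.02,-2.32,0.4],6.1],[26,[2.02,-2.32,0.9],6.1],[26,[2.02,-2.32,1.2],6.1],[26,[2.02,-2.32,1.2],6.1],[26,[2.02,-2.32,1.2],6.1]]'

```text
clock: 30.3
eef_pos: [0.5698, 0.0304, 0.1469]
tool_rot: [-0.028, 1.0, 0.0, 0.0]
ft_force: [-0.7, 0.2, 0.2]
grip_width: 0.0344
```

Run:
```python
from vp import *
way([[2,-4,40],[2,-4,11]],92.94); o,c=snap('wrist','w19')
o,c,W=load('w18'); held(c,(270.5,131.5),(367.5,131.5),120)
```

```text
[2, -4, 40] [0.022, -0.033, 0.738]
[2, -4, 11] [0.022, -0.033, 1.318]
t 30.3 pos [0.5698 0.0304 0.1469] hy 93.18 tilt [ 0.  0. -1.] w 0.0344 F [-0.7  0.2  0.2] j6 -0.0
shift [ 0.022 -0.033  1.318] roll 0.039487219403504525
thin end in tool [69.7 -0.6  8.1] thick end tool x -50.3
```

Request:
move_arm --motion '[[26,[0.02,-0.05,0.4],0.04],[26,[0.02,-0.05,0.8],0.04],[26,[0.02,-0.05,1.1],0.04],[26,[0.02,-0.05,1.25],0.04],[26,[0.02,-0.05,1.32],0.04],[26,[-0.03,-0.05,1.34],0.04],[26,[-0.08,-0.05,1.34],0.04],[26,[-0.13,-0.05,1.34],0.04],[26,[-0.17,-0.05,1.34],0.04],[26,[-0.17,-0.05,1.34],0.04]]'

```text
clock: 31.35
eef_pos: [0.5759, 0.0281, 0.0794]
tool_rot: [-0.026, 1.0, -0.0, -0.003]
ft_force: [-7.0, -0.7, 3.7]
grip_width: 0.0339
```

Run:
```python
from vp import *
way([[9.5,-5,11]],92.94)
from workcell import get_obs
print(w2v(get_obs()["eef_pos"]))
```

```text
[9.5, -5, 11] [-0.009, -0.001, -0.032]
t 31.35 pos [0.5759 0.0281 0.0794] hy 92.93 tilt [-0.005 -0.    -1.   ] w 0.0339 F [-7.  -0.7  3.7] j6 -0.0
shift [-0.009 -0.001 -0.032] roll -0.0012359862273096194
[ 9.05536975 -4.94936304  9.41155337]
```

Request:
move_arm --motion '[[26,[0.04,0,-0.02],0],[26,[0.04,0,-0.03],0],[42,[0.04,0,-0.03],0],[42,[0.04,0,-0.03],0],[42,[0.04,0,-0.03],0],[42,[0.04,0,-0.5],0],[42,[0.04,0,-1.2],0],[42,[0.04,0,-2.0],0],[42,[0.04,0,-2.7],0],[42,[0.04,0,-2.7],0]]'

```text
clock: 32.35
eef_pos: [0.5801, 0.0284, 0.2209]
tool_rot: [-0.025, 1.0, 0.0, 0.006]
ft_force: [-0.0, 0.1, 0.3]
grip_width: 0.0423
```

Run:
```python
from vp import *
o,c=snap('wrist','w20');go([.44,-.28,.25],92.94)
```

```text
t 32.4 pos [0.5787 0.0283 0.2179] hy 92.92 tilt [ 0.008  0.    -1.   ] w 0.0419 F [-0.1  1.3 -0.7] j6 -0.0
shift [ 3.079 -6.017 -0.666] roll -0.003493892313720437
```

Request:
move_arm --motion '[[50,[0.4,-0.6,-0.4],0],[50,[0.8,-1.4,-0.65],0],[50,[1.2,-2.2,-0.65],0],[50,[1.6,-3.0,-0.65],0],[50,[2.0,-3.8,-0.65],0],[50,[2.4,-4.6,-0.65],0],[50,[2.8,-5.4,-0.65],0],[50,[3.05,-6.0,-0.65],0],[50,[3.05,-6.0,-0.65],0],[50,[3.05,-6.0,-0.65],0]]'

```text
clock: 33.4
eef_pos: [0.4385, -0.2795, 0.2454]
tool_rot: [-0.024, 1.0, 0.001, -0.001]
ft_force: [0.0, 0.4, 0.4]
grip_width: 0.0496
```

Run:
```python
from vp import *
o,c=snap('wrist','w21');go([.44,-.28,.25],92.94)
```

```text
t 33.45 pos [ 0.4389 -0.2787  0.2457] hy 92.9 tilt [-0.001  0.001 -1.   ] w 0.0499 F [-0.6 -0.4 -0.7] j6 -0.62
shift [-0.02  -0.026 -0.086] roll -0.006265989563040364
```

```bash
python3 - <<'E'
from vp import *
o,c,W=load('w21');crop(c['color'],200,150,100,150,5,'pics/w21a.png')
E
python3 - <<'E'
from vp import *
o,c,S=load('si0');crop(c['color'],350,340,100,75,8,'pics/si0w.png')
o,c,W=load('w21')
f=lambda u,v:(200+u/5,150+v/5)
print('if thick at bottom');wedge(W,[f(65,127),f(240,80)],[f(212,673),f(380,630)])
print('if thick at top');wedge(W,[f(212,673),f(380,630)],[f(65,127),f(240,80)])
E
```

```text
if thick at bottom
L 0.1084 width 0.0359 0.0351 thin [ 0.4237 -0.3656  0.003 ] thick [ 0.5274 -0.3338  0.028 ] heading(thick->thin) -162.97
nominal (110, 37) grasp [ 0.4928 -0.3444]
if thick at top
L 0.1215 width 0.0375 0.0335 thin [ 0.5389 -0.3372  0.003 ] thick [ 0.4197 -0.3603  0.028 ] heading(thick->thin) 10.95
nominal (120, 42) grasp [ 0.4616 -0.3522]
```

Run:
```python
from vp import *
o,c,W=load('w21')
print(px2w(W,(180,318),.015),px2w(W,(195,340),.015),"finger px",proj(W,[.504,-.382,.02]),proj(W,[.504,-.382,.07]))
go([.4928,-.3444,.1],107)
```

```text
[ 0.58119707 -0.41950934  0.015     ] [ 0.60740107 -0.40480614  0.015     ] finger px [[211.80138381 253.26150423]] [[197.32691521 273.33601704]]
t 33.45 pos [ 0.4389 -0.2787  0.2457] hy 92.9 tilt [-0.001  0.001 -1.   ] w 0.0499 F [-0.6 -0.4 -0.7] j6 -0.62
shift [-1.013 -1.37   2.91 ] roll -2.349599322896374
```

Clear of the chisel. Approach and descend.

Request:
move_arm --motion '[[50,[-0.3,-0.4,0.5],-0.8],[50,[-0.7,-0.9,1.1],-1.6],[50,[-1.01,-1.37,1.8],-2.35],[50,[-1.01,-1.37,2.5],-2.35],[50,[-1.01,-1.37,2.9],-2.35],[50,[-1.01,-1.37,2.9],-2.35],[50,[-1.01,-1.37,2.9],-2.35],[50,[-1.01,-1.37,2.9],-2.35],[50,[-1.01,-1.37,2.9],-2.35],[50,[-1.01,-1.37,2.9],-2.35]]'

```text
clock: 34.45
eef_pos: [0.494, -0.3454, 0.1035]
tool_rot: [-0.148, 0.989, -0.001, 0.001]
ft_force: [0.6, -0.8, -1.5]
grip_width: 0.0499
```

Run:
```python
from vp import *
o,c=snap('wrist','w22');go([.4928,-.3444,.004],107)
```

```text
t 34.5 pos [ 0.4938 -0.3454  0.1032] hy 107.03 tilt [ 0.002 -0.001 -1.   ] w 0.0499 F [-0.4  0.3 -0.9] j6 -0.91
shift [0.016 0.029 1.984] roll 0.004197802539778195
```

Run:
```python
from vp import *
o,c,W=load('w22');Rm=R.from_quat(o["tool_rot"]).as_matrix()
for z in (0,.06,.12):
  X=px2w(W,(148,308),z); print(z,X, "tool:",Rm.T@(X-np.array([.4928,-.3444,.004])))
g=wedge(W,[(291,114),(352,114)],[(290.5,300),(350.5,300)])
go([*g,.004],107)
```

```text
0 [ 0.58251239 -0.44346276  0.        ] tool: [-0.05674942 -0.12098764  0.0043859 ]
0.06 [ 0.54284641 -0.42533896  0.06      ] tool: [-0.02424266 -0.09217915 -0.05574099]
0.12 [ 0.50318044 -0.40721517  0.12      ] tool: [ 0.0082641  -0.06337065 -0.11586788]
L 0.1088 width 0.036 0.0368 thin [ 0.4232 -0.366   0.003 ] thick [ 0.5274 -0.3346  0.028 ] heading(thick->thin) -163.23
nominal (110, 37) grasp [ 0.4925 -0.3451]
t 34.5 pos [ 0.4938 -0.3454  0.1032] hy 107.03 tilt [ 0.002 -0.001 -1.   ] w 0.0499 F [-0.4  0.3 -0.9] j6 -0.91
shift [0.025 0.017 1.984] roll 0.004197802539778195
```

Run:
```python
from vp import *
o,c,W=load('w22');Rm=R.from_quat(o["tool_rot"]).as_matrix();o2,c2,W2=load('w21')
X=tri([W,W2],[(148,306),(164,313)]);print(X,Rm.T@(X-np.array([.4928,-.3444,.004])))
```

```text
[ 0.59879885 -0.45214233 -0.02600262] [-0.06973118 -0.13399675  0.03044271]
```

Request:
move_arm --motion '[[50,[0.02,0.02,0.5],0],[50,[0.02,0.02,1.1],0],[50,[0.02,0.02,1.6],0],[50,[0.02,0.02,1.9],0],[50,[0.02,0.02,1.95],0],[50,[0.02,0.02,1.95],0],[30,[0.02,0.02,1.95],0],[26,[0.02,0.02,1.95],0],[26,[0.02,0.02,1.95],0],[26,[0.02,0.02,1.95],0]]'

```text
clock: 35.5
eef_pos: [0.4931, -0.3452, 0.006]
tool_rot: [-0.148, 0.989, -0.001, 0.001]
ft_force: [-0.3, 0.1, 5.2]
grip_width: 0.0345
```

Run:
```python
from vp import *
way([[14,53,130]],92.94)
```

```text
[14, 53, 130] [-4.155, 7.745, -3.892]
t 35.5 pos [ 0.4931 -0.3452  0.006 ] hy 107.02 tilt [ 0.003 -0.002 -1.   ] w 0.0345 F [-0.3  0.1  5.2] j6 -0.91
shift [-4.155  7.745 -3.892] roll 2.346427330901669
```

Request:
move_arm --motion '[[26,[0,0,-0.5],0],[26,[0,0,-1.3],0],[26,[0,0,-2.2],0],[26,[0,0,-3.1],0],[26,[-0.1,0.2,-3.9],0],[26,[-0.4,0.8,-4.3],0.5],[26,[-0.8,1.5,-4.3],1.0],[26,[-1.2,2.3,-4.3],1.5],[26,[-1.6,3.1,-4.3],2.0],[26,[-2.0,3.9,-4.3],2.35]]'

```text
clock: 36.5
eef_pos: [0.5303, -0.127, 0.2193]
tool_rot: [-0.024, 1.0, 0.0, 0.0]
ft_force: [1.2, 0.5, -1.1]
grip_width: 0.0348
```

Request:
move_arm --motion '[[26,[-0.5,0.7,0],0],[26,[-0.9,1.5,0],0],[26,[-1.2,2.2,0],0],[26,[-1.5,3.0,0],0],[26,[-1.5,3.0,0],0],[26,[-1.5,3.0,0],0],[26,[-1.5,3.0,0],0],[26,[-1.5,3.0,0],0],[26,[-1.5,3.0,0],0],[26,[-1.5,3.0,0],0]]'

```text
clock: 37.5
eef_pos: [0.5976, 0.0239, 0.2195]
tool_rot: [-0.025, 1.0, -0.0, 0.0]
ft_force: [0.5, 0.2, -0.7]
grip_width: 0.0351
```

Run:
```python
from vp import *
way([[14,53,70],[14,53,11]],92.94); o,c=snap('wrist','w23')
```

```text
[14, 53, 70] [0.334, 1.265, 1.59]
[14, 53, 11] [0.334, 1.265, 2.77]
t 37.5 pos [0.5976 0.0239 0.2195] hy 92.82 tilt [ 0. -0. -1.] w 0.0351 F [ 0.5  0.2 -0.7] j6 -0.01
shift [0.334 1.265 2.77 ] roll -0.019657413950090092
```

Run:
```python
from vp import *
o,c,W=load('w23'); held(c,(268.5,122),(369,122),110)
o,c,W=load('w20')
for uv in [(487,150),(480,250)]: print("qface",w2v(px2w(W,uv,.106)))
for uv in [(461,250),(461,148)]: print("qface top",w2v(px2w(W,uv,.106)))
print("c wedge right edge",w2v(px2w(W,(344,115),.073)),w2v(px2w(W,(343,275),.096)))
```

```text
thin end in tool [72.5 -0.4  3.9] thick end tool x -37.5
qface [-36.59170412 102.74420143  36.        ]
qface [ 31.8715745  107.15059836  36.        ]
qface top [31.86128866 93.94073071 36.        ]
qface top [-37.86423914  85.95426456  36.        ]
c wedge right edge [-57.09890955  12.86288105   3.        ] [55.34259656 12.96976905 26.        ]
```

Request:
move_arm --motion '[[26,[0.15,0.5,0],0],[26,[0.33,1.1,0.1],0],[26,[0.33,1.27,0.5],0],[26,[0.33,1.27,1.1],0],[26,[0.33,1.27,1.7],0],[26,[0.33,1.27,2.3],0],[26,[0.33,1.27,2.6],0],[26,[0.33,1.27,2.72],0],[26,[0.33,1.27,2.72],0],[26,[0.33,1.27,2.72],0]]'

```text
clock: 38.55
eef_pos: [0.5789, 0.0875, 0.0844]
tool_rot: [-0.025, 1.0, 0.0, 0.001]
ft_force: [-0.5, -0.3, -0.7]
grip_width: 0.035
```

Run:
```python
from vp import *
way([[14,53,11],[24,53,9]],92.94)
```

```text
[14, 53, 11] [0.022, -0.025, 0.068]
[24, 53, 9] [-0.178, -0.025, 0.109]
t 38.55 pos [0.5789 0.0875 0.0844] hy 92.91 tilt [ 0.002  0.    -1.   ] w 0.035 F [-0.5 -0.3 -0.7] j6 0.1
shift [-0.178 -0.025  0.109] roll -0.005604040874679583
```

Request:
move_arm --motion '[[26,[0,-0.02,0.06],0],[26,[0,-0.02,0.1],0],[26,[0,-0.02,0.13],0],[26,[0,-0.02,0.15],0],[26,[-0.05,-0.02,0.15],0],[26,[-0.1,-0.02,0.15],0],[26,[-0.15,-0.02,0.15],0],[26,[-0.18,-0.02,0.15],0],[26,[-0.2,-0.02,0.15],0],[26,[-0.2,-0.02,0.15],0]]'

```text
clock: 39.55
eef_pos: [0.5867, 0.0871, 0.076]
tool_rot: [-0.026, 1.0, 0.0, -0.001]
ft_force: [-6.0, -0.3, 5.8]
grip_width: 0.0347
```

Run:
```python
from vp import *
way([[22,53,9]],92.94)
from workcell import get_obs
print(w2v(get_obs()["eef_pos"]))
```

```text
[22, 53, 9] [0.017, -0.007, -0.059]
t 39.55 pos [0.5867 0.0871 0.076 ] hy 92.93 tilt [-0.003 -0.    -1.   ] w 0.0347 F [-6.  -0.3  5.8] j6 0.1
shift [ 0.017 -0.007 -0.059] roll -0.001833640884527199
[22.83899221 53.35414251  6.03537964]
```

Contact at 6 N. Relax, release, lift.

Request:
move_arm --motion '[[26,[-0.16,-0.02,0.14],0],[26,[-0.16,-0.02,0.13],0],[42,[-0.16,-0.02,0.13],0],[42,[-0.16,-0.02,0.13],0],[42,[-0.16,-0.02,0.13],0],[42,[-0.16,-0.02,-0.4],0],[42,[-0.16,-0.02,-1.2],0],[42,[-0.16,-0.02,-2.0],0],[42,[-0.16,-0.02,-2.6],0],[42,[-0.16,-0.02,-2.6],0]]'

```text
clock: 40.55
eef_pos: [0.5996, 0.0868, 0.2107]
tool_rot: [-0.025, 1.0, 0.001, 0.005]
ft_force: [0.9, 0.1, 0.5]
grip_width: 0.0421
```

Run:
```python
from vp import *
o,c=snap('wrist','w24');way([[22,53,9]],92.94)
```

```text
[22, 53, 9] [0.262, 0.012, 2.576]
t 40.6 pos [0.5982 0.0866 0.2079] hy 92.91 tilt [ 0.005  0.001 -1.   ] w 0.042 F [ 0.5  0.1 -0.6] j6 0.09
shift [0.262 0.012 2.576] roll -0.005414257394491528
```

Run:
```python
from vp import *
way([[92,10,125]],92.94)
```

```text
[92, 10, 125] [-1.152, -0.846, 0.263]
t 40.6 pos [0.5982 0.0866 0.2079] hy 92.91 tilt [ 0.005  0.001 -1.   ] w 0.042 F [ 0.5  0.1 -0.6] j6 0.09
shift [-1.152 -0.846  0.263] roll -0.005414257394491528
```

Request:
move_arm --motion '[[20,[-0.3,-0.2,0],-1.4],[0,[-0.6,-0.4,0],-2.8],[0,[-0.9,-0.6,0.1],-4.2],[0,[-1.15,-0.85,0.2],-5.6],[0,[-1.15,-0.85,0.2],-7.0],[0,[-1.15,-0.85,0.2],-8.4],[0,[-1.15,-0.85,0.2],-9.8],[0,[-1.15,-0.85,0.2],-11.2],[0,[-1.15,-0.85,0.2],-12.6],[0,[-1.15,-0.85,0.2],-14.0]]'

```text
clock: 41.6
eef_pos: [0.655, 0.0468, 0.1927]
tool_rot: [-0.69, 0.724, 0.001, -0.002]
ft_force: [-0.7, -0.4, 0.8]
grip_width: 0.0
```

Request:
move_arm --motion '[[0,[0,0,0],-1.0],[0,[0,0,0],-1.0],[0,[0,0,0],-1.0],[0,[0,0,0],-1.0],[0,[0,0,0],-1.0],[0,[0,0,0],-1.0],[0,[0,0,0],-1.0],[0,[0,0,0],-1.0],[0,[0,0,0],-1.0],[0,[0,0,0],-1.0]]'

```text
clock: 42.6
eef_pos: [0.6557, 0.047, 0.1959]
tool_rot: [0.725, -0.689, 0.0, -0.0]
ft_force: [0.4, -0.6, -0.6]
grip_width: -0.0001
```

Run:
```python
from vp import *
go([.5,.03,.36],92.7)
o,c=snap('wrist','w25')
W=cam_pose(c,o); im=c["color"]
u,v=proj(W,v2w([91,-42,-41]))[0].astype(int)
cv2.imwrite("pics/w25b.png",cv2.resize(im[v-25:v+25,u-30:u+30,::-1],None,fx=12,fy=12,interpolation=cv2.INTER_NEAREST))
for vv in range(v-11,v+24,3):
    r=im[vv,u-12:u+12].astype(int); print(vv,u-12,(r[:,0]-r[:,1]).tolist())
```

```text
t 42.6 pos [0.6557 0.047  0.1959] hy -177.08 tilt [ 0.  0. -1.] w -0.0001 F [ 0.4 -0.6 -0.6] j6 -1.55
shift [ 0.18   3.127 -3.283] roll -14.96411503910312
133 304 [48, 46, 46, 46, 47, 46, 47, 47, 47, 47, 48, 48, 49, 48, 48, 48, 48, 49, 48, 47, 47, 48, 48, 48]
136 304 [49, 48, 46, 47, 48, 48, 47, 48, 49, 50, 49, 49, 48, 48, 49, 49, 48, 48, 49, 50, 49, 48, 49, 50]
139 304 [-4, -5, -5, -4, -5, -5, -5, -5, -4, -4, -7, -5, 26, 99, 97, 26, -4, -6, -5, -5, -5, -5, -4, -4]
142 304 [-4, -4, -4, -4, -4, -5, -5, -4, -5, -5, -6, -4, 26, 100, 93, 20, -5, -5, -4, -4, -4, -4, -4, -4]
145 304 [-4, -4, -4, -4, -5, -4, -4, -4, -5, -5, -6, -4, 29, 92, 108, 36, -4, -7, -5, -4, -3, -4, -4, -4]
148 304 [-4, -4, -4, -4, -4, -4, -4, -4, -4, -4, -5, -7, -12, 8, 86, 58, -1, -10, -6, -3, -4, -4, -4, -4]
151 304 [-3, -4, -4, -4, -3, -4, -4, -4, -4, -4, -4, -6, -10, 9, 87, 59, -1, -10, -6, -4, -5, -5, -4, -4]
154 304 [-4, -4, -4, -3, -3, -4, -4, -4, -4, -4, -4, -7, -10, 9, 86, 59, -1, -9, -5, -4, -4, -4, -4, -4]
157 304 [-4, -4, -4, -4, -4, -4, -4, -4, -4, -4, -5, -6, -10, 9, 85, 58, -1, -9, -5, -4, -4, -4, -4, -3]
160 304 [-3, -4, -4, -4, -4, -2, -3, -4, -3, -4, -5, -7, -10, 9, 87, 60, 1, -9, -5, -3, -4, -3, -4, -3]
163 304 [-4, -4, -5, -5, -4, -3, -4, -5, -5, -4, -4, -6, -9, 5, 45, 26, -3, -8, -5, -4, -4, -4, -4, -4]
166 304 [-1, -2, -2, -2, -1, -2, -1, -2, -2, -3, -4, -5, -7, -6, -5, -6, -6, -6, -1, 0, 1, 0, 0, 1]
```

```bash
python3 - <<'E'
from vp import *
o,c,W=load('w25'); crop(c['color'],340,70,60,100,6,'pics/w25c.png'); crop(c['color'],340,160,160,160,4,'pics/w25d.png')
E
python3 - <<'E'
from vp import *
way([[0,147,125],[0,147,48]],92.94)
E
```

```text
[0, 147, 125] [-2.744, 1.796, 0.017]
[0, 147, 48] [-2.744, 1.796, 1.557]
t 42.65 pos [0.6557 0.047  0.1959] hy -177.08 tilt [ 0.  0. -1.] w 0.0003 F [-0.8  0.4 -0.2] j6 -1.55
shift [-2.744  1.796  1.557] roll 14.996282833076785
```

Request:
move_arm --motion '[[0,[-0.2,0.4,-0.2],1.4],[0,[-0.6,0.8,-0.2],2.8],[20,[-1.1,1.2,-0.2],4.2],[50,[-1.6,1.5,-0.2],5.6],[75,[-2.1,1.8,-0.2],7.0],[75,[-2.5,1.8,-0.2],8.4],[75,[-2.74,1.8,-0.2],9.8],[75,[-2.74,1.8,-0.2],11.2],[75,[-2.74,1.8,-0.2],12.6],[75,[-2.74,1.8,-0.2],14.0]]'

```text
clock: 43.65
eef_pos: [0.5588, 0.1795, 0.2059]
tool_rot: [-0.075, 0.997, 0.0, 0.0]
ft_force: [-0.1, -1.1, 0.3]
grip_width: 0.075
```

Run:
```python
from vp import *
way([[0,147,125],[0,147,48]],92.94); o,c=snap('wrist','w26')
```

```text
[0, 147, 125] [-0.005, -0.003, 0.218]
[0, 147, 48] [-0.005, -0.003, 1.758]
t 43.65 pos [0.5588 0.1795 0.2059] hy 98.6 tilt [ 0.  0. -1.] w 0.075 F [-0.1 -1.1  0.3] j6 0.16
shift [-0.005 -0.003  1.758] roll 0.9436550238169801
```

Run:
```python
from vp import *
o,c,W=load('w26')
for n,uv,z in [("face",(244,272),.106),("face",(247,170),.106),("lev",(345,285),.157),("lev",(365,285),.157),("post",(278,275),.153),("post",(290,275),.153)]: print(n,w2v(px2w(W,uv,z)))
```

```text
face [ 31.48674071 100.05345483  36.        ]
face [-36.617101    99.06250076  36.        ]
lev [ 10.83334848 161.95296676  87.        ]
lev [  9.78711166 172.55074105  87.        ]
post [ 10.35625828 125.79792307  83.        ]
post [  9.72083519 132.23459156  83.        ]
```

Face at y≈99.5; post 126, lever 172 → grip centre ≈ 148. Descend and squeeze.

Request:
move_arm --motion '[[75,[0,0,0.3],0.5],[75,[0,0.02,0.7],0.94],[75,[0,0.02,1.1],0.94],[75,[0,0.02,1.5],0.94],[75,[0,0.02,1.72],0.94],[75,[0,0.02,1.75],0.94],[75,[0,0.02,1.75],0.94],[50,[0,0.02,1.75],0.94],[24,[0,0.02,1.75],0.94],[24,[0,0.02,1.75],0.94]]'

```text
clock: 44.7
eef_pos: [0.5599, 0.1748, 0.1208]
tool_rot: [-0.027, 1.0, -0.006, 0.002]
ft_force: [-2.3, -14.8, 3.6]
grip_width: 0.0335
```

Request:
move_arm --motion '[[24,[0,0,0],0],[24,[0,0,0],0],[24,[0,0,0],0],[24,[0,-0.05,0],0],[24,[0,-0.1,0],0],[24,[0,-0.1,0],0],[24,[0,-0.1,0],0],[24,[0,-0.1,0],0],[24,[0,-0.1,0],0],[24,[0,-0.1,0],0]]'

```text
clock: 45.7
eef_pos: [0.5599, 0.1747, 0.121]
tool_rot: [-0.028, 1.0, 0.0, 0.002]
ft_force: [-2.1, -4.7, 8.2]
grip_width: 0.0332
```

Run:
```python
from vp import *
o,c=snap('wrist','w27')
from workcell import get_obs
y=w2v(get_obs()["eef_pos"]); print(y)
way([[0,y[1]-80,48]],92.94)
```

```text
[  0.57951583 142.22952419  50.98586739]
[0, np.float64(62.22952419280031), 48] [0.02, -1.6, 0.059]
t 45.75 pos [0.5599 0.1747 0.121 ] hy 93.22 tilt [ 0.003  0.001 -1.   ] w 0.0335 F [-3.3 -4.   7.1] j6 0.25
shift [ 0.02  -1.6    0.059] roll 0.04643585309268635
```

Request:
move_arm --motion '[[24,[0,-0.15,0],0],[24,[0,-0.35,0],0],[24,[0,-0.55,0],0],[24,[0,-0.75,0],0],[24,[0,-0.95,0],0],[24,[0,-1.15,0],0],[24,[0,-1.35,0],0],[24,[0,-1.5,0],0],[24,[0,-1.6,0],0],[24,[0,-1.6,0],0]]'

```text
clock: 46.75
eef_pos: [0.564, 0.0955, 0.121]
tool_rot: [-0.028, 1.0, 0.001, 0.001]
ft_force: [-3.7, -0.7, 8.8]
grip_width: 0.033
```

Run:
```python
from vp import *
o,c=snap('wrist','w28')
from workcell import get_obs
y=w2v(get_obs()["eef_pos"]); print(y)
way([[0,55,48]],92.94)
```

```text
[ 0.63626717 62.96514736 51.00239909]
[0, 55, 48] [0.014, -0.159, 0.06]
t 46.8 pos [0.564  0.0955 0.121 ] hy 93.24 tilt [ 0.003  0.002 -1.   ] w 0.0329 F [-3.7 -2.3  9. ] j6 0.11
shift [ 0.014 -0.159  0.06 ] roll 0.049891038285612886
```

Request:
move_arm --motion '[[24,[0,-0.06,0],0],[24,[0,-0.12,0],0],[24,[0,-0.16,0],0],[24,[0,-0.16,0],0],[24,[0,-0.16,0],0],[50,[0,-0.16,0],0],[70,[0,-0.16,0],0],[75,[0,-0.16,0],0],[75,[0,-0.16,0],0],[75,[0,-0.16,-0.4],0]]'

```text
clock: 47.8
eef_pos: [0.5618, 0.0867, 0.1355]
tool_rot: [-0.028, 1.0, -0.001, -0.003]
ft_force: [-0.9, 0.7, -0.7]
grip_width: 0.075
```

Request:
move_arm --motion '[[75,[0,0,-0.6],0],[75,[0,-0.3,-1.3],0],[75,[0,-0.8,-2.0],0],[75,[0,-1.3,-2.7],0],[75,[0.2,-1.5,-3.0],0],[75,[0.2,-1.5,-3.0],0],[75,[0.2,-1.5,-3.0],0],[75,[0.2,-1.5,-3.0],0],[75,[0.2,-1.5,-3.0],0],[75,[0.2,-1.5,-3.0],0]]'

```text
clock: 48.8
eef_pos: [0.5579, 0.0126, 0.2868]
tool_rot: [-0.029, 1.0, 0.0, -0.001]
ft_force: [0.7, 0.3, 0.8]
grip_width: 0.0752
```

Run:
```python
from vp import *
o,c=snap('wrist','w29'); go([.5,0,.3])
snap('side','si29'); snap('scene','sc29')
```

```text
t 48.85 pos [0.558  0.0125 0.2872] hy 93.34 tilt [-0.002  0.    -1.   ] w 0.0751 F [-0.  -0.2  0.5] j6 -0.04
shift [ 1.173 -0.182 -0.254] roll None
```

Run:
```python
from vp import *
o,c,W=load('w29'); crop(c['color'],200,120,170,180,4,'pics/w29a.png')
for n,uv,z in [("scr face top R",(222,172),.106),("scr",(226,252),.106),("q face",(354,170),.106),("q",(352,255),.106)]: print(n,w2v(px2w(W,uv,z)))
```

```text
scr face top R [-36.59356761 -98.8477205   36.        ]
scr [  33.24320068 -100.00453271   36.        ]
q face [-38.94875214   9.28749133  36.        ]
q [35.30839299 10.11111581 36.        ]
```

Run:
```python
from vp import *
way([[-95,-80,60],[-95,-80,-2],[-79,-80,-2],[-95,-80,-2],[-95,-44,-2],[-69,-44,-2],[-85,-44,-2],[-85,-8,-2],[-59,-8,-2]],92.94)
```

```text
[-95, -80, 60] [1.717, -1.192, 3.156]
[-95, -80, -2] [1.716, -1.192, 4.396]
[-79, -80, -2] [1.396, -1.194, 4.396]
[-95, -80, -2] [1.716, -1.192, 4.396]
[-95, -44, -2] [1.711, -0.472, 4.396]
[-69, -44, -2] [1.191, -0.475, 4.396]
[-85, -44, -2] [1.511, -0.473, 4.396]
[-85, -8, -2] [1.506, 0.247, 4.396]
[-59, -8, -2] [0.986, 0.244, 4.396]
t 48.95 pos [0.5582 0.0123 0.2877] hy 93.32 tilt [-0.001  0.    -1.   ] w 0.0748 F [ 0.7  0.1 -0.6] j6 -0.04
shift [0.986 0.244 4.396] roll 0.06294412745048561
```

Request:
move_arm --motion '[[30,[0.5,-0.4,0.3],0],[0,[1.1,-0.8,0.8],0],[0,[1.7,-1.19,1.5],0],[0,[1.72,-1.19,2.3],0],[0,[1.72,-1.19,3.1],0],[0,[1.72,-1.19,3.8],0],[0,[1.72,-1.19,4.3],0],[0,[1.72,-1.19,4.4],0],[0,[1.72,-1.19,4.4],0],[0,[1.72,-1.19,4.4],0]]'

```text
clock: 49.95
eef_pos: [0.4772, -0.0525, 0.0697]
tool_rot: [-0.029, 1.0, -0.0, 0.001]
ft_force: [0.8, -0.3, -0.8]
grip_width: -0.0002
```

Run:
```python
from vp import *
way([[-95,-80,-2],[-79,-80,-2]],92.94); o,c=snap('wrist','w30')
```

```text
[-95, -80, -2] [0.027, 0.009, 0.033]
[-79, -80, -2] [-0.293, 0.007, 0.034]
t 49.95 pos [ 0.4772 -0.0525  0.0697] hy 93.29 tilt [ 0.003 -0.    -1.   ] w -0.0002 F [ 0.8 -0.3 -0.8] j6 -0.17
shift [-0.293  0.007  0.034] roll 0.057538204435784245
```

Request:
move_arm --motion '[[0,[0,0,0.04],0],[0,[-0.1,0,0.04],0],[0,[-0.18,0,0.04],0],[0,[-0.22,0,0.04],0],[0,[-0.26,0,0.04],0],[0,[-0.3,0,0.04],0],[0,[-0.32,0,0.04],0],[0,[-0.32,0,0.04],0],[0,[-0.32,0,0.04],0],[0,[-0.32,0,0.04],0]]'

```text
clock: 51.0
eef_pos: [0.4893, -0.0517, 0.0658]
tool_rot: [-0.028, 1.0, -0.0, -0.003]
ft_force: [-5.5, -0.4, 3.7]
grip_width: -0.0001
```

Run:
```python
from vp import *
way([[-79,-80,-2]],92.94)
from workcell import get_obs
print(w2v(get_obs()["eef_pos"]))
```

```text
[-79, -80, -2] [-0.051, 0.003, -0.043]
t 51.0 pos [ 0.4893 -0.0517  0.0658] hy 93.26 tilt [-0.005 -0.    -1.   ] w -0.0001 F [-5.5 -0.4  3.7] j6 -0.16
shift [-0.051  0.003 -0.043] roll 0.05384610675859373
[-81.56130472 -80.18363036  -4.15241047]
```

Request:
move_arm --motion '[[0,[0.2,0,0],0],[0,[0.2,0.36,0],0],[0,[0.2,0.72,0],0],[0,[0.1,0.72,0],0],[0,[0.0,0.72,0],0],[0,[-0.08,0.72,0],0],[0,[-0.14,0.72,0],0],[0,[-0.19,0.72,0],0],[0,[-0.21,0.72,0],0],[0,[-0.21,0.72,0],0]]'

```text
clock: 52.0
eef_pos: [0.4974, -0.0157, 0.0657]
tool_rot: [-0.028, 1.0, -0.0, -0.003]
ft_force: [-6.7, -0.2, 5.0]
grip_width: 0.0
```

Run:
```python
from vp import *
from workcell import get_obs
print(w2v(get_obs()["eef_pos"]))
```

```text
[-71.58998215 -44.66195683  -4.26315677]
```

Request:
move_arm --motion '[[0,[0.2,0,0],0],[0,[0.2,0.36,0],0],[0,[0.2,0.72,0],0],[0,[0.1,0.72,0],0],[0,[0.0,0.72,0],0],[0,[-0.08,0.72,0],0],[0,[-0.13,0.72,0],0],[0,[-0.18,0.72,0],0],[0,[-0.2,0.72,0],0],[0,[-0.2,0.72,0],0]]'

```text
clock: 53.0
eef_pos: [0.5055, 0.0208, 0.0658]
tool_rot: [-0.028, 1.0, -0.0, -0.003]
ft_force: [-6.6, -0.9, 4.4]
grip_width: 0.0004
```

Run:
```python
from vp import *
from workcell import get_obs
print(w2v(get_obs()["eef_pos"]))
```

```text
[-61.65084968  -8.65174498  -4.21864449]
```

```bash
cat > cap.py <<'E'
from vp import *
from scipy.optimize import least_squares
def balls(q): 
    th,yh,xh=q; return {k:np.array([xh+56*np.sin(th+a),yh,18+56*np.cos(th+a)]) for k,a in [("up",0),("px",np.pi/2),("mx",-np.pi/2),("dn",np.pi)]}
def fitcap(obs,q0=(0,-205,0)):
    def res(q):
        b=balls(q); return np.hstack([proj(P,v2w(b[k]))[0]-uv for P,k,uv in obs]+[0.3*q[2]])
    r=least_squares(res,q0,x_scale=[.1,10,5]); print("theta deg",np.degrees(r.x[0]).round(1),"y",r.x[1].round(1),"x",r.x[2].round(1)); print(r.fun.round(1)); return r.x
E
python3 - <<'E'
from cap import *
o,c,W=load('w29'); crop(c['color'],40,130,130,160,4,'pics/w29c.png')
_,_,S=load('si0'); g=lambda u,v:(310+u/5,210+v/5)
fitcap([(W,"up",(70.5,188.5)),(W,"mx",(117,151.5)),(W,"px",(100.5,272.5))])
fitcap([(S,"up",g(432,322)),(S,"px",g(582,333)),(S,"mx",g(380,482)),(S,"dn",g(525,490))])
fitcap([(W,"up",(70.5,188.5)),(W,"mx",(117,151.5)),(W,"px",(100.5,272.5)),(S,"up",g(432,322)),(S,"px",g(582,333)),(S,"mx",g(380,482)),(S,"dn",g(525,490))])
E
```

```text
theta deg -30.9 y -206.3 x 0.6
[ 0.4 -0.1 -0.5  0.2  0.1 -0.1  0.2]
theta deg -31.1 y -205.2 x 1.9
[-0.  -0.1 -0.2  0.2 -0.3  0.2  0.2  0.1  0.6]
theta deg -31.0 y -206.3 x 0.8
[ 0.4 -0.  -0.5  0.4  0.   0.1 -0.2  0.1 -0.4  0.5 -0.5  0.5  0.   0.4
  0.2]
```

Request:
move_arm --motion '[[0,[0.5,0,0],0],[0,[0.7,-0.2,-0.8],0],[0,[0.7,-0.6,-1.7],0],[0,[0.7,-1.2,-2.4],0],[0,[0.5,-2.0,-2.6],0],[0,[0.3,-2.8,-2.6],0],[0,[0.2,-3.5,-2.6],0],[0,[0.2,-3.9,-2.6],0],[0,[0.2,-3.9,-2.6],0],[0,[0.2,-3.9,-2.6],0]]'

```text
clock: 54.0
eef_pos: [0.5091, -0.1741, 0.1959]
tool_rot: [-0.028, 1.0, 0.0, -0.0]
ft_force: [-0.6, -0.4, 0.1]
grip_width: -0.0002
```

```bash
cat >> cap.py <<'E'
def pushpts(th0,th1,n,y0,dz=-5,x0=0.8,start=True):
    pts=[]
    for th in np.linspace(th0,th1,n):
        t=np.radians(th); pts.append([x0+56*np.sin(t)-20.5, y0+8*(th-th0)/360, 18+56*np.cos(t)+dz])
    return pts
E
python3 - <<'E'
from cap import *
o,c=snap('wrist','w31')
way([[-65,-206,80],[-65,-206,61]]+[np.round(p,1).tolist() for p in pushpts(-31,45,8,-206)],92.94)
E
```

```text
[-65, -206, 80] [-0.06, -0.065, 0.921]
[-65, -206, 61] [-0.06, -0.065, 1.301]
[-48.5, -206.0, 61.0] [-0.39, -0.067, 1.301]
[-39.0, -205.8, 65.6] [-0.58, -0.064, 1.209]
[-28.7, -205.5, 68.3] [-0.786, -0.059, 1.155]
[-18.2, -205.3, 69.0] [-0.996, -0.056, 1.141]
[-7.6, -205.0, 67.7] [-1.208, -0.052, 1.166]
[2.4, -204.8, 64.4] [-1.409, -0.049, 1.232]
[11.7, -204.6, 59.3] [-1.595, -0.046, 1.334]
[19.9, -204.3, 52.6] [-1.759, -0.041, 1.468]
t 54.05 pos [ 0.5091 -0.1734  0.1961] hy 93.27 tilt [-0.001  0.001 -1.   ] w -0.0 F [-0.3  0.1 -0.4] j6 -0.39
shift [-1.759 -0.041  1.468] roll 0.054420194498594775
```

Request:
move_arm --motion '[[0,[-0.06,-0.06,0.7],0],[0,[-0.06,-0.06,1.3],0],[0,[-0.3,-0.06,1.3],0],[0,[-0.55,-0.06,1.22],0],[0,[-0.78,-0.06,1.16],0],[0,[-1.0,-0.06,1.14],0],[0,[-1.2,-0.05,1.16],0],[0,[-1.4,-0.05,1.23],0],[0,[-1.6,-0.05,1.33],0],[0,[-1.8,-0.04,1.46],0]]'

```text
clock: 55.05
eef_pos: [0.5993, -0.1701, 0.1228]
tool_rot: [-0.029, 1.0, 0.0, -0.001]
ft_force: [-6.8, -1.4, 2.0]
grip_width: -0.0002
```

Run:
```python
from cap import *
o,c=snap('wrist','w32')
way([[19.9,-204.3,52.6]],92.94)
from workcell import get_obs
print(w2v(get_obs()["eef_pos"]))
```

```text
[19.9, -204.3, 52.6] [0.066, -0.008, -0.029]
t 55.1 pos [ 0.6002 -0.1698  0.1211] hy 93.33 tilt [-0.002  0.001 -1.   ] w -0.0001 F [-1.5  0.6  0.9] j6 -0.33
shift [ 0.066 -0.008 -0.029] roll 0.0649152857933899
[  23.20926591 -203.85195108   51.14037603]
```

Run:
```python
from cap import *
o,c,W=load('w32')
def res(q): 
    b=balls((q[0],-203.9,0.8)); return np.hstack([proj(W,v2w(b["up"]))[0]-(321.5,165.5),0.0])
r=least_squares(lambda q:np.hstack([proj(W,v2w(balls((q[0],q[1],.8))["up"]))[0]-(321.5,165.5)]),[-.7,-203]);print(np.degrees(r.x[0]),r.x[1])
way([[23,-204,100],[-70,-204,100],[-70,-204,56]]+[np.round(p,1).tolist() for p in pushpts(-40,50,10,-203.9)],92.94)
```

```text
-41.473068608085335 -204.02223247360476
[23, -204, 100] [0.006, -0.002, -0.977]
[-70, -204, 100] [1.866, 0.01, -0.974]
[-70, -204, 56] [1.864, 0.01, -0.094]
[-55.7, -203.9, 55.9] [1.578, 0.01, -0.093]
[-47.7, -203.7, 61.5] [1.418, 0.013, -0.205]
[-38.9, -203.5, 65.6] [1.243, 0.016, -0.287]
[-29.4, -203.2, 68.1] [1.053, 0.02, -0.337]
[-19.7, -203.0, 69.0] [0.859, 0.023, -0.356]
[-10.0, -202.8, 68.1] [0.665, 0.026, -0.338]
[-0.5, -202.6, 65.6] [0.474, 0.028, -0.288]
[8.3, -202.3, 61.5] [0.298, 0.033, -0.207]
[16.3, -202.1, 55.9] [0.138, 0.036, -0.095]
[23.2, -201.9, 49.0] [-0.0, 0.039, 0.043]
t 55.1 pos [ 0.6002 -0.1698  0.1211] hy 93.33 tilt [-0.002  0.001 -1.   ] w -0.0001 F [-1.5  0.6  0.9] j6 -0.33
shift [-0.     0.039  0.043] roll 0.0649152857933899
```

Request:
move_arm --motion '[[0,[0.1,0,-0.3],0],[0,[0.2,0,-1.0],0],[0,[0.8,0,-1.1],0],[0,[1.6,0,-1.1],0],[0,[1.88,0.01,-0.8],0],[0,[1.88,0.01,-0.1],0],[0,[1.7,0.01,-0.1],0],[0,[1.5,0.01,-0.17],0],[0,[1.3,0.015,-0.26],0],[0,[1.1,0.02,-0.33],0]]'

```text
clock: 56.1
eef_pos: [0.5418, -0.173, 0.1432]
tool_rot: [-0.028, 1.0, -0.001, -0.003]
ft_force: [-15.2, 0.6, 19.5]
grip_width: 0.0003
```

Request:
move_arm --motion '[[0,[-0.2,0,-0.02],0],[0,[-0.4,0.01,-0.01],0],[0,[-0.6,0.01,0.04],0],[0,[-0.8,0.015,0.12],0],[0,[-0.95,0.015,0.22],0],[0,[-1.08,0.02,0.33],0],[0,[-1.16,0.02,0.4],0],[0,[-1.16,0.02,0.4],0],[0,[-1.16,0.02,0.4],0],[0,[-1.16,0.02,0.4],0]]'

```text
clock: 57.1
eef_pos: [0.6033, -0.1686, 0.1215]
tool_rot: [-0.029, 1.0, -0.0, 0.001]
ft_force: [-2.7, -0.3, 3.1]
grip_width: 0.0001
```

Run:
```python
from cap import *
o,c=snap('wrist','w33')
way([[-70,-202,56]],92.94)
from workcell import get_obs
print(w2v(get_obs()["eef_pos"]))
```

```text
[-70, -202, 56] [1.921, 0.026, -0.102]
t 57.15 pos [ 0.603  -0.1685  0.1211] hy 93.28 tilt [ 0.002 -0.    -1.   ] w -0.0004 F [-2.9 -0.6  2.2] j6 -0.33
shift [ 1.921  0.026 -0.102] roll 0.057055944216498254
[  26.07325651 -202.73529875   51.06036232]
```

```bash
cat >> cap.py <<'E'
def up1(W,uv,x0=.8):
    r=least_squares(lambda q:np.hstack([proj(W,v2w(balls((q[0],q[1],x0))["up"]))[0]-uv]),[-.5,-203]);print("theta",np.degrees(r.x[0]).round(1),"y",r.x[1].round(1))
E
python3 - <<'E'
from cap import *
o,c,W=load('w33'); up1(W,(323.5,168)); crop(c['color'],270,80,260,260,3,'pics/w33a.png')
print(proj(W,v2w(balls((np.radians(-33),-203.5,.8))["mx"])))
E
```

```text
theta -36.1 y -202.0
[[318.75899327 117.50784759]]
```

Run:
```python
from cap import *
way([[-70,-202,106],[-70,-202,54]]+[np.round(p,1).tolist() for p in pushpts(-36,54,10,-202,dz=-7)],92.94)
```

```text
[-70, -202, 106] [1.919, 0.026, -1.102]
[-70, -202, 54] [1.921, 0.026, -0.062]
[-52.6, -202.0, 56.3] [1.573, 0.024, -0.108]
[-44.2, -201.8, 61.3] [1.405, 0.027, -0.207]
[-35.1, -201.6, 64.8] [1.223, 0.03, -0.277]
[-25.6, -201.3, 66.7] [1.033, 0.035, -0.315]
[-15.8, -201.1, 66.9] [0.837, 0.038, -0.318]
[-6.2, -200.9, 65.3] [0.645, 0.04, -0.286]
[3.1, -200.7, 62.2] [0.459, 0.043, -0.224]
[11.6, -200.4, 57.4] [0.289, 0.048, -0.127]
[19.2, -200.2, 51.3] [0.137, 0.052, -0.005]
[25.6, -200.0, 43.9] [0.009, 0.055, 0.143]
t 57.15 pos [ 0.603  -0.1685  0.1211] hy 93.28 tilt [ 0.002 -0.    -1.   ] w -0.0004 F [-2.9 -0.6  2.2] j6 -0.33
shift [0.009 0.055 0.143] roll 0.057055944216498254
```

Request:
move_arm --motion '[[0,[0.15,0,-0.3],0],[0,[0.2,0,-1.1],0],[0,[0.9,0.01,-1.15],0],[0,[1.7,0.02,-1.15],0],[0,[1.98,0.03,-1.1],0],[0,[1.98,0.03,-0.5],0],[0,[1.98,0.03,-0.07],0],[0,[1.98,0.03,-0.05],0],[0,[1.8,0.03,-0.07],0],[0,[1.6,0.03,-0.1],0]]'

```text
clock: 58.15
eef_pos: [0.524, -0.1719, 0.1266]
tool_rot: [-0.029, 1.0, -0.0, 0.001]
ft_force: [-6.1, -0.4, 3.7]
grip_width: -0.0001
```

Run:
```python
from cap import *
way([np.round(p,1).tolist() for p in pushpts(-36,54,10,-202,dz=-7)],92.94)
```

```text
[-52.6, -202.0, 56.3] [-0.009, 0.0, 0.007]
[-44.2, -201.8, 61.3] [-0.177, 0.003, -0.093]
[-35.1, -201.6, 64.8] [-0.359, 0.006, -0.162]
[-25.6, -201.3, 66.7] [-0.549, 0.011, -0.2]
[-15.8, -201.1, 66.9] [-0.745, 0.014, -0.203]
[-6.2, -200.9, 65.3] [-0.937, 0.017, -0.171]
[3.1, -200.7, 62.2] [-1.123, 0.02, -0.108]
[11.6, -200.4, 57.4] [-1.293, 0.025, -0.012]
[19.2, -200.2, 51.3] [-1.445, 0.028, 0.11]
[25.6, -200.0, 43.9] [-1.572, 0.031, 0.259]
t 58.15 pos [ 0.524  -0.1719  0.1266] hy 93.27 tilt [ 0.003 -0.001 -1.   ] w -0.0001 F [-6.1 -0.4  3.7] j6 -0.37
shift [-1.572  0.031  0.259] roll 0.05459647122203156
```

In contact at θ≈−36 with 6 N. Push round.

Request:
move_arm --motion '[[0,[-0.18,0,-0.09],0],[0,[-0.36,0.01,-0.16],0],[0,[-0.55,0.01,-0.2],0],[0,[-0.75,0.01,-0.2],0],[0,[-0.94,0.02,-0.17],0],[0,[-1.12,0.02,-0.11],0],[0,[-1.29,0.02,-0.01],0],[0,[-1.45,0.03,0.11],0],[0,[-1.57,0.03,0.22],0],[0,[-1.6,0.03,0.24],0]]'

```text
clock: 59.15
eef_pos: [0.6025, -0.1653, 0.1138]
tool_rot: [-0.029, 1.0, -0.0, -0.0]
ft_force: [-4.4, 1.2, 2.9]
grip_width: 0.0
```

Run:
```python
from cap import *
o,c=snap('wrist','w34')
way([[-70,-200,56]],92.94)
from workcell import get_obs
print(w2v(get_obs()["eef_pos"]))
```

```text
[-70, -200, 56] [1.918, 0.003, -0.247]
t 59.2 pos [ 0.6027 -0.1654  0.1136] hy 93.3 tilt [-0. -0. -1.] w -0.0001 F [-4.8 -0.   2.6] j6 -0.33
shift [ 1.918  0.003 -0.247] roll 0.059992978253885575
[  25.90060812 -199.55449427   43.63072081]
```

Run:
```python
from cap import *
o,c,W=load('w34'); up1(W,(321,184.5))
way([[-70,-200,106],[-70,-200,56]]+[np.round(p,1).tolist() for p in pushpts(-30,54,10,-200,dz=-7)],92.94)
```

```text
theta -32.2 y -199.6
[-70, -200, 106] [1.918, 0.003, -1.247]
[-70, -200, 56] [1.918, 0.003, -0.247]
[-47.7, -200.0, 59.5] [1.472, 0.0, -0.317]
[-39.5, -199.8, 63.4] [1.308, 0.003, -0.395]
[-30.7, -199.6, 65.9] [1.132, 0.006, -0.445]
[-21.7, -199.4, 67.0] [0.952, 0.009, -0.467]
[-12.6, -199.2, 66.5] [0.77, 0.012, -0.457]
[-3.6, -199.0, 64.6] [0.59, 0.015, -0.419]
[4.8, -198.8, 61.3] [0.422, 0.018, -0.353]
[12.7, -198.5, 56.7] [0.264, 0.023, -0.261]
[19.7, -198.3, 50.8] [0.124, 0.026, -0.143]
[25.6, -198.1, 43.9] [0.006, 0.029, -0.005]
t 59.2 pos [ 0.6027 -0.1654  0.1136] hy 93.3 tilt [-0. -0. -1.] w -0.0001 F [-4.8 -0.   2.6] j6 -0.33
shift [ 0.006  0.029 -0.005] roll 0.059992978253885575
```

Request:
move_arm --motion '[[0,[0.15,0,-0.3],0],[0,[0.2,0,-1.1],0],[0,[0.9,0,-1.3],0],[0,[1.7,0,-1.3],0],[0,[1.95,0,-1.25],0],[0,[1.95,0,-0.7],0],[0,[1.95,0,-0.25],0],[0,[1.9,0,-0.25],0],[0,[1.7,0,-0.28],0],[0,[1.5,0,-0.3],0]]'

```text
clock: 60.2
eef_pos: [0.5291, -0.1701, 0.1302]
tool_rot: [-0.029, 1.0, -0.001, 0.001]
ft_force: [-8.3, -0.7, 4.7]
grip_width: 0.0001
```

Run:
```python
from cap import *
way([np.round(p,1).tolist() for p in pushpts(-30,54,10,-200,dz=-7)],92.94)
o,c=snap('wrist','w35')
_,c=snap('scene','sc35'); crop(c['color'],220,170,120,120,6,'pics/sc35a.png')
_,c=snap('side','si35'); crop(c['color'],310,210,160,120,5,'pics/si35a.png')
```

```text
[-47.7, -200.0, 59.5] [-0.004, 0.011, 0.013]
[-39.5, -199.8, 63.4] [-0.168, 0.014, -0.064]
[-30.7, -199.6, 65.9] [-0.344, 0.017, -0.114]
[-21.7, -199.4, 67.0] [-0.524, 0.02, -0.135]
[-12.6, -199.2, 66.5] [-0.706, 0.022, -0.125]
[-3.6, -199.0, 64.6] [-0.886, 0.025, -0.086]
[4.8, -198.8, 61.3] [-1.054, 0.029, -0.02]
[12.7, -198.5, 56.7] [-1.212, 0.034, 0.073]
[19.7, -198.3, 50.8] [-1.352, 0.037, 0.191]
[25.6, -198.1, 43.9] [-1.469, 0.041, 0.329]
t 60.2 pos [ 0.5291 -0.1701  0.1302] hy 93.28 tilt [ 0.003 -0.001 -1.   ] w 0.0001 F [-8.3 -0.7  4.7] j6 -0.37
shift [-1.469  0.041  0.329] roll 0.05595039234113367
```

Request:
move_arm --motion '[[0,[-0.17,0.01,-0.06],0],[0,[-0.34,0.01,-0.11],0],[0,[-0.52,0.02,-0.14],0],[0,[-0.71,0.02,-0.13],0],[0,[-0.89,0.02,-0.09],0],[0,[-1.05,0.03,-0.02],0],[0,[-1.21,0.03,0.07],0],[0,[-1.35,0.03,0.19],0],[0,[-1.47,0.04,0.3],0],[0,[-1.52,0.04,0.33],0]]'

```text
clock: 61.35
eef_pos: [0.6033, -0.1632, 0.1104]
tool_rot: [-0.029, 1.0, 0.0, -0.0]
ft_force: [-4.8, 0.4, 3.2]
grip_width: 0.0003
```

Run:
```python
from cap import *
o,c=snap('wrist','w36')
way([[-70,-198,106],[-70,-198,56]]+[np.round(p,1).tolist() for p in pushpts(-30,54,10,-198,dz=-7)],92.94)
from workcell import get_obs
print(w2v(get_obs()["eef_pos"]))
```

```text
[-70, -198, 106] [1.933, 0.0, -1.311]
[-70, -198, 56] [1.933, 0.0, -0.311]
[-47.7, -198.0, 59.5] [1.487, -0.002, -0.381]
[-39.5, -197.8, 63.4] [1.323, 0.001, -0.46]
[-30.7, -197.6, 65.9] [1.147, 0.003, -0.51]
[-21.7, -197.4, 67.0] [0.967, 0.006, -0.532]
[-12.6, -197.2, 66.5] [0.785, 0.009, -0.522]
[-3.6, -197.0, 64.6] [0.605, 0.012, -0.484]
[4.8, -196.8, 61.3] [0.437, 0.015, -0.418]
[12.7, -196.5, 56.7] [0.279, 0.02, -0.326]
[19.7, -196.3, 50.8] [0.138, 0.023, -0.208]
[25.6, -196.1, 43.9] [0.02, 0.026, -0.071]
t 61.4 pos [ 0.6033 -0.1632  0.1104] hy 93.3 tilt [-0.001  0.    -1.   ] w 0.0001 F [-0.9 -0.7  2.2] j6 -0.32
shift [ 0.02   0.026 -0.071] roll 0.05959226035824846
[  26.61965301 -197.40828862   40.37188637]
```

Run:
```python
from cap import *
o,c,W=load('w36'); up1(W,(321,197))
```

```text
theta -27.8 y -197.6
```

Request:
move_arm --motion '[[0,[0.15,0,-0.3],0],[0,[0.2,0,-1.1],0],[0,[0.9,0,-1.35],0],[0,[1.7,0,-1.35],0],[0,[1.93,0,-1.3],0],[0,[1.93,0,-0.8],0],[0,[1.93,0,-0.35],0],[0,[1.8,0,-0.35],0],[0,[1.6,0,-0.36],0],[0,[1.45,0,-0.38],0]]'

```text
clock: 62.4
eef_pos: [0.5323, -0.1678, 0.1321]
tool_rot: [-0.029, 1.0, -0.001, 0.001]
ft_force: [-7.4, -0.9, 2.8]
grip_width: -0.0001
```

Run:
```python
from cap import *
way([np.round(p,1).tolist() for p in pushpts(-30,54,10,-198,dz=-7)],92.94)
o,c=snap('wrist','w37')
```

```text
[-47.7, -198.0, 59.5] [0.063, 0.008, 0.052]
[-39.5, -197.8, 63.4] [-0.101, 0.011, -0.025]
[-30.7, -197.6, 65.9] [-0.277, 0.014, -0.075]
[-21.7, -197.4, 67.0] [-0.457, 0.017, -0.096]
[-12.6, -197.2, 66.5] [-0.639, 0.02, -0.086]
[-3.6, -197.0, 64.6] [-0.819, 0.023, -0.048]
[4.8, -196.8, 61.3] [-0.987, 0.026, 0.019]
[12.7, -196.5, 56.7] [-1.145, 0.031, 0.111]
[19.7, -196.3, 50.8] [-1.284, 0.034, 0.229]
[25.6, -196.1, 43.9] [-1.402, 0.038, 0.368]
t 62.4 pos [ 0.5323 -0.1678  0.1321] hy 93.29 tilt [ 0.002 -0.001 -1.   ] w -0.0001 F [-7.4 -0.9  2.8] j6 -0.36
shift [-1.402  0.038  0.368] roll 0.058211272015533666
```

Request:
move_arm --motion '[[0,[-0.1,0.01,-0.02],0],[0,[-0.28,0.01,-0.07],0],[0,[-0.46,0.02,-0.1],0],[0,[-0.64,0.02,-0.09],0],[0,[-0.82,0.02,-0.05],0],[0,[-0.99,0.03,0.02],0],[0,[-1.15,0.03,0.11],0],[0,[-1.29,0.03,0.23],0],[0,[-1.42,0.04,0.35],0],[0,[-1.46,0.04,0.38],0]]'

```text
clock: 63.45
eef_pos: [0.603, -0.1614, 0.112]
tool_rot: [-0.029, 1.0, -0.0, -0.001]
ft_force: [-6.3, -0.3, 6.6]
grip_width: -0.0
```

Run:
```python
from cap import *
o,c=snap('wrist','w38')
way([[-70,-196,106],[-70,-196,56]]+[np.round(p,1).tolist() for p in pushpts(-30,54,10,-195.5,dz=-7)],92.94)
from workcell import get_obs
print(w2v(get_obs()["eef_pos"]))
```

```text
[-70, -196, 106] [1.931, 0.003, -1.28]
[-70, -196, 56] [1.929, 0.003, -0.28]
[-47.7, -195.5, 59.5] [1.484, 0.011, -0.351]
[-39.5, -195.3, 63.4] [1.32, 0.014, -0.429]
[-30.7, -195.1, 65.9] [1.144, 0.016, -0.479]
[-21.7, -194.9, 67.0] [0.964, 0.019, -0.501]
[-12.6, -194.7, 66.5] [0.782, 0.022, -0.492]
[-3.6, -194.5, 64.6] [0.602, 0.025, -0.454]
[4.8, -194.3, 61.3] [0.433, 0.028, -0.388]
[12.7, -194.0, 56.7] [0.275, 0.033, -0.297]
[19.7, -193.8, 50.8] [0.135, 0.036, -0.179]
[25.6, -193.6, 43.9] [0.017, 0.04, -0.041]
t 63.5 pos [ 0.603  -0.1614  0.1119] hy 93.29 tilt [-0.001 -0.001 -1.   ] w -0.0003 F [-5.2 -0.7  4.5] j6 -0.32
shift [ 0.017  0.04  -0.041] roll 0.05759172720425454
[  26.45212368 -195.58603254   41.85231622]
```

Run:
```python
from cap import *
o,c,W=load('w38'); up1(W,(321,190))
```

```text
theta -29.9 y -195.7
```

Request:
move_arm --motion '[[0,[0.15,0,-0.3],0],[0,[0.2,0,-1.1],0],[0,[0.9,0,-1.35],0],[0,[1.7,0,-1.35],0],[0,[1.93,0,-1.3],0],[0,[1.93,0,-0.8],0],[0,[1.93,0,-0.32],0],[0,[1.8,0.01,-0.32],0],[0,[1.6,0.01,-0.34],0],[0,[1.45,0.01,-0.37],0]]'

```text
clock: 64.5
eef_pos: [0.531, -0.1652, 0.1316]
tool_rot: [-0.029, 1.0, -0.001, -0.001]
ft_force: [-11.1, -1.4, 6.2]
grip_width: 0.0004
```

Run:
```python
from cap import *
way([np.round(p,1).tolist() for p in pushpts(-30,54,10,-195.5,dz=-7)],92.94)
o,c=snap('wrist','w39')
```

```text
[-47.7, -195.5, 59.5] [0.04, 0.005, 0.041]
[-39.5, -195.3, 63.4] [-0.124, 0.008, -0.037]
[-30.7, -195.1, 65.9] [-0.3, 0.011, -0.087]
[-21.7, -194.9, 67.0] [-0.48, 0.014, -0.109]
[-12.6, -194.7, 66.5] [-0.662, 0.017, -0.1]
[-3.6, -194.5, 64.6] [-0.842, 0.02, -0.062]
[4.8, -194.3, 61.3] [-1.01, 0.023, 0.004]
[12.7, -194.0, 56.7] [-1.168, 0.028, 0.096]
[19.7, -193.8, 50.8] [-1.308, 0.031, 0.213]
[25.6, -193.6, 43.9] [-1.426, 0.035, 0.351]
t 64.5 pos [ 0.531  -0.1652  0.1316] hy 93.28 tilt [-0.001 -0.001 -1.   ] w 0.0004 F [-11.1  -1.4   6.2] j6 -0.36
shift [-1.426  0.035  0.351] roll 0.05737090138376525
```

Request:
move_arm --motion '[[0,[-0.1,0.01,-0.03],0],[0,[-0.2,0.01,-0.06],0],[0,[-0.3,0.01,-0.08],0],[0,[-0.4,0.01,-0.1],0],[0,[-0.5,0.02,-0.11],0],[0,[-0.6,0.02,-0.11],0],[0,[-0.7,0.02,-0.1],0],[0,[-0.8,0.02,-0.08],0],[0,[-0.8,0.02,-0.08],0],[0,[-0.8,0.02,-0.08],0]]'

```text
clock: 65.55
eef_pos: [0.5705, -0.1619, 0.1352]
tool_rot: [-0.029, 1.0, -0.0, -0.001]
ft_force: [-4.5, -0.6, 1.7]
grip_width: 0.0003
```

Run:
```python
from cap import *
way([np.round(p,1).tolist() for p in pushpts(-30,54,10,-195.5,dz=-7)],92.94)
from workcell import get_obs
print(w2v(get_obs()["eef_pos"]))
```

```text
[-47.7, -195.5, 59.5] [0.833, -0.017, 0.115]
[-39.5, -195.3, 63.4] [0.669, -0.014, 0.037]
[-30.7, -195.1, 65.9] [0.493, -0.011, -0.014]
[-21.7, -194.9, 67.0] [0.314, -0.008, -0.036]
[-12.6, -194.7, 66.5] [0.131, -0.005, -0.026]
[-3.6, -194.5, 64.6] [-0.049, -0.002, 0.012]
[4.8, -194.3, 61.3] [-0.217, 0.001, 0.077]
[12.7, -194.0, 56.7] [-0.375, 0.006, 0.169]
[19.7, -193.8, 50.8] [-0.515, 0.009, 0.287]
[25.6, -193.6, 43.9] [-0.633, 0.013, 0.425]
t 65.55 pos [ 0.5705 -0.1619  0.1352] hy 93.28 tilt [-0.002 -0.001 -1.   ] w 0.0003 F [-4.5 -0.6  1.7] j6 -0.33
shift [-0.633  0.013  0.425] roll 0.05730723274726065
[  -6.02987585 -194.41254239   65.18311011]
```

Run:
```python
from cap import *
_,a,_=load('sc29'); 
o,b=snap('scene','sc40')
A=cv2.resize(a['color'][190:290,230:330,::-1],None,fx=4,fy=4,interpolation=cv2.INTER_CUBIC);B=cv2.resize(b['color'][190:290,230:330,::-1],None,fx=4,fy=4,interpolation=cv2.INTER_CUBIC)
cv2.imwrite('pics/cmp.png',np.hstack([A,B]))
o,c,W=load('w29')
f=lambda u,v:(200+u/4,120+v/4)
for n,uv,z in [("b thin L",f(108,32),73),("b thin R",f(270,32),73),("c thin L",f(277,80),73),("c thin R",f(437,80),73),("a thin L",f(441,127),73),("a thin R",f(602,128),73),("b thick L",f(122,622),98),("a thick R",f(598,625),98)]: print(n,w2v(px2w(W,uv,z/1000)).round(1))
```

```text
b thin L [-69.9 -99.8   3. ]
b thin R [-70.2 -64.5   3. ]
c thin L [-59.9 -63.3   3. ]
c thin R [-60.2 -28.    3. ]
a thin L [-50.  -27.1   3. ]
a thin R [-50.    8.7   3. ]
b thick L [ 59.  -99.3  28. ]
a thick R [59.   9.3 28. ]
```

Request:
move_arm --motion '[[0,[0.2,0,0],0],[0,[0.3,0,-0.8],0],[0,[0.3,0.4,-1.6],0],[0,[0.3,1.2,-2.3],0],[0,[0.3,2.0,-3.0],0],[0,[0.3,2.8,-3.1],0],[0,[0.3,3.6,-3.1],0],[0,[0.3,4.0,-3.1],0],[0,[0.3,4.0,-3.1],0],[0,[0.3,4.0,-3.1],0]]'

```text
clock: 66.6
eef_pos: [0.5449, 0.0375, 0.2899]
tool_rot: [-0.029, 1.0, -0.0, 0.001]
ft_force: [0.9, -0.5, -0.4]
grip_width: 0.0001
```

Run:
```python
from cap import *
o,c=snap('wrist','w41'); go([.5,0,.3]); crop(c['color'],180,100,260,200,3,'pics/w41a.png')
```

```text
t 66.65 pos [0.5448 0.0368 0.2895] hy 93.28 tilt [ 0.002 -0.    -1.   ] w 0.0 F [-0.3 -0.3  1.3] j6 0.01
shift [ 0.935 -0.683 -0.21 ] roll None
```

Run:
```python
from cap import *
o,c,W=load('w41')
f=lambda u,v:(180+u/3,100+v/3)
for n,uv,z in [("b thin L",f(97,122),73),("b thin R",f(216,122),73),("c thin L",f(221,156),73),("c thin R",f(338,156),73),("a thin L",f(342,190),73),("a thin R",f(458,190),73),("b thick L",f(107,555),98),("a thick R",f(457,555),98),
 ("q face top",f(462,245),106),("q face bot",f(460,490),106),("s face top",f(75,258),106),("s face",f(91,488),106),("lever red R",f(762,485),157)]: print(n,w2v(px2w(W,uv,z/1000)).round(1))
from cap import *
# hub balls
cv2.imwrite('pics/w41b.png',c['color'][:,:,::-1])
```

```text
b thin L [-69.4 -88.8   3. ]
b thin R [-69.7 -53.5   3. ]
c thin L [-59.8 -52.5   3. ]
c thin R [-60.  -17.5   3. ]
a thin L [-49.9 -16.4   3. ]
a thin R [-50.1  18.5   3. ]
b thick L [ 59.5 -89.1  28. ]
a thick R [58.7 19.3 28. ]
q face top [-39.5  18.6  36. ]
q face bot [33.8 19.5 36. ]
s face top [-35.1 -89.2  36. ]
s face [ 33.9 -90.   36. ]
lever red R [11.1 92.7 87. ]
```

Run:
```python
from cap import *
for t,uv in [("w31",(471,222)),("w32",(551,77)),("w33",(557,66)),("w34",(565,66)),("w36",(569,62)),("w38",(566,64))]:
    o,c,W=load(t); X=w2v(px2w(W,uv,.073)); print(t,X.round(1))
ims=[]
for t,(u,v) in [("w31",(471,222)),("w32",(551,77)),("w33",(557,66)),("w34",(565,66)),("w36",(569,62)),("w38",(566,64))]:
    o,c,W=load(t); v0=max(v-30,0);ims.append(cv2.resize(c['color'][v0:v0+60,u-30:u+30,::-1],(240,240),interpolation=cv2.INTER_CUBIC))
cv2.imwrite('pics/corners.png',np.vstack([np.hstack(ims[:3]),np.hstack(ims[3:])]))
```

```text
w31 [-69.5 -96.8   3. ]
w32 [-69.  -99.3   3. ]
w33 [-69.3 -97.1   3. ]
w34 [-69.4 -94.5   3. ]
w36 [-69.7 -93.    3. ]
w38 [-69.3 -91.3   3. ]
```

Run:
```python
from cap import *
o,c,W=load('w41')
for th in (15,40,60): print(th,{k:proj(W,v2w(b))[0].round(0) for k,b in balls((np.radians(th),-195,.8)).items()})
fitcap([(W,"up",(62.5,257)),(W,"mx",(76,162)),(W,"px",(113.5,269.5))],q0=(.8,-195,0))
```

```text
15 {'up': array([ 63., 257.]), 'px': array([114., 269.]), 'mx': array([ 77., 163.]), 'dn': array([123., 192.])}
40 {'up': array([ 77., 276.]), 'px': array([122., 251.]), 'mx': array([ 64., 181.]), 'dn': array([114., 173.])}
60 {'up': array([ 89., 282.]), 'px': array([126., 233.]), 'mx': array([ 57., 203.]), 'dn': array([104., 162.])}
theta deg 14.9 y -195.5 x 0.6
[ 0.2 -0.2  0.1  0.4 -0.4 -0.3  0.2]
```

Run:
```python
from cap import *
way([[-30,-195.4,130],[-30,-195.4,64]]+[np.round(p,1).tolist() for p in pushpts(15,60,5,-195,dz=-7)],92.94)
```

```text
[-30, -195.4, 130] [0.195, -4.012, 1.792]
[-30, -195.4, 64] [0.197, -4.011, 3.112]
[-5.2, -195.0, 65.1] [-0.299, -4.006, 3.091]
[5.1, -194.8, 61.2] [-0.505, -4.004, 3.169]
[14.4, -194.5, 55.4] [-0.691, -3.999, 3.285]
[22.4, -194.2, 47.9] [-0.851, -3.994, 3.436]
[28.8, -194.0, 39.0] [-0.979, -3.99, 3.614]
t 66.65 pos [0.5448 0.0368 0.2895] hy 93.28 tilt [ 0.002 -0.    -1.   ] w 0.0 F [-0.3 -0.3  1.3] j6 0.01
shift [-0.979 -3.99   3.614] roll 0.05606092567155704
```

Request:
move_arm --motion '[[0,[0.1,-0.8,0],0],[0,[0.15,-1.7,0.3],0],[0,[0.2,-2.6,0.7],0],[0,[0.2,-3.5,1.2],0],[0,[0.2,-4.0,1.8],0],[0,[0.2,-4.01,2.5],0],[0,[0.2,-4.01,3.0],0],[0,[0.2,-4.01,3.1],0],[0,[0,-4.01,3.1],0],[0,[-0.25,-4.01,3.1],0]]'

```text
clock: 67.65
eef_pos: [0.5698, -0.1632, 0.1358]
tool_rot: [-0.028, 1.0, -0.0, 0.001]
ft_force: [0.2, 0.4, 0.1]
grip_width: -0.0003
```

Run:
```python
from cap import *
way([np.round(p,1).tolist() for p in pushpts(15,60,5,-195,dz=-7)],92.94)
```

```text
[-5.2, -195.0, 65.1] [-0.032, 0.014, 0.014]
[5.1, -194.8, 61.2] [-0.238, 0.017, 0.092]
[14.4, -194.5, 55.4] [-0.424, 0.022, 0.209]
[22.4, -194.2, 47.9] [-0.583, 0.027, 0.359]
[28.8, -194.0, 39.0] [-0.711, 0.031, 0.537]
t 67.65 pos [ 0.5698 -0.1632  0.1358] hy 93.22 tilt [ 0.003 -0.001 -1.   ] w -0.0003 F [0.2 0.4 0.1] j6 -0.34
shift [-0.711  0.031  0.537] roll 0.046606197372184965
```

Request:
move_arm --motion '[[0,[-0.13,0.01,0.05],0],[0,[-0.24,0.02,0.09],0],[0,[-0.34,0.02,0.15],0],[0,[-0.43,0.02,0.21],0],[0,[-0.51,0.02,0.28],0],[0,[-0.58,0.03,0.36],0],[0,[-0.64,0.03,0.44],0],[0,[-0.66,0.03,0.47],0],[0,[-0.66,0.03,0.47],0],[0,[-0.66,0.03,0.47],0]]'

```text
clock: 68.65
eef_pos: [0.6019, -0.1593, 0.1134]
tool_rot: [-0.029, 1.0, -0.001, 0.001]
ft_force: [-5.1, 0.1, 7.1]
grip_width: 0.0002
```

Run:
```python
from cap import *
from workcell import get_obs
print(w2v(get_obs()["eef_pos"]))
o,c=snap('wrist','w42')
```

```text
[  25.39153021 -193.450822     43.43708276]
```

Run:
```python
from cap import *
o,c,W=load('w42'); print(w2v(px2w(W,(563,67),.073))); up1(W,(320.5,185))
o,c=snap('scene','sc42'); 
_,a,_=load('sc40')
A=cv2.resize(a['color'][190:290,230:330,::-1],None,fx=4,fy=4,interpolation=cv2.INTER_CUBIC);B=cv2.resize(c['color'][190:290,230:330,::-1],None,fx=4,fy=4,interpolation=cv2.INTER_CUBIC)
cv2.imwrite('pics/cmp2.png',np.hstack([A,B]))
def sh(a,b,r): 
    ga=cv2.cvtColor(a['color'],cv2.COLOR_RGB2GRAY).astype(np.float32)[r]; gb=cv2.cvtColor(b['color'],cv2.COLOR_RGB2GRAY).astype(np.float32)[r]
    return cv2.phaseCorrelate(ga,gb,cv2.createHanningWindow(ga.shape[::-1],cv2.CV_32F))
_,P,_=load('sc35'); r=np.s_[228:275,265:310]
print(sh(a,c,r),sh(P,a,r))
```

```text
[-69.08107942 -89.69179821   3.        ]
theta -32.5 y -193.7
((0.4359595032979655, 0.09693728956073144), 0.9530557034192262) ((0.45470860669501434, 0.586542712288658), 1.0416627667568348)
```

Run:
```python
from cap import *
way([[-70,-193.7,106],[-70,-193.7,56]]+[np.round(p,1).tolist() for p in pushpts(-32,54,10,-193.7,dz=-7)],92.94)
```

```text
[-70, -193.7, 106] [1.905, 0.004, -1.256]
[-70, -193.7, 56] [1.907, 0.006, -0.256]
[-49.4, -193.7, 58.5] [1.495, 0.003, -0.305]
[-41.1, -193.5, 62.8] [1.329, 0.006, -0.391]
[-32.2, -193.3, 65.6] [1.151, 0.009, -0.446]
[-23.0, -193.1, 66.9] [0.967, 0.012, -0.472]
[-13.6, -192.9, 66.7] [0.779, 0.015, -0.467]
[-4.5, -192.6, 64.9] [0.597, 0.02, -0.431]
[4.3, -192.4, 61.6] [0.421, 0.023, -0.365]
[12.3, -192.2, 56.9] [0.261, 0.026, -0.27]
[19.5, -192.0, 51.0] [0.117, 0.029, -0.152]
[25.6, -191.8, 43.9] [-0.004, 0.033, -0.01]
t 68.75 pos [ 0.6019 -0.1593  0.1134] hy 93.29 tilt [ 0.002 -0.001 -1.   ] w -0.0003 F [-5.  -0.1  6.1] j6 -0.32
shift [-0.004  0.033 -0.01 ] roll 0.05761806090024635
```

Request:
move_arm --motion '[[0,[0.15,0,-0.3],0],[0,[0.2,0,-1.1],0],[0,[0.9,0,-1.35],0],[0,[1.7,0,-1.35],0],[0,[1.93,0,-1.3],0],[0,[1.93,0,-0.8],0],[0,[1.93,0,-0.3],0],[0,[1.8,0.01,-0.3],0],[0,[1.6,0.01,-0.3],0],[0,[1.55,0.01,-0.3],0]]'

```text
clock: 69.75
eef_pos: [0.5171, -0.1631, 0.1266]
tool_rot: [-0.028, 1.0, -0.001, -0.008]
ft_force: [-26.2, -0.7, 15.0]
grip_width: -0.0
```

Request:
move_arm --motion '[[0,[-0.06,0,0],0],[0,[-0.12,0,0],0],[0,[-0.16,0,-0.01],0],[0,[-0.16,0,-0.01],0],[0,[-0.16,0,-0.01],0],[0,[-0.16,0,-0.01],0],[0,[-0.16,0,-0.01],0],[0,[-0.16,0,-0.01],0],[0,[-0.16,0,-0.01],0],[0,[-0.16,0,-0.01],0]]'

```text
clock: 70.75
eef_pos: [0.5176, -0.163, 0.1266]
tool_rot: [-0.027, 1.0, -0.001, -0.014]
ft_force: [-36.6, -1.7, 21.6]
grip_width: 0.0003
```

Run:
```python
from cap import *
from workcell import get_obs
print(w2v(get_obs()["eef_pos"]))
way([np.round(p,1).tolist() for p in pushpts(-32,54,10,-193.7,dz=-7)],92.94)
```

```text
[ -58.94067946 -192.8504988    56.61495074]
[-49.4, -193.7, 58.5] [-0.19, -0.018, -0.043]
[-41.1, -193.5, 62.8] [-0.353, -0.014, -0.134]
[-32.2, -193.3, 65.6] [-0.529, -0.011, -0.195]
[-23.0, -193.1, 66.9] [-0.713, -0.007, -0.226]
[-13.6, -192.9, 66.7] [-0.901, -0.004, -0.228]
[-4.5, -192.6, 64.9] [-1.084, 0.002, -0.197]
[4.3, -192.4, 61.6] [-1.261, 0.005, -0.136]
[12.3, -192.2, 56.9] [-1.424, 0.009, -0.046]
[19.5, -192.0, 51.0] [-1.571, 0.013, 0.067]
[25.6, -191.8, 43.9] [-1.697, 0.016, 0.206]
t 70.75 pos [ 0.5176 -0.163   0.1266] hy 93.1 tilt [-0.029 -0.002 -1.   ] w 0.0003 F [-36.6  -1.7  21.6] j6 -0.35
shift [-1.697  0.016  0.206] roll 0.027076050129463642
```

Request:
move_arm --motion '[[0,[0.02,0,-0.04],0],[0,[0.02,0,-0.08],0],[0,[0.0,0,-0.12],0],[0,[-0.02,0,-0.16],0],[0,[-0.06,0,-0.2],0],[0,[-0.1,0,-0.23],0],[0,[-0.1,0,-0.23],0],[0,[-0.1,0,-0.23],0],[0,[-0.1,0,-0.23],0],[0,[-0.1,0,-0.23],0]]'

```text
clock: 71.75
eef_pos: [0.5365, -0.1621, 0.1371]
tool_rot: [-0.029, 1.0, 0.0, -0.0]
ft_force: [0.7, -1.0, -0.3]
grip_width: 0.0001
```

Run:
```python
from cap import *
from workcell import get_obs
print(w2v(get_obs()["eef_pos"]),get_obs()["ft_force"])
```

```text
[ -40.01290787 -192.88368913   67.09743299] [ 0.69606114 -0.99491855 -0.2580834 ]
```

```bash
python3 - <<'E'
from cap import *
o,c=snap('wrist','w43'); o,c2=snap('side','si43'); crop(c2['color'],350,230,100,90,8,'pics/si43a.png')
E
python3 - <<'E'
from cap import *
_,_,S=load('si43'); g=lambda u,v:(350+u/8,230+v/8)
fitcap([(S,"up",g(286,400)),(S,"px",g(540,304)),(S,"mx",g(316,636)),(S,"dn",g(560,541))],q0=(-1,-194,0))
E
```

```text
theta deg -56.8 y -193.1 x 1.8
[-0.1  0.1 -0.1  0.3 -0.1 -0.   0.  -0.   0.5]
```

Run:
```python
from cap import *
way([[-8,-193,110],[-8,-193,58]]+[np.round(p,1).tolist() for p in pushpts(33,75,7,-193,dz=-6)],92.94)
```

```text
[-8, -193, 110] [-0.639, -0.005, -0.856]
[-8, -193, 58] [-0.639, -0.005, 0.184]
[10.8, -193.0, 59.0] [-1.015, -0.007, 0.164]
[16.3, -192.8, 54.9] [-1.125, -0.004, 0.246]
[21.3, -192.7, 50.2] [-1.225, -0.002, 0.34]
[25.6, -192.5, 44.9] [-1.311, 0.001, 0.446]
[29.3, -192.4, 39.1] [-1.385, 0.003, 0.562]
[32.2, -192.2, 33.0] [-1.443, 0.006, 0.684]
[34.4, -192.1, 26.5] [-1.487, 0.008, 0.814]
t 71.85 pos [ 0.5366 -0.1621  0.1372] hy 93.28 tilt [-0.  0. -1.] w -0.0006 F [-0.9 -0.3  0. ] j6 -0.35
shift [-1.487  0.008  0.814] roll 0.05589366534282192
```

Request:
move_arm --motion '[[0,[0,0,-0.5],0],[0,[-0.3,0,-0.6],0],[0,[-0.64,0,-0.5],0],[0,[-0.64,0,-0.1],0],[0,[-0.64,0,0.17],0],[0,[-0.85,0,0.17],0],[0,[-1.0,0,0.17],0],[0,[-1.06,0,0.2],0],[0,[-1.1,0,0.23],0],[0,[-1.1,0,0.23],0]]'

```text
clock: 72.85
eef_pos: [0.5893, -0.1593, 0.1254]
tool_rot: [-0.028, 1.0, -0.0, -0.003]
ft_force: [-5.8, -0.2, 1.7]
grip_width: -0.0001
```

Run:
```python
from cap import *
from workcell import get_obs
print(w2v(get_obs()["eef_pos"]),get_obs()["ft_force"]); o,c=snap('wrist','w44')
```

```text
[  12.78506193 -192.7818623    55.43857524] [-5.81382732 -0.19842085  1.68431086]
```

Request:
move_arm --motion '[[0,[-0.05,0,0.04],0],[0,[-0.1,0,0.08],0],[0,[-0.14,0,0.12],0],[0,[-0.18,0,0.17],0],[0,[-0.22,0,0.22],0],[0,[-0.25,0,0.26],0],[0,[-0.28,0,0.3],0],[0,[-0.28,0,0.3],0],[0,[-0.28,0,0.3],0],[0,[-0.28,0,0.3],0]]'

```text
clock: 73.9
eef_pos: [0.6039, -0.1581, 0.1119]
tool_rot: [-0.028, 1.0, 0.0, -0.001]
ft_force: [-7.6, 0.8, 6.3]
grip_width: 0.0003
```

Run:
```python
from cap import *
from workcell import get_obs
print(w2v(get_obs()["eef_pos"]),get_obs()["ft_force"]); o,c=snap('wrist','w45')
```

```text
[  27.44523212 -192.40228916   41.94983924] [-7.58398379  0.82071781  6.30330987]
```

Request:
move_arm --motion '[[0,[0.05,0,0],0],[0,[0.15,0,-0.1],0],[0,[0.2,0,-0.5],0],[0,[0.2,0,-1.1],0],[0,[0.2,0,-1.7],0],[0,[0.2,0,-2.2],0],[0,[0.2,0.2,-2.6],0],[0,[0.2,0.2,-2.6],0],[0,[0.2,0.2,-2.6],0],[0,[0.2,0.2,-2.6],0]]'

```text
clock: 74.95
eef_pos: [0.5944, -0.1489, 0.2392]
tool_rot: [-0.029, 1.0, 0.0, -0.001]
ft_force: [-0.1, 0.9, -0.3]
grip_width: -0.0
```

```bash
cat h.py cap.py vp.py | head -120
python3 - <<'E'
from h import *
snap('wrist','w60'); snap('scene','s60'); snap('side','d60')
E
```

```text
import numpy as np, cv2
from scipy.spatial.transform import Rotation as R
def cam_pose(c,obs=None):
    if "mount" in c:
        T=np.eye(4);T[:3,:3]=R.from_quat(obs["tool_rot"]).as_matrix();T[:3,3]=obs["eef_pos"]
        M=T@c["mount"]; Rc=M[:3,:3].T; t=-Rc@M[:3,3]
    else:
        Rc=R.from_rotvec(c["rvec"]).as_matrix(); t=np.array(c["tvec"])
    K=np.array([[c["fx"],0,c["cx"]],[0,c["fy"],c["cy"]],[0,0,1]])
    return K,Rc,t
def px2w(P,uv,z):
    K,Rc,t=P
    d=Rc.T@np.linalg.solve(K,[uv[0],uv[1],1]); o=-Rc.T@t
    return o+d*(z-o[2])/d[2]
def proj(P,X):
    K,Rc,t=P; q=(Rc@np.atleast_2d(X).T).T+t; q=(K@q.T).T
    return q[:,:2]/q[:,2:]
def crop(img,x0,y0,w,h,s,name):
    cv2.imwrite(name,cv2.resize(img[y0:y0+h,x0:x0+w,::-1],None,fx=s,fy=s,interpolation=cv2.INTER_CUBIC))
import pickle
def snap(n,tag):
    from workcell import get_obs,camera
    o=get_obs(); c=camera(n); pickle.dump((o,c),open(f"pics/{tag}.pkl","wb"))
    cv2.imwrite(f"pics/{tag}.png",c["color"][:,:,::-1])
    return o,c
def load(tag):
    o,c=pickle.load(open(f"pics/{tag}.pkl","rb")); return o,c,cam_pose(c,o)
def 
[... 2720 characters left out ...]
stack([proj(W,v2w(balls((q[0],q[1],x0))["up"]))[0]-uv]),[-.5,-203]);print("theta",np.degrees(r.x[0]).round(1),"y",r.x[1].round(1))
from h import *
VP=[0.5666,0.0326,0.0513]
def w2v(X,VP=VP):
    C,s=np.cos(VP[2]),np.sin(VP[2]); dx,dy=X[0]-VP[0],X[1]-VP[1]
    return np.array([C*dx+s*dy,-s*dx+C*dy,X[2]-.07])*1000
def v2w(x,VP=VP):
    x=np.array(x)/1000.; C,s=np.cos(VP[2]),np.sin(VP[2])
    return np.array([VP[0]+C*x[0]-s*x[1],VP[1]+s*x[0]+C*x[1],.07+x[2]])
def way(pts,hy=None,VP=VP):
    from workcell import get_obs
    o=get_obs(); Rm=R.from_quat(o["tool_rot"]).as_matrix()
    for q in pts:
        s=Rm.T@(v2w(q,VP)-o["eef_pos"])/0.05; print(q,s.round(3).tolist())
    go(v2w(pts[-1],VP),hy)
```

View pics/w60.png

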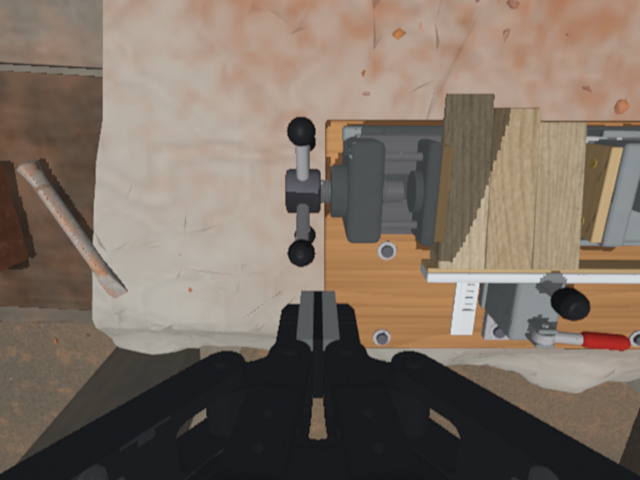

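View pics/d60.png

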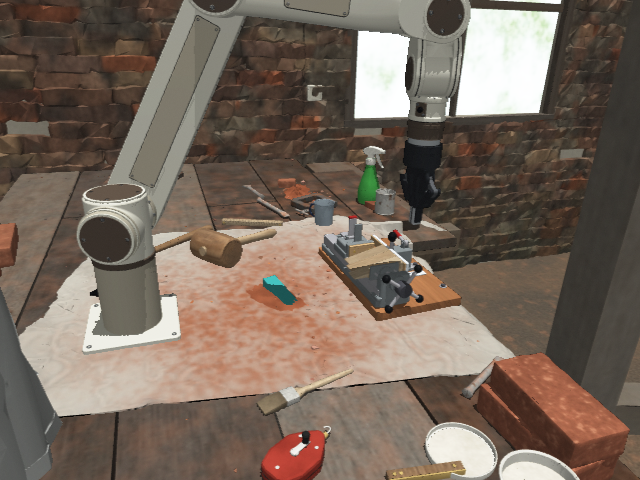

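Run:
```python
from cap import *
o,c,W=load('w60')
up1(W,(301,131))
q=fitcap([(W,"up",(301,131)),(W,"px",(301,252))],(-.7,-193,0.8))
print(w2v(o["eef_pos"]))
for y in (-90,-89.5,18.5,19,20,25):
  for x in (-38,38):print(y,x,proj(W,v2w([x,y,36])).round(0),proj(W,v2w([x,y,10])).round(0))
crop(c["color"],400,80,240,200,3.3,"pics/c60.png")
```

```text
theta -54.5 y -194.4
theta deg -53.3 y -194.5 x -0.0
[-0.1 -0.1  0.1  0.1 -0. ]
[  18.41275925 -182.65893356  169.16984043]
-90 -38 [[455. 141.]] [[443. 138.]]
-90 38 [[443. 246.]] [[434. 235.]]
-89.5 -38 [[456. 141.]] [[444. 138.]]
-89.5 38 [[444. 246.]] [[434. 235.]]
18.5 -38 [[613. 142.]] [[589. 139.]]
18.5 38 [[590. 247.]] [[568. 236.]]
19 -38 [[614. 142.]] [[589. 139.]]
19 38 [[590. 247.]] [[569. 236.]]
20 -38 [[616. 142.]] [[591. 139.]]
20 38 [[592. 247.]] [[570. 236.]]
25 -38 [[623. 142.]] [[597. 139.]]
25 38 [[598. 247.]] [[577. 236.]]
```

View pics/c60.png

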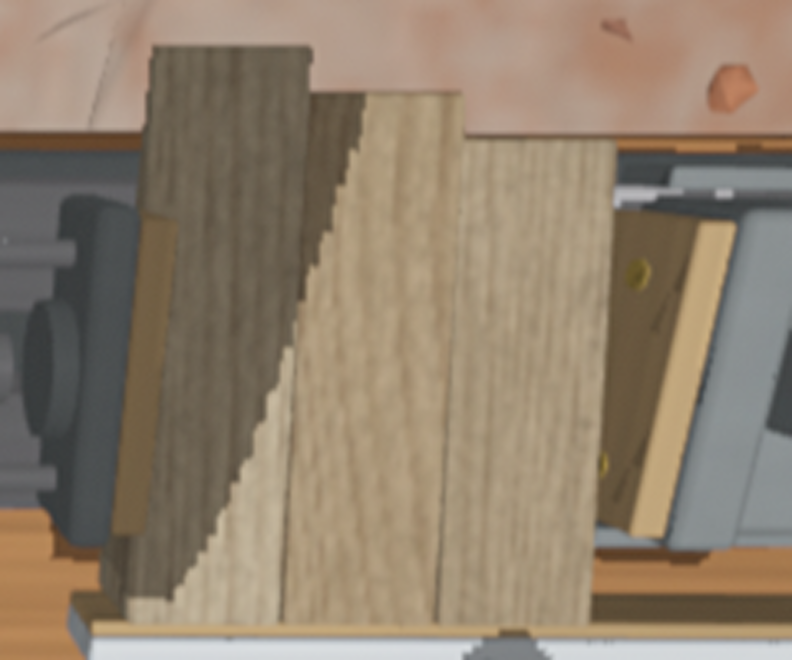

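Run:
```python
from vp import *
go([0.545,0.037,0.29],93.3)
```

```text
t 75.1 pos [ 0.5944 -0.1489  0.2392] hy 93.26 tilt [-0.003  0.001 -1.   ] w -0.0 F [-0.1  0.1  0.1] j6 -0.3
shift [ 0.777  3.769 -1.012] roll -0.006449534053478108
```

Request:
move_arm --motion '[[0,[0.1,0.2,-0.6],0],[0,[0.3,0.8,-1.0],0],[0,[0.5,1.5,-1.0],0],[0,[0.7,2.3,-1.0],0],[0,[0.78,3.1,-1.0],0],[0,[0.78,3.77,-1.0],0],[0,[0.78,3.77,-1.0],0],[0,[0.78,3.77,-1.0],0],[0,[0.78,3.77,-1.0],0],[0,[0.78,3.77,-1.0],0]]'

```text
clock: 76.1
eef_pos: [0.5455, 0.036, 0.2905]
tool_rot: [-0.028, 1.0, -0.0, -0.0]
ft_force: [-0.6, 0.1, 1.1]
grip_width: 0.0003
```

Run:
```python
from cap import *
snap('wrist','w61')
o,c,W=load('w61'); print(o["eef_pos"],o["ft_force"])
im=c["color"].copy()
for y,col in ((-89.5,(255,0,0)),(18.5,(0,255,0))):
  for z in (36,):
    a=proj(W,v2w([-38,y,z]))[0];b=proj(W,v2w([38,y,z]))[0]
    print(y,a.round(1),b.round(1))
o2,c2,_=load('w41'); print(o2["eef_pos"])
crop(c["color"],160,60,400,300,2,"pics/c61.png"); crop(c2["color"],160,60,400,300,2,"pics/c41.png")
```

```text
[0.5454547  0.03598666 0.29045317] [-0.59319252  0.09258346  1.07577647]
-89.5 [206.3 182.8] [213.3 267.1]
18.5 [335.5 183.3] [334.  267.5]
[0.54486383 0.03748317 0.28986008]
```

View pics/c61.png

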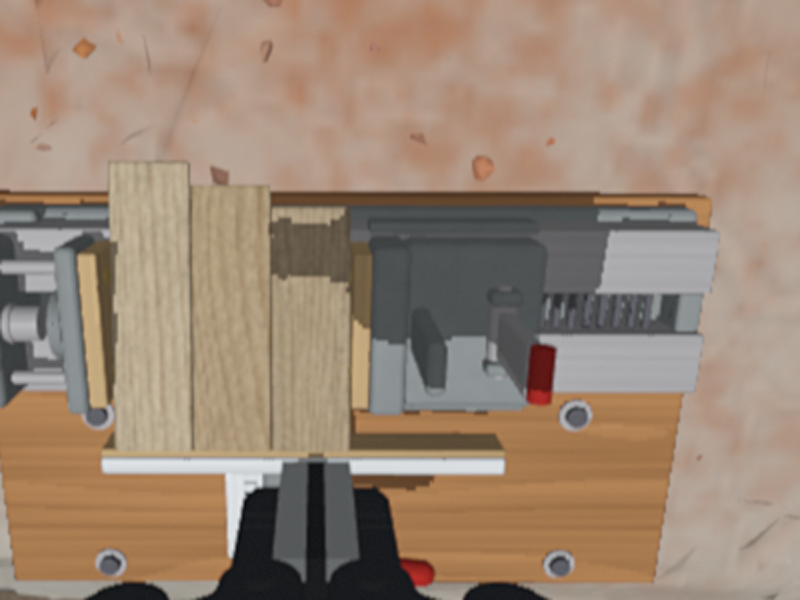

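View pics/c41.png

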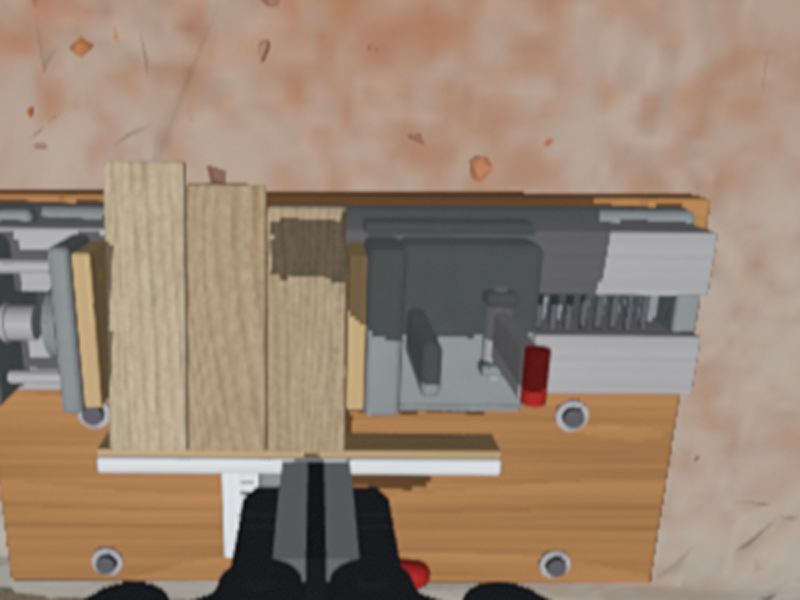

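Run:
```python
from cap import *
o,c,W=load('w61');o2,c2,W2=load('w41')
A=cv2.cvtColor(c2["color"],cv2.COLOR_RGB2GRAY);B=cv2.cvtColor(c["color"],cv2.COLOR_RGB2GRAY)
def m(x,y,w,h,zv,name):
    t=cv2.resize(A[y:y+h,x:x+w],None,fx=8,fy=8,interpolation=cv2.INTER_CUBIC)
    s=cv2.resize(B[y-8:y+h+8,x-8:x+w+8],None,fx=8,fy=8,interpolation=cv2.INTER_CUBIC)
    r=cv2.matchTemplate(s,t,cv2.TM_CCOEFF_NORMED);_,mx,_,l=cv2.minMaxLoc(r)
    d=np.array(l)/8-8
    z=.07+zv/1000
    a=np.array([x+w/2,y+h/2]); X1=w2v(px2w(W2,a,z)); X2=w2v(px2w(W,a+d,z)); print(name,d,round(mx,3),(X2-X1).round(2)[:2])
m(432,255,30,24,-45,"bolt R")
m(200,255,24,24,-45,"bolt L")
m(430,245,0+30,24,-45,"bolt R2")
m(195,180,25,90,36,"screwjaw")
m(215,140,130,60,15,"wedges")
m(335,175,50,95,36,"quickjaw")
m(360,210,30,50,80,"post")
m(405,225,35,40,85,"lever")
m(210,282,60,18,25,"stop L")
```

```text
bolt R [ 1.875 -0.25 ] 0.961 [0.02 0.38]
bolt L [2.375 0.375] 0.962 [-0.05  0.72]
bolt R2 [ 2.375 -0.375] 0.974 [-0.13  0.95]
screwjaw [2.5   0.125] 0.972 [-0.06  0.42]
wedges [2.125 0.125] 0.971 [0.02 0.37]
quickjaw [2.5   0.875] 0.974 [1.03 0.68]
post [2.75 1.  ] 0.981 [1.2  0.64]
lever [ 2.75 -0.5 ] 0.99 [0.15 0.59]
stop L [2.5  0.25] 0.997 [0.13 0.48]
```

Run:
```python
from cap import *
way([[-30,-100,210],[-76,-194,150],[-76,-194,90],[-76,-194,42]],93.3)
```

```text
[-30, -100, 210] [0.19, -2.088, 0.211]
[-76, -194, 150] [1.117, -3.964, 1.412]
[-76, -194, 90] [1.116, -3.964, 2.612]
[-76, -194, 42] [1.116, -3.964, 3.572]
t 76.15 pos [0.5455 0.036  0.2905] hy 93.17 tilt [-0. -0. -1.] w -0.0002 F [0.5 0.6 0.5] j6 0.01
shift [ 1.116 -3.964  3.572] roll -0.021667748750786586
```

Request:
move_arm --motion '[[0,[0.1,-0.8,0.1],0],[0,[0.2,-1.7,0.2],0],[0,[0.7,-2.6,0.4],0],[0,[1.1,-3.4,0.8],0],[0,[1.12,-3.96,1.3],0],[0,[1.12,-3.96,2.0],0],[0,[1.12,-3.96,2.7],0],[0,[1.12,-3.96,3.3],0],[0,[1.12,-3.96,3.57],0],[0,[1.12,-3.96,3.57],0]]'

```text
clock: 77.15
eef_pos: [0.4985, -0.164, 0.1097]
tool_rot: [-0.028, 1.0, 0.001, -0.003]
ft_force: [-0.5, 0.0, 0.4]
grip_width: 0.0001
```

Run:
```python
from cap import *
snap('wrist','w62')
o,c,W=load('w62'); print(w2v(o["eef_pos"]),o["ft_force"].round(1))
way(pushpts(-56,-12,8,-194,-10),93.3)
```

```text
[ -78.10685265 -192.86437239   39.69789742] [-0.5  0.   0.4]
[np.float64(-66.12610406308234), np.float64(-194.0), np.float64(39.31480259436182)] [-0.214, -0.018, 0.041]
[np.float64(-62.418456024286925), np.float64(-193.86031746031745), np.float64(44.209577668084776)] [-0.288, -0.015, -0.057]
[np.float64(-58.19718561266581), np.float64(-193.72063492063492), np.float64(48.66898941335962)] [-0.372, -0.013, -0.146]
[np.float64(-53.51304697822673), np.float64(-193.58095238095237), np.float64(52.63942040448366)] [-0.466, -0.01, -0.226]
[np.float64(-48.422359534730745), np.float64(-193.44126984126984), np.float64(56.0731324417045)] [-0.567, -0.008, -0.295]
[np.float64(-42.986330807153834), np.float64(-193.3015873015873), np.float64(58.92884052813099)] [-0.676, -0.006, -0.352]
[np.float64(-37.27032050728474), np.float64(-193.16190476190476), np.float64(61.17220925701028)] [-0.79, -0.003, -0.397]
[np.float64(-31.34305468579452), np.float64(-193.0222222222222), np.float64(62.77626564109312)] [-0.909, -0.001, -0.43]
t 77.2 pos [ 0.4998 -0.1642  0.1114] hy 93.2 tilt [-0.002  0.001 -1.   ] w 0.0001 F [-0.2  0.5 -0.3] j6 -0.37
shift [-0.909 -0.001 -0.43 ] roll -0.017372749759410056
```

View pics/w62.png

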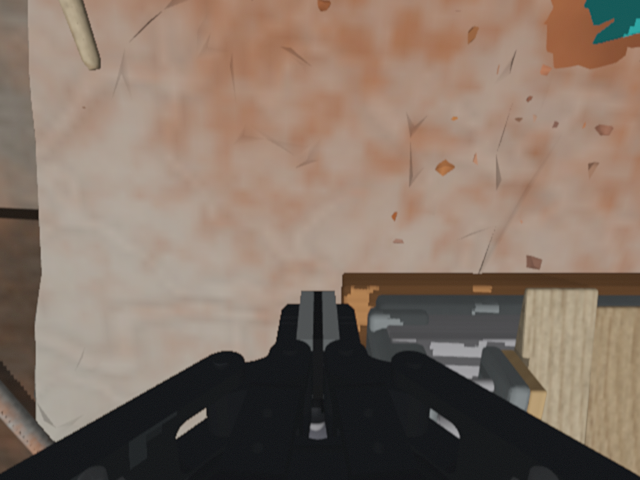

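Request:
move_arm --motion '[[0,[-0.12,0,0.02],0],[0,[-0.21,0,0.0],0],[0,[-0.29,0,-0.06],0],[0,[-0.37,0,-0.15],0],[0,[-0.47,0,-0.23],0],[0,[-0.57,0,-0.3],0],[0,[-0.63,0,-0.33],0],[0,[-0.68,0,-0.35],0],[0,[-0.73,0,-0.37],0],[0,[-0.73,0,-0.37],0]]'

```text
clock: 78.2
eef_pos: [0.5321, -0.1621, 0.1314]
tool_rot: [-0.028, 1.0, -0.001, -0.005]
ft_force: [-15.4, -0.9, 7.4]
grip_width: 0.0001
```

Run:
```python
from cap import *
snap('wrist','w63');snap('side','d63')
o,c,W=load('w63'); print(w2v(o["eef_pos"]),o["ft_force"].round(1))
```

```text
[ -44.40883011 -192.63827529   61.37980596] [-15.4  -0.9   7.4]
```

View pics/w63.png

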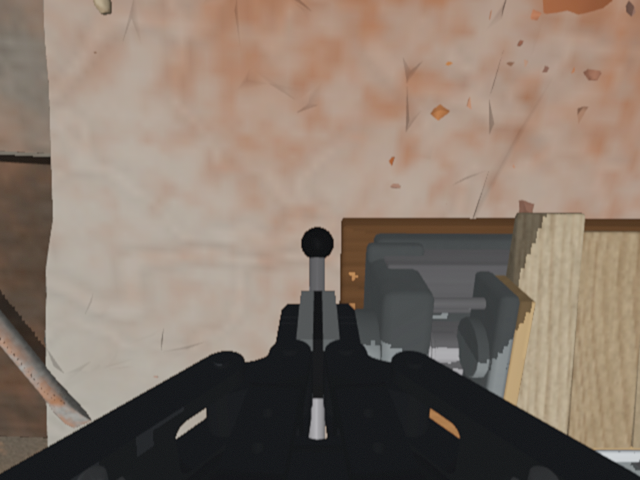

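Run:
```python
from cap import *
o,c,W=load('w63')
for th in (-54,-40,-30,-110,-120,-130,-140): print(th, proj(W,v2w([.8+56*np.sin(np.radians(th)),-194,18+56*np.cos(np.radians(th))])).round(0))
im=c["color"]; crop(load('d63')[1]["color"],350,220,120,100,6,"pics/cd63.png")
```

```text
-54 [[316. 297.]]
-40 [[316. 328.]]
-30 [[316. 353.]]
-110 [[317. 242.]]
-120 [[317. 244.]]
-130 [[317. 249.]]
-140 [[317. 256.]]
```

View pics/cd63.png

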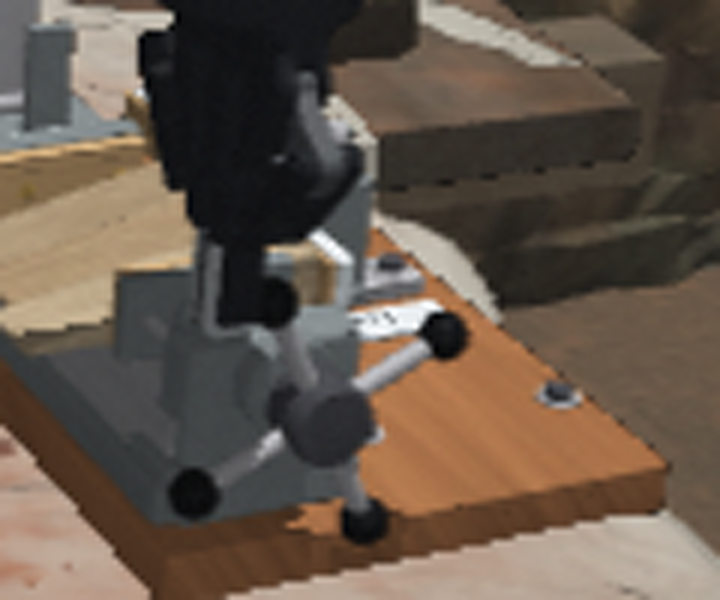

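The pushed ball is at about −26° (s≈606°). The tangential force is about 10.6 N, so the screw is tight. Next I retract and do the last checks.

Request:
move_arm --motion '[[0,[0.1,0,0],0],[0,[0.3,0,0],0],[0,[0.6,0,0],0],[0,[0.7,0,-0.5],0],[0,[0.7,0,-1.2],0],[0,[0.5,0.2,-2.0],0],[0,[-0.2,0.2,-2.3],0],[0,[-1.0,0.2,-2.3],0],[0,[-1.5,0.2,-2.3],0],[0,[-1.5,0.2,-2.3],0]]'

```text
clock: 79.3
eef_pos: [0.6147, -0.1467, 0.2454]
tool_rot: [-0.03, 1.0, -0.0, 0.001]
ft_force: [0.1, 0.2, -0.3]
grip_width: -0.0004
```

Run:
```python
from cap import *
snap('wrist','w64')
o,c,W=load('w64'); print(w2v(o["eef_pos"]),o["ft_force"].round(1))
go(v2w([92,10,200]),93.3)
```

```text
[  38.8525117  -181.55182677  175.3882202 ] [ 0.1  0.2 -0.3]
t 79.35 pos [ 0.6129 -0.1469  0.2454] hy 93.35 tilt [ 0.001 -0.    -1.   ] w -0.0006 F [-0.5  0.5  0.2] j6 -0.29
shift [-1.127  3.825 -0.491] roll 0.00874573960920344
```

View pics/w64.png

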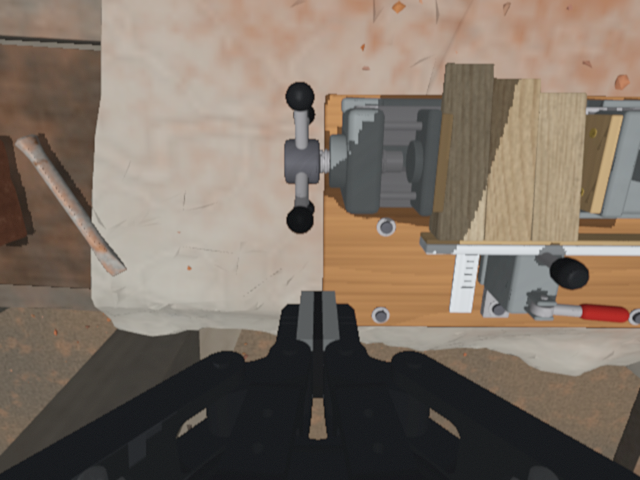

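Run:
```python
from cap import *
o,c,W=load('w64')
fitcap([(W,"up",(299,96)),(W,"px",(300,220))],(-.7,-193,0.8))
crop(c["color"],410,210,230,130,3.4,"pics/c64.png")
```

```text
theta deg -51.8 y -194.6 x -0.8
[ 0.4  0.4 -0.4 -0.4 -0.2]
```

View pics/c64.png

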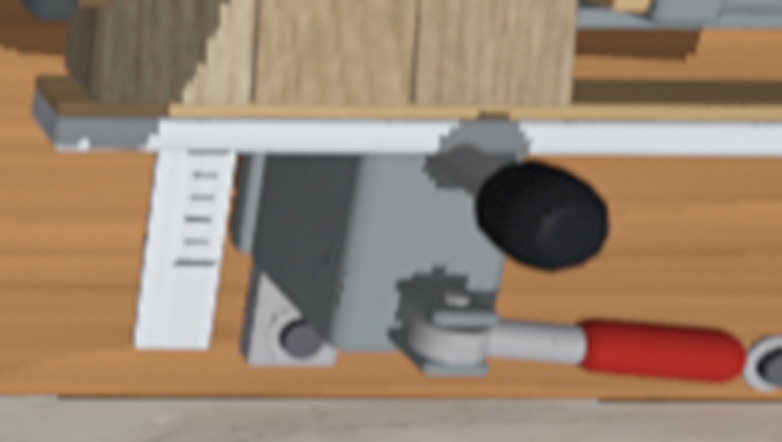

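Request:
move_arm --motion '[[0,[0,0.8,-0.1],-1],[0,[-0.2,1.6,-0.2],-2],[0,[-0.5,2.4,-0.3],-3],[0,[-0.8,3.2,-0.3],-4],[0,[-1.1,3.8,-0.3],-5],[0,[-1.1,3.8,-0.2],-6],[0,[-1.1,3.8,0],-7],[0,[-1.1,3.8,0.2],-8],[0,[-1.1,3.8,0.4],-9],[0,[-1.1,3.8,0.5],-10]]'

```text
clock: 80.35
eef_pos: [0.6544, 0.0452, 0.2206]
tool_rot: [-0.526, 0.85, 0.0, -0.0]
ft_force: [-0.2, 0.1, -0.1]
grip_width: 0.0002
```

Request:
move_arm --motion '[[0,[0,0,0.1],-1],[0,[0,0,0.2],-2],[0,[0,0,0.3],-3],[0,[0,0,0.4],-4],[0,[0,0,0.5],-5],[0,[0,0,0.5],-5],[0,[0,0,0.5],-5],[0,[0,0,0.5],-5],[0,[0,0,0.5],-5],[0,[0,0,0.5],-5]]'

```text
clock: 81.35
eef_pos: [0.6557, 0.0455, 0.1961]
tool_rot: [0.727, -0.687, 0.0, -0.0]
ft_force: [-1.1, 1.0, -0.5]
grip_width: 0.0
```

Run:
```python
from cap import *
snap('wrist','w65')
o,c,W=load('w65'); print(w2v(o["eef_pos"]),o["ft_force"].round(1))
```

```text
[ 89.60466449   8.29597941 126.12646058] [-1.1  1.  -0.5]
```

View pics/w65.png

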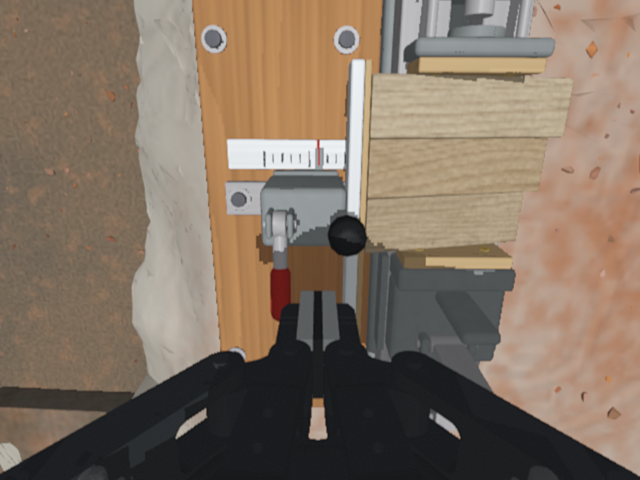

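Run:
```python
from cap import *
o,c,W=load('w65')
crop(c["color"],225,125,160,80,5,"pics/c65a.png");crop(c["color"],340,50,60,210,4,"pics/c65b.png")
```

```text
(no output)
```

View pics/c65a.png

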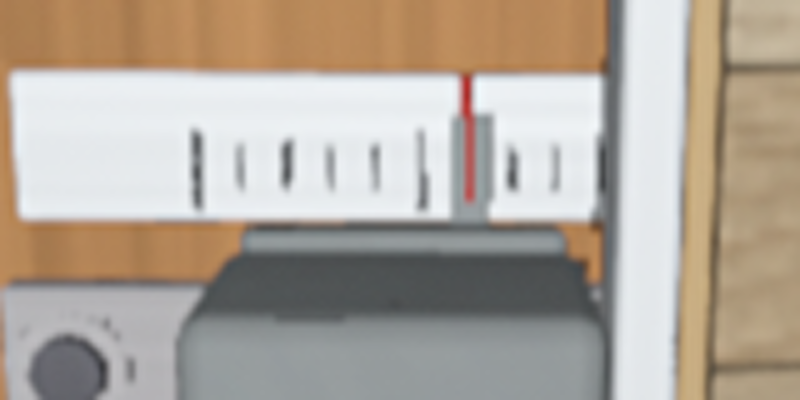

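Run:
```python
from cap import *
o,c,W=load('w65')
crop(c["color"],335,50,240,200,3.3,"pics/c65c.png")
```

```text
(no output)
```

View pics/c65c.png

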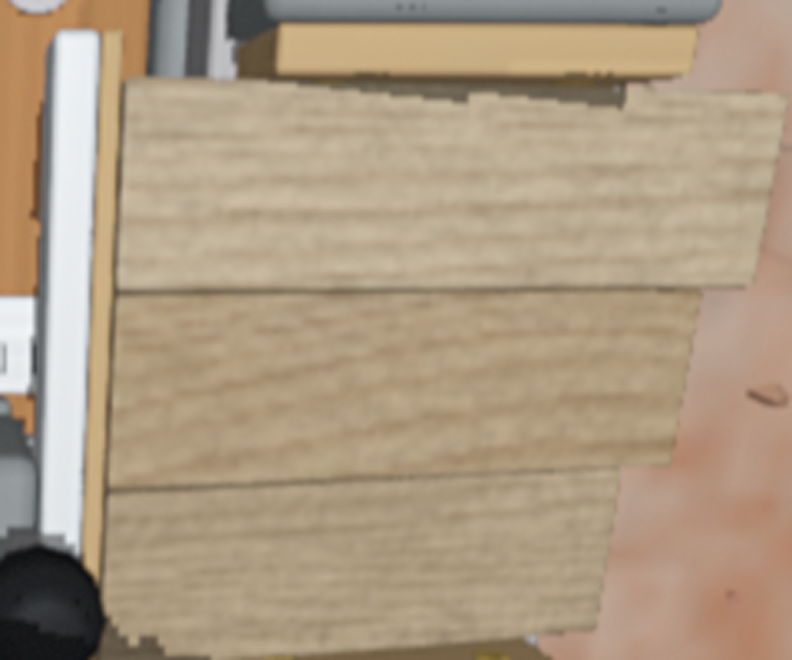

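Run:
```python
from cap import *
for tag in ('w61','w41'):
    o,c,W=load(tag); g=cv2.cvtColor(c["color"],cv2.COLOR_RGB2GRAY).astype(float)
    for n,u,v in (("b",232,141),("c",274,153),("a",300,163)):
        col=g[v-8:v+9,u-8:u+9].mean(1); d=abs(np.diff(col)); k=d.argmax(); 
        w=d[max(k-1,0):k+2]; e=v-8+.5+(k-1+np.arange(len(w))@w/w.sum())
        print(tag,n,round(e,1),w2v(px2w(W,(u,e),.073)).round(1)[:2],[w2v(px2w(W,(u,283+i),.095))[0].round(1) for i in range(5)], g[280:292,u].round(0))
```

```text
w61 b 141.8 [-68.9 -72.9] [np.float64(58.6), np.float64(59.6), np.float64(60.7), np.float64(61.7), np.float64(62.7)] [174. 175. 176. 175. 173. 172. 172. 166. 159. 183. 215. 225.]
w61 c 153.5 [-58.8 -35.8] [np.float64(58.5), np.float64(59.5), np.float64(60.5), np.float64(61.5), np.float64(62.6)] [153. 153. 155. 154. 154. 159. 166. 165. 158. 180. 215. 225.]
w61 a 154.7 [-57.7 -12.4] [np.float64(58.4), np.float64(59.4), np.float64(60.4), np.float64(61.4), np.float64(62.5)] [155. 153. 150. 148. 148. 153. 163. 164. 156. 178. 207. 209.]
w41 b 141.7 [-68.7 -71.4] [np.float64(58.7), np.float64(59.8), np.float64(60.8), np.float64(61.8), np.float64(62.9)] [174. 175. 177. 175. 174. 174. 171. 160. 161. 192. 218. 224.]
w41 c 152.7 [-59.2 -34.3] [np.float64(58.5), np.float64(59.5), np.float64(60.5), np.float64(61.5), np.float64(62.6)] [152. 156. 160. 159. 161. 164. 168. 165. 157. 181. 214. 224.]
w41 a 154.7 [-57.6 -11. ] [np.float64(58.3), np.float64(59.3), np.float64(60.3), np.float64(61.4), np.float64(62.4)] [153. 154. 151. 147. 146. 151. 161. 164. 156. 176. 205. 208.]
```

Request:
move_arm --motion '[[0,[0,0,-0.4],0],[0,[0,0,-0.8],0],[0,[0,0,-1.2],0],[0,[0,0,-1.6],0],[0,[0,0,-2.0],0],[0,[0,0,-2.0],0],[0,[0,0,-2.0],0],[0,[0,0,-2.0],0],[0,[0,0,-2.0],0],[0,[0,0,-2.0],0]]'

```text
clock: 82.4
eef_pos: [0.6551, 0.0455, 0.2946]
tool_rot: [0.727, -0.687, -0.001, 0.001]
ft_force: [-0.2, 0.6, -0.5]
grip_width: 0.0
```

Run:
```python
from cap import *
snap('wrist','w66');snap('scene','s66')
o,c,W=load('w66'); print(w2v(o["eef_pos"]),o["ft_force"].round(1))
```

```text
[ 89.0610586    8.32504772 224.60125948] [-0.2  0.6 -0.5]
```

View pics/w66.png

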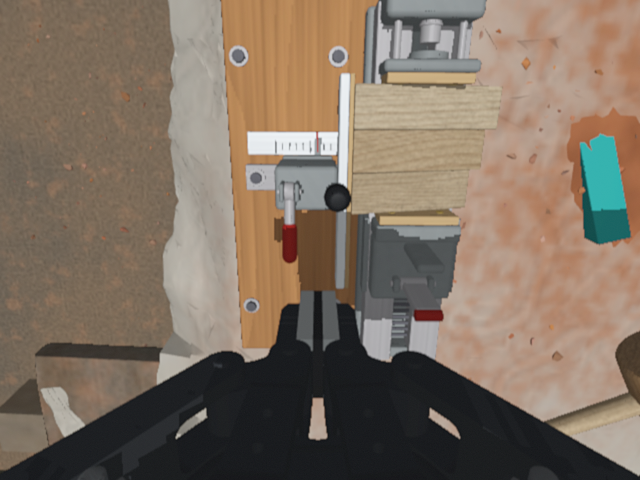

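View pics/s66.png

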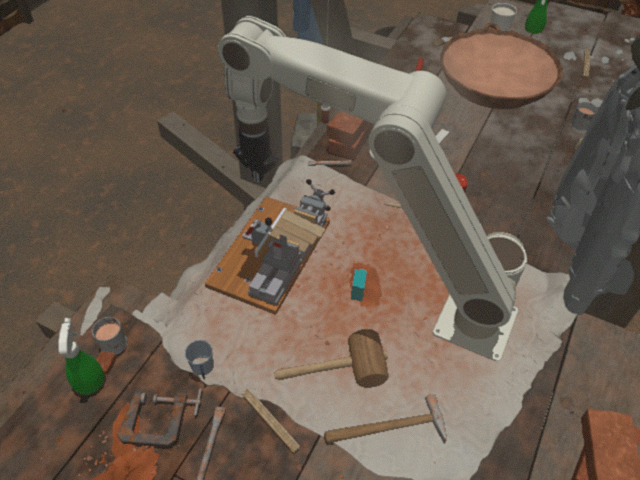

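Run:
```python
from workcell import *
print(job_done())
```

```text
the job is handed in; nothing more can be done
None
```

The job is done and handed in at about 82 s, with the arm clear of everything. The stop is set and locked, and all three wedges are clamped flat on the bed, side by side. From the screw-jaw side they lie b, c, a.

**Last checks**
- **Stop:** the pointer is on the red line. Measured earlier it was about 0.5 mm off, and the last close-up shows no visible offset. The cam lever is fully over on the +y side.
- **Thick ends:** for b and c, the thin-end positions put the thick ends within about 0.3 mm of each other, level with the stop face. The automatic edge reading failed for a; reading it by eye from the picture gives the same result.
- **Clamping:** the last capstan push reached about 10 N at the spoke end, above the 8 N that counts as tight. On release the screw sprang back about 25° and stayed there. There were no visible gaps between the wedges.
- **Quick jaw:** the jaw and wedges did not move between pictures taken before and after the last two firm pushes. Its face at y ≈ 19 mm fits a rack notch, and its lever is let go.
- **Other things:** I never reached for the other tools or the turquoise look-alike, and the last pictures show nothing out of place.

**What did not go as expected**
- During the first part of the screwing, the wedges and the quick jaw slid together about 10 mm in +y before the jaw held. I had pushed the thick ends against the stop before that slide, so afterwards I checked their contact only in the pictures.
- One capstan push slipped over the top of a ball, and I repeated it.

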